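# Close the canister and hang up the washed kitchen tools

## Robot

A 7-joint arm with a two-finger parallel gripper is mounted at the origin on the work surface. World frame = base frame: x ahead of the robot, y to its left, z up, the work surface at z = 0. Lengths are in mm, angles in rad, forces in N, time in s.
With the tool pointing down it reaches from about 400 to 850 mm from the base axis. Payload 4.5 kg.
Tool frame: the origin (TCP) lies on the centre line of the jaws, within the pads' length; the fingertips stand 11 mm ahead of it and the grasp point (between the pads) lies 8 mm behind it; z points along the fingers, y is the direction in which the jaws open and shut (so a half turn about z gives the same grasp; the last joint's range is limited). The gripper opens to 88 mm and grips with 3 to 60 N. Pads are 18 mm wide; open, the fingers measure 123 mm over their backs; the gripper's body (75 mm by 187 mm) begins 45 mm behind the grasp point.
Start: joints at [-1.272, 0.689, -0.195, 1.565, 0.157, 0.902, -0.215], TCP at [163.552, 603.244, 249.743] pointing down, gripper open.
Joint ranges: [-3.01, 3.01], [-0.46, 2.08], [-1.47, 1.51], [0.13, 2.56], [-1, 4.14], [0.04, 2.09], [-2.66, 2.66]. Speed limits (rad/s): [2.57, 2.57, 3.14, 3.14, 3.14, 3.14, 3.14].

## Interface

Orientations are given as a 3x3 rotation matrix whose columns are the frame's x, y, z axes.
In Python, from plant import r, camera gives the robot as it stands.
- The arm moves only by the shell command python3 -m inch 'ROWS'. ROWS is JSON, a list of rows, each an object with "slide": the shift along the tool's x, y, z in mm, a list of three; "rot": the turn, a rotation vector about the tool's x, y, z in rad, a list of three; "claw": the opening, from 0 (shut) to 1 (fully open). A call has 1 to 10 rows; each row shifts and turns the commanded pose from where the row before left it, along the tool's axes as they then stand; what a row does not reach is not made up. A row lasts 1/8 s, in which the tool goes at most 62.5 mm and 10.7 degrees, less where a joint would pass 70% of its speed; a pose out of reach is approached as far as the arm can. A call is refused whole if a number of a shift passes 62.5 or a number of a turn 0.188, either way. A call with a gripper value outside its range is refused whole. The fingers move at their own pace and stop on an object; the grip force is fixed at half the most. Time passes only in rows, so rows that do not move let the fingers close. It gives the time, the measured TCP pose, the force and the opening at its end, in the units of the state.
- r.get_obs(): the state, without advancing time (a new reading comes with each control period).
- camera(name): name is "scene" or "top" or "wrist"; returns a dict with "color" (480x640x3 uint8, blue, green, red), "K" (3x3 intrinsics, pixels), "xyz" and "attitude" of the camera in the world; the wrist camera has in their place "tool_from_camera" (4x4, takes a point from camera to tool coordinates, whose origin is the TCP and whose axes are the flange's). Camera axes: x right, y up, looking along -z (the intrinsics and any distortion apply to the point x, -y, -z); pixel columns grow to the right and rows downward; lengths in mm; the calibration is good to about 2 mm. The wrist camera is an equidistant fisheye: a pixel r from the principal point sees the ray r / f radians off the axis. A picture is of the moment at which its call begins: read the wrist's pose just before it. There is no depth.
- r.job_done(): hands the job in, once; it reports no verdict.
The state is a dict: "clock": time; "joint_positions": joint angles; "joint_vel": joint speeds; "effort": joint torques, N m; "tcp_pos": TCP position; "orientation": TCP orientation; "ft_force": force on the tool from outside, world axes, zero at the start; "wrist_torque": the same for the moment, N m; "gripper_width": finger opening in mm.
Only numpy, scipy, OpenCV 4.12 (cv2) and the standard library are available. Lean on these libraries where they do the work, as an engineer would, in place of code of your own. Each camera call takes 0.05 s, during which the arm holds its last target.

## Task

Clear up after the washing: lay the grey lid on the white canister with its grip bar along the canister's long side, turn it backwards (counter-clockwise) until you feel it drop into the thread, then screw it down clockwise until it stops. Hang every kitchen tool that lies in front of the dish rack by its wire loop on the rack's pegs, one tool to a peg. Leave the other crockery where it stands.

Things in the scene. Friction and masses are not known exactly. Their poses are not given: they have to be found in the camera images.
- jar: White oblong canister, fixed: 120 mm (its x) by 84 mm (y) by 95 mm high, with a round neck 60 mm across on top. Origin: centre of its underside; z up. Four thread ridges and four upright end stops stand out from the neck to 70 mm across; each ridge runs about a sixth of a turn, falling 4 mm clockwise, with an 11 mm gap between its high end and the next end stop.
- jar_mouth (a point): Centre of the mouth, at the top of the neck, 121 mm above the canister's underside; the top 6 mm of the neck taper from 60 to 50 mm across. When the lid's lugs rest on top of the ridges the centre of its bar is 148 to 152 mm above the canister's underside, when dropped into the thread 143 mm, when screwed home about 139.5 mm.
- lid_bar (a point): Centre of the upright grip bar on the grey lid. Bar 64 mm long (x), 14 wide (y), 26 tall; this point is 13 mm above the lid's flat top, 41 mm above its lower edge. Lid 84 mm across, 70 to 120 g, bar up on the shelf at the start. Four lugs inside the skirt, on the lid's x and y axes, 2 mm above its lower edge, engage the thread; a quarter or half turn fits the same.
- jar_thread (a point): Middle of the canister's neck, 106 mm above its underside, axes of the canister. Lay the lid on with its bar along the canister's x: turned counter-clockwise it rises a little, after 40 degrees it drops into the thread if pressed lightly (a few N), at 50 it meets a stop. From there it screws down clockwise by 4 mm in 74 degrees to its stop: bar then 24 degrees clockwise of x.
- rack: Grey plastic dish rack, fixed. Origin: on the shelf below the middle of its front top rail; x to the back of the rack, y along the front rail, z up. The top rail (12 mm thick) is 215 mm up, a second 100 mm up. Four straight steel pegs, 7 mm thick, 50 mm long, stand out of the top rail to the front (-x), rising at 40 degrees, at y = 165, 55, -55 and -165 mm.
- peg0_seat (a point): Where the middle of a hanging loop comes to lie on the peg at the rack's +y end: 12 mm in front of the rail's centre line and 4 mm above it. From here the peg's tip lies 28 mm to the front (rack -x) and 28 mm up; the peg's root, on the rail's centre line, 12 mm to the back and 4 mm down. This point's axes are the rack's.
- peg1_seat (a point): Where the middle of a hanging loop comes to lie on the peg second from the rack's +y end: 12 mm in front of the rail's centre line and 4 mm above it. From here the peg's tip lies 28 mm to the front (rack -x) and 28 mm up; the peg's root, on the rail's centre line, 12 mm to the back and 4 mm down. This point's axes are the rack's.
- peg2_seat (a point): Where the middle of a hanging loop comes to lie on the peg second from the rack's -y end: 12 mm in front of the rail's centre line and 4 mm above it. From here the peg's tip lies 28 mm to the front (rack -x) and 28 mm up; the peg's root, on the rail's centre line, 12 mm to the back and 4 mm down. This point's axes are the rack's.
- peg3_seat (a point): Where the middle of a hanging loop comes to lie on the peg at the rack's -y end: 12 mm in front of the rail's centre line and 4 mm above it. From here the peg's tip lies 28 mm to the front (rack -x) and 28 mm up; the peg's root, on the rail's centre line, 12 mm to the back and 4 mm down. This point's axes are the rack's.
- spatula_grip (a point): The pale wooden spatula (may be absent), 187 mm long, 70 g, lying flat, rectangular wooden blade 46 mm wide and 6 mm thick; this point is the middle of its handle, 6 mm above its underside. The handle is 16 mm wide (y), 12 mm thick (z), reaching 52 mm from here towards the loop and 40 mm towards the blade; x points to the loop.
- spatula_eye (a point): Centre of the hanging loop of the pale wooden spatula: a steel wire ring of 22 mm inner and 34 mm outer diameter, wire 6 mm thick, lying in the plane of the tool, 65 mm from the handle's middle. x points from the blade to the loop (up when it hangs).
- paddle_grip (a point): The dark wooden rice paddle (may be absent), 187 mm long, 70 g, lying flat, round blade 56 mm across and 6 mm thick; this point is the middle of its handle, 6 mm above its underside. The handle is 16 mm wide (y), 12 mm thick (z), reaching 52 mm from here towards the loop and 40 mm towards the blade; x points to the loop.
- paddle_eye (a point): Centre of the hanging loop of the dark wooden rice paddle: a steel wire ring of 22 mm inner and 34 mm outer diameter, wire 6 mm thick, lying in the plane of the tool, 65 mm from the handle's middle. x points from the blade to the loop (up when it hangs).
- turner_grip (a point): The turner with a black handle (may be absent), 187 mm long, 70 g, lying flat, slotted aluminium blade 50 mm wide and 4 mm thick; this point is the middle of its handle, 6 mm above its underside. The handle is 16 mm wide (y), 12 mm thick (z), reaching 52 mm from here towards the loop and 40 mm towards the blade; x points to the loop.
- turner_eye (a point): Centre of the hanging loop of the turner with a black handle: a steel wire ring of 22 mm inner and 34 mm outer diameter, wire 6 mm thick, lying in the plane of the tool, 65 mm from the handle's middle. x points from the blade to the loop (up when it hangs).
- spoon_grip (a point): The steel serving spoon (may be absent), 187 mm long, 70 g, lying flat, shallow round bowl 40 mm across and 9 mm thick; this point is the middle of its handle, 6 mm above its underside. The handle is 16 mm wide (y), 12 mm thick (z), reaching 52 mm from here towards the loop and 40 mm towards the blade; x points to the loop.
- spoon_eye (a point): Centre of the hanging loop of the steel serving spoon: a steel wire ring of 22 mm inner and 34 mm outer diameter, wire 6 mm thick, lying in the plane of the tool, 65 mm from the handle's middle. x points from the blade to the loop (up when it hangs).
- bowl: Yellow melamine bowl, 124 mm across, 55 mm high; to be left alone. Origin: centre of its underside.
- saucer: Glass saucer, 110 mm across; to be left alone. Origin: centre of its underside.
- pot_lid: Aluminium pot lid, 150 mm across, 42 mm high with its knob; to be left alone. Origin: centre of its underside.
- dispenser: Clear push-pump dispenser, 66 mm across, 172 mm high; to be left alone. Origin: centre of its underside.
- cup: Green glass cup, 68 mm across, 75 mm high; to be left alone. Origin: centre of its underside.
- dish: Small white sauce dish, 64 mm across, 18 mm high; to be left alone. Origin: centre of its underside.
Not all that is in view belongs to the job. What is shaped like the part that bears turner_grip but turquoise is not meant.

How it is judged (in metres and radians):
On the way, in this order (a step that is already met when the one before it is completed fails the run):
1. the lid lies level on the canister's mouth, its lugs resting on top of the thread ridges (horizontal distance between lid_bar and jar_mouth below 0.007 m and angle between lid_bar's own z axis and vertical below 0.12 rad and z of lid_bar in the frame of jar between 0.1465 and 0.1535 m), for 0.2 s.
2. the lid has dropped into the thread (horizontal distance between lid_bar and jar_mouth below 0.007 m and angle between lid_bar's own z axis and vertical below 0.12 rad and z of lid_bar in the frame of jar below 0.1446 m), for 0.1 s.
3. the lid is screwed down to its stop (horizontal distance between lid_bar and jar_mouth below 0.007 m and angle between lid_bar's own z axis and vertical below 0.12 rad and z of lid_bar in the frame of jar below 0.1408 m), for 0.2 s.
At the end, for the whole second after the job is handed in: Lid home: its bar's centre under 140.8 mm above the canister's underside, within 7 mm of the neck axis, level within 0.12 rad. Each tool present hangs on its own peg: loop within 22 mm of a peg seat, loop end up within 0.5 rad, loops over 60 mm apart (all of step 3 and (distance between spatula_eye and peg0_seat below 0.022 m or distance between spatula_eye and peg1_seat below 0.022 m or distance between spatula_eye and peg2_seat below 0.022 m or distance between spatula_eye and peg3_seat below 0.022 m) and angle between each of spatula_eye, paddle_eye, turner_eye, spoon_eye's own x axis and vertical below 0.5 rad and (distance between paddle_eye and peg0_seat below 0.022 m or distance between paddle_eye and peg1_seat below 0.022 m or distance between paddle_eye and peg2_seat below 0.022 m or distance between paddle_eye and peg3_seat below 0.022 m) and (distance between turner_eye and peg0_seat below 0.022 m or distance between turner_eye and peg1_seat below 0.022 m or distance between turner_eye and peg2_seat below 0.022 m or distance between turner_eye and peg3_seat below 0.022 m) and (distance between spoon_eye and peg0_seat below 0.022 m or distance between spoon_eye and peg1_seat below 0.022 m or distance between spoon_eye and peg2_seat below 0.022 m or distance between spoon_eye and peg3_seat below 0.022 m) and distance between each of paddle_eye, turner_eye, spoon_eye and spatula_eye above 0.06 m and distance between each of turner_eye, spoon_eye and paddle_eye above 0.06 m and distance between spoon_eye and turner_eye above 0.06 m); the robot touches nothing.
It fails at once if a piece of crockery that is not part of the job is pushed more than 30 mm or tipped over (distance of any of bowl, saucer, pot_lid, dispenser, cup, dish from where it was at the start of the episode above 0.03 m or angle between any of bowl, saucer, pot_lid, dispenser, cup, dish's own z axis and vertical above 0.5 rad).
Of spatula, paddle, turner, spoon only 3 to 4 are there at a start; the rules pass over those that are not, and their reading is None.
At some moment in a run one of spatula, paddle, turner, spoon may be knocked a few centimetres aside while the robot is not near it.
It also fails if it takes over 210 s, if anything falls off the work surface, if the arm or the gripper's body presses on something with over 40 N, if the wrist force passes 120 N, or if a joint passes its speed limit or range.

## Working session

There is one attempt and no reset: what is moved stays moved. The work goes in short steps, Python scripts to look and compute and a shell command to move; the robot and the scene stay as the last step left them, time stands still between calls to the robot, and variables do not carry over. Pictures are saved under pics/ and viewed, and the job is handed in when it is done.

```bash
ls; mkdir -p pics
python3 - <<'E'
from plant import r,camera
import cv2,numpy as np
o=r.get_obs(); print(o)
for n in ["scene","top","wrist"]:
    c=camera(n); cv2.imwrite(f"pics/{n}0.png",c["color"])
    print(n,{k:v for k,v in c.items() if k!="color"})
E
```

```text
pics
{'clock': 0.0, 'joint_positions': array([-1.27218582,  0.6899679 , -0.19449744,  1.56638066,  0.15731515,
        0.90248732, -0.21503976]), 'joint_vel': array([ 0.00115431,  0.00085659,  0.00113338, -0.00229887, -0.00102657,
        0.00097477,  0.00033151]), 'effort': array([-3.37287183e-04, -5.27575314e+01, -1.26704212e+00, -1.53429455e+01,
       -5.25672594e-02,  6.55446231e-03,  1.77289694e-04]), 'tcp_pos': array([163.47409689, 602.59186722, 248.9098746 ]), 'orientation': array([[-9.65180282e-01,  2.61585385e-01, -3.29686206e-04],
       [ 2.61585545e-01,  9.65178577e-01, -1.82134688e-03],
       [-1.58231662e-04, -1.84416924e-03, -9.99998287e-01]]), 'ft_force': array([ 0.28153833, -0.6630902 , -0.05947754]), 'wrist_torque': array([ 0.00677272,  0.08523369, -0.01190725]), 'gripper_width': 88.33405973135025}
scene {'K': array([[474.9157439 ,   0.        , 323.76012279],
       [  0.        , 474.9157439 , 238.31857331],
       [  0.        ,   0.        ,   1.        ]]), 'xyz': array([1000.66773457, -824.93941569,  961.86236228]), 'attitude': array([[ 0.84052196, -0.355480
[... 328 characters left out ...]
0.57950276]), 'attitude': array([[-0.02156871,  0.99072969, -0.13412482],
       [-0.99975265, -0.02064547,  0.00827059],
       [ 0.00542485,  0.13427003,  0.99092993]])}
wrist {'K': array([[371.64829954,   0.        , 322.47895151],
       [  0.        , 371.64829954, 235.82608005],
       [  0.        ,   0.        ,   1.        ]]), 'tool_from_camera': array([[ 8.61034321e-04,  9.64386853e-01,  2.64494342e-01,
         6.82841010e+01],
       [ 9.99999557e-01, -9.30883836e-04,  1.38748500e-04,
        -1.83213650e-01],
       [ 3.80020737e-04,  2.64494105e-01, -9.64387227e-01,
        -1.34721982e+02],
       [ 0.00000000e+00,  0.00000000e+00,  0.00000000e+00,
         1.00000000e+00]])}
```

```bash
cat > h.py <<'E'
import numpy as np,cv2
from scipy.spatial.transform import Rotation as Ro
from plant import r,camera
def cam(name,save=None):
    o=r.get_obs(); c=camera(name)
    if name=="wrist":
        T=np.eye(4);T[:3,:3]=o["orientation"];T[:3,3]=o["tcp_pos"]
        W=T@c["tool_from_camera"];c["xyz"]=W[:3,3];c["attitude"]=W[:3,:3]
    c["name"]=name
    if save: cv2.imwrite(f"pics/{save}.png",c["color"])
    return c
def ray(c,u,v):
    K=c["K"];a=(u-K[0,2])/K[0,0];b=(v-K[1,2])/K[1,1]
    if c["name"]=="wrist":
        t=np.hypot(a,b);s=np.sinc(t/np.pi)
        d=np.array([a*s,-b*s,-np.cos(t)])
    else: d=np.array([a,-b,-1.])
    d=c["attitude"]@d
    return d/np.linalg.norm(d)
def onz(c,u,v,z):
    d=ray(c,u,v);return c["xyz"]+d*(z-c["xyz"][2])/d[2]
def proj(c,X):
    p=c["attitude"].T@(np.asarray(X,float)-c["xyz"]);K=c["K"];x,y,z=p[0],-p[1],-p[2]
    if c["name"]=="wrist":
        rr=np.hypot(x,y);t=np.arctan2(rr,z);x,y,z=(x/rr*t,y/rr*t,1) if rr>1e-9 else (0,0,1)
    return np.array([K[0,0]*x/z+K[0,2],K[1,1]*y/z+K[1,2]])
def tri(c1,p1,c2,p2):
    d1,d2=ray(c1,*p1),ray(c2,*p2)
    A=np.stack([d1,-d2],1);t=np.linalg.lstsq(A,c2["xyz"]-c1["xyz"],rcond=None)[0]
    a=c1["xyz"]+t[0]*d1;b=c2["xyz"]+t[1]*d2
    return (a+b)/2,np.linalg.norm(a-b)
def go(xyz,R=None):
    "slide (tool axes) and rotvec to reach the target pose, turn applied after slide"
    o=r.get_obs();C=o["orientation"]
    s=C.T@(np.asarray(xyz)-o["tcp_pos"])
    rv=Ro.from_matrix(C.T@R).as_rotvec() if R is not None else np.zeros(3)
    print("slide",s.round(1),"rot",rv.round(3)," rows>=",np.ceil(max(np.linalg.norm(s)/62.5,np.linalg.norm(rv)/.187)))
    return s,rv
def down(yaw):
    "tool pointing down, tool y axis at yaw from world x"
    y=np.array([np.cos(yaw),np.sin(yaw),0]);z=np.array([0,0,-1.]);return np.stack([np.cross(y,z),y,z],1)
def st():
    o=r.get_obs();print("t",o["clock"].round(2) if hasattr(o["clock"],"round") else o["clock"],"tcp",o["tcp_pos"].round(1),"q",np.round(o["joint_positions"],2),"F",o["ft_force"].round(1),"w",round(o["gripper_width"],1));print(o["orientation"].round(3))
E
python3 - <<'E'
import cv2,numpy as np
im=cv2.imread("pics/top0.png")
cv2.imwrite("pics/top0a.png",cv2.resize(im[150:300,130:450],None,fx=2.5,fy=2.5,interpolation=cv2.INTER_CUBIC))
im=cv2.imread("pics/scene0.png")
cv2.imwrite("pics/scene0a.png",cv2.resize(im[170:400,230:500],None,fx=2.6,fy=2.6,interpolation=cv2.INTER_CUBIC))
E
python3 - <<'E'
from h import *
t=cam("top");s=cam("scene")
f=lambda x,y:(x/2.5+130,y/2.5+150)
def P(n,x,y,z): print(n,onz(t,*f(x,y),z).round(1))
P("paddle eye",339,152,6);P("paddle blade",337,253,6)
P("turner eye",421,166,6);P("turner blade",410,265,6)
P("spat eye",491,171,6);P("spat blade",489,271,6)
P("spoon eye",576,166,6);P("spoon bowl",580,272,6)
P("lid top bar c",699,203,54)
P("bar end",684,184,54);P("bar end",714,222,54)
P("jar mouth",148,184,121)
P("jar c",119,144,95);P("jar c",181,144,95);P("jar c",184,230,95);P("jar c",119,232,95)
P("rail L",262,80,215);P("rail R",596,42,215)
for a in [(417,135),(495,125),(574,118),(651,112)]: P("pegsh z215",*a,215)
P("cup",185,292,40);P("bowl",708,77,30);P("dispenser top",172,45,170);P("saucer",46,165,5);P("dish",703,283,9)
E
```

```text
paddle eye [580.1 148.7   6. ]
paddle blade [439.4 153.    6. ]
turner eye [558.1  35.4   6. ]
turner blade [420.8  53.2   6. ]
spat eye [549.1 -61.3   6. ]
spat blade [410.2 -54.9   6. ]
spoon eye [ 553.7 -179.3    6. ]
spoon bowl [ 406.2 -179.6    6. ]
lid top bar c [ 491.5 -337.4   54. ]
bar end [ 517.7 -318.4   54. ]
bar end [ 465.3 -356.3   54. ]
jar mouth [521.4 387.6 121. ]
jar c [579.9 431.9  95. ]
jar c [578.2 350.3  95. ]
jar c [463.9 345.8  95. ]
jar c [463.1 430.5  95. ]
rail L [632.7 227.9 215. ]
rail R [ 672.5 -185.9  215. ]
pegsh z215 [559.7  38.2 215. ]
pegsh z215 [570.3 -57.8 215. ]
pegsh z215 [ 577.1 -155.2  215. ]
pegsh z215 [ 582.6 -250.3  215. ]
cup [387.4 354.5  40. ]
bowl [ 670.3 -363.3   30. ]
dispenser top [691.7 348.  170. ]
saucer [570.4 554.1   5. ]
dish [ 387.3 -346.9    9. ]
```

Run:
```python
from h import *
import itertools
o=r.get_obs();q=o["joint_positions"]
for sg in itertools.product([1,-1],repeat=4):
  for off in (0,np.pi,np.pi/2,-np.pi/2):
    for o7 in (0,np.pi,np.pi/2,-np.pi/2):
      qq=[sg[0]*q[0]+off,q[1],sg[1]*q[2],q[3],sg[2]*q[4],q[5],sg[3]*q[6]+o7]
      R=Ro.from_euler("ZYZYZYZ"[:3],qq[:3])*Ro.from_euler("YZY",qq[3:6])*Ro.from_euler("Z",qq[6])
      e=(R.inv()*Ro.from_matrix(o["orientation"])).magnitude()
      if e<0.08: print(sg,off,o7,e)
```

```text
(-1, 1, 1, 1) 0 1.5707963267948966 0.06771750473093377
(-1, 1, 1, 1) 3.141592653589793 -1.5707963267948966 0.06773668524435285
(-1, 1, 1, 1) 1.5707963267948966 3.141592653589793 0.06772608689388503
(-1, 1, 1, 1) -1.5707963267948966 0 0.0677281044238573
(-1, -1, -1, -1) 0 1.5707963267948966 1.6080372142250602e-16
(-1, -1, -1, -1) 3.141592653589793 -1.5707963267948966 0.0016161420346441308
(-1, -1, -1, -1) 1.5707963267948966 3.141592653589793 0.0011427849765110602
(-1, -1, -1, -1) -1.5707963267948966 0 0.0011427849765114552
```

Run:
```python
from h import *
C=r.get_obs()["orientation"];p=r.get_obs()["tcp_pos"]
for w in [(420,330,300),(450,-50,300),(480,-337,230)]:
    s=C.T@(np.array(w)-p);n=np.ceil(np.linalg.norm(s)/60);print(w,s.round(1),n,(s/n).round(1));p=np.array(w)
```

```text
(420, 330, 300) [-319.  -196.4  -50.5] 7.0 [-45.6 -28.1  -7.2]
(450, -50, 300) [-1.284e+02 -3.589e+02  3.000e-01] 7.0 [-18.3 -51.3   0. ]
(480, -337, 230) [-104.  -269.1   70.2] 5.0 [-20.8 -53.8  14. ]
```

```bash
python3 -m inch '[{"slide":[-46,-28,-7],"rot":[0,0,0],"claw":1},{"slide":[-46,-28,-7],"rot":[0,0,0],"claw":1},{"slide":[-46,-28,-7],"rot":[0,0,0],"claw":1},{"slide":[-46,-28,-7],"rot":[0,0,0],"claw":1},{"slide":[-46,-28,-7],"rot":[0,0,0],"claw":1},{"slide":[-46,-28,-7],"rot":[0,0,0],"claw":1},{"slide":[-46,-28,-7],"rot":[0,0,0],"claw":1},{"slide":[0,0,0],"rot":[0,0,0],"claw":1}]'; python3 -c "
from h import *
st()"
```

```text
clock: 1.25
tcp_pos: [427.0, 325.3, 299.0]
orientation: [[-0.963, 0.271, 0.003], [0.271, 0.963, -0.002], [-0.003, -0.001, -1.0]]
ft_force: [-0.9, 0.8, 0.0]
gripper_width: 88.4
t 1.25 tcp [427.  325.3 299. ] q [-0.59  0.51 -0.24  1.77  0.15  0.88  0.4 ] F [-0.9  0.8  0. ] w 88.4
[[-0.963  0.271  0.003]
 [ 0.271  0.963 -0.002]
 [-0.003 -0.001 -1.   ]]
```

```bash
python3 -m inch '[{"slide":[-18,-51,0],"rot":[0,0,0],"claw":1},{"slide":[-18,-51,0],"rot":[0,0,0],"claw":1},{"slide":[-18,-51,0],"rot":[0,0,0],"claw":1},{"slide":[-18,-51,0],"rot":[0,0,0],"claw":1},{"slide":[-18,-51,0],"rot":[0,0,0],"claw":1},{"slide":[-18,-51,0],"rot":[0,0,0],"claw":1},{"slide":[-18,-51,0],"rot":[0,0,0],"claw":1},{"slide":[-18,-51,0],"rot":[0,0,0],"claw":1},{"slide":[0,0,0],"rot":[0,0,0.18],"claw":1},{"slide":[0,0,0],"rot":[0,0,0.18],"claw":1}]'; python3 -m inch '[{"slide":[0,0,0],"rot":[0,0,0.18],"claw":1},{"slide":[0,0,0],"rot":[0,0,0.18],"claw":1},{"slide":[0,0,0],"rot":[0,0,0.18],"claw":1},{"slide":[0,0,0],"rot":[0,0,0.18],"claw":1},{"slide":[0,0,0],"rot":[0,0,0.18],"claw":1},{"slide":[0,0,0],"rot":[0,0,0.18],"claw":1},{"slide":[0,0,0],"rot":[0,0,0.18],"claw":1},{"slide":[0,0,0],"rot":[0,0,0.18],"claw":1},{"slide":[0,0,0],"rot":[0,0,0],"claw":1}]'; python3 -c "
from h import *
st()
go((480,-300,260),down(np.radians(-54)))
c=cam('wrist','w1')"
```

```text
clock: 2.5
tcp_pos: [455.3, -101.4, 298.5]
orientation: [[-0.807, 0.59, -0.0], [0.59, 0.807, 0.001], [0.001, 0.001, -1.0]]
ft_force: [0.2, 0.6, -0.7]
gripper_width: 88.1
clock: 3.62
tcp_pos: [455.4, -100.3, 298.5]
orientation: [[0.471, 0.882, -0.0], [0.882, -0.471, 0.0], [0.0, -0.0, -1.0]]
ft_force: [0.5, -0.2, -0.6]
gripper_width: 88.4
t 3.625 tcp [ 455.4 -100.3  298.5] q [-0.08  0.43  0.29  1.98 -0.17  0.76 -0.18] F [ 0.5 -0.2 -0.6] w 88.4
[[ 0.471  0.882 -0.   ]
 [ 0.882 -0.471  0.   ]
 [ 0.    -0.    -1.   ]]
slide [-164.6  115.7   38.4] rot [-0.    -0.     0.452]  rows>= 4.0
```

```bash
python3 -c "
from h import *
go((425,-385,270))"
```

```text
slide [-265.4  106.8   28.5] rot [0. 0. 0.]  rows>= 5.0
```

```bash
python3 -m inch '[{"slide":[-53,21,6],"rot":[0,0,0],"claw":1},{"slide":[-53,21,6],"rot":[0,0,0],"claw":1},{"slide":[-53,21,6],"rot":[0,0,0],"claw":1},{"slide":[-53,21,6],"rot":[0,0,0],"claw":1},{"slide":[-53,21,6],"rot":[0,0,0],"claw":1},{"slide":[0,0,0],"rot":[0,0,0.15],"claw":1},{"slide":[0,0,0],"rot":[0,0,0.15],"claw":1},{"slide":[0,0,0],"rot":[0,0,0.15],"claw":1},{"slide":[0,0,0],"rot":[0,0,0],"claw":1},{"slide":[0,0,0],"rot":[0,0,0],"claw":1}]'; python3 -c "
from h import *
st()
c=cam('wrist','w2')"
```

```text
clock: 4.92
tcp_pos: [422.2, -384.4, 268.6]
orientation: [[0.807, 0.59, 0.0], [0.59, -0.807, 0.001], [0.0, -0.0, -1.0]]
ft_force: [-0.1, -0.2, 0.4]
gripper_width: 87.6
t 4.925 tcp [ 422.2 -384.4  268.6] q [ 0.43  0.62  0.38  1.73 -0.29  0.85  0.01] F [-0.1 -0.2  0.4] w 87.6
[[ 0.807  0.59   0.   ]
 [ 0.59  -0.807  0.001]
 [ 0.    -0.    -1.   ]]
```

```bash
python3 - <<'E'
import cv2
im=cv2.imread("pics/w2.png")
cv2.imwrite("pics/w2a.png",cv2.resize(im[70:180,270:390],None,fx=5,fy=5,interpolation=cv2.INTER_CUBIC))
E
python3 - <<'E'
from h import *
c=cam("wrist")
P=np.array([onz(c,270+x/5,70+y/5,54) for x,y in [(268,82),(334,86),(300,413),(233,405)]])
print(P.round(1)); m=P.mean(0);print(m, "len",np.linalg.norm(P[0]-P[3]),np.linalg.norm(P[1]-P[2]),"w",np.linalg.norm(P[0]-P[1]),np.linalg.norm(P[2]-P[3]))
a=(P[0]+P[1]-P[2]-P[3])/2;yaw=np.arctan2(a[1],a[0]);print("bar yaw",np.degrees(yaw))
E1=np.array([onz(c,270+x/5,70+y/5,28) for x,y in [(72,245),(490,245)]]);print("lid dia-ish",np.linalg.norm(E1[0]-E1[1]),E1.mean(0))
go((m[0],m[1],120),down(yaw-np.pi/2))
go((m[0],m[1],40))
E
```

```text
[[ 515.1 -317.7   54. ]
 [ 521.8 -327.9   54. ]
 [ 468.2 -359.4   54. ]
 [ 462.  -348.4   54. ]]
[ 491.788983   -338.34646891   54.        ] len 61.35703942636901 62.124921573407235 w 12.211993771098168 12.593036133927717
bar yaw 30.23485994796219
lid dia-ish 83.48916930744288 [ 493.13568913 -337.09376469   28.        ]
slide [ 83.5   3.6 148.7] rot [-0.    -0.     0.102]  rows>= 3.0
slide [ 83.5   3.6 228.7] rot [0. 0. 0.]  rows>= 4.0
```

```bash
python3 -m inch '[{"slide":[28,1,50],"rot":[0,0,0],"claw":1},{"slide":[28,1,50],"rot":[0,0,0],"claw":1},{"slide":[28,1,50],"rot":[0,0,0.1],"claw":1},{"slide":[0,0,0],"rot":[0,0,0],"claw":1},{"slide":[0,0,0],"rot":[0,0,0],"claw":1}]'; python3 -c "
from h import *
st()
go((491.8,-338.3,43),down(np.radians(30.2-90)))
c=cam('wrist','w3')"
```

```text
clock: 5.65
tcp_pos: [491.3, -339.7, 120.0]
orientation: [[0.864, 0.503, 0.001], [0.503, -0.864, -0.002], [-0.001, 0.002, -1.0]]
ft_force: [-0.2, 0.4, 0.1]
gripper_width: 88.1
t 5.65 tcp [ 491.3 -339.7  120. ] q [ 0.35  0.86  0.32  1.77 -0.44  0.58 -0.11] F [-0.2  0.4  0.1] w 88.1
[[ 0.864  0.503  0.001]
 [ 0.503 -0.864 -0.002]
 [-0.001  0.002 -1.   ]]
slide [ 1.1 -1.1 77. ] rot [0.002 0.001 0.   ]  rows>= 2.0
```

```bash
python3 -m inch '[{"slide":[0.5,-0.5,10],"rot":[0,0,0],"claw":0.4},{"slide":[0,0,20],"rot":[0,0,0],"claw":0.4},{"slide":[0,0,20],"rot":[0,0,0],"claw":0.4},{"slide":[0,0,20],"rot":[0,0,0],"claw":0.4},{"slide":[0,0,7],"rot":[0,0,0],"claw":0.4},{"slide":[0,0,0],"rot":[0,0,0],"claw":0.4},{"slide":[0,0,0],"rot":[0,0,0],"claw":0.4}]'; python3 -c "
from h import *
st()
c=cam('wrist','w4')"
```

```text
clock: 6.58
tcp_pos: [492.4, -337.6, 42.3]
orientation: [[0.864, 0.503, 0.001], [0.503, -0.864, -0.001], [0.0, 0.001, -1.0]]
ft_force: [0.9, -0.7, 1.0]
gripper_width: 35.3
t 6.575 tcp [ 492.4 -337.6   42.3] q [ 0.39  0.97  0.24  1.79 -0.49  0.44 -0.07] F [ 0.9 -0.7  1. ] w 35.3
[[ 0.864  0.503  0.001]
 [ 0.503 -0.864 -0.001]
 [ 0.     0.001 -1.   ]]
```

```bash
python3 -m inch '[{"slide":[0,0,0],"rot":[0,0,0],"claw":0},{"slide":[0,0,0],"rot":[0,0,0],"claw":0},{"slide":[0,0,0],"rot":[0,0,0],"claw":0},{"slide":[0,0,0],"rot":[0,0,0],"claw":0},{"slide":[0,0,0],"rot":[0,0,0],"claw":0},{"slide":[0,0,-30],"rot":[0,0,0],"claw":0},{"slide":[0,0,-50],"rot":[0,0,0],"claw":0},{"slide":[0,0,-50],"rot":[0,0,0],"claw":0},{"slide":[0,0,-50],"rot":[0,0,0],"claw":0},{"slide":[0,0,-50],"rot":[0,0,0],"claw":0}]'; python3 -c "
from h import *
st()
c=cam('wrist','w5')"
```

```text
clock: 7.88
tcp_pos: [491.6, -336.9, 272.9]
orientation: [[0.864, 0.503, -0.001], [0.503, -0.864, 0.001], [-0.0, -0.001, -1.0]]
ft_force: [0.4, 1.1, -1.3]
gripper_width: 13.6
t 7.875 tcp [ 491.6 -336.9  272.9] q [ 0.27  0.66  0.45  1.65 -0.34  0.91 -0.19] F [ 0.4  1.1 -1.3] w 13.6
[[ 0.864  0.503 -0.001]
 [ 0.503 -0.864  0.001]
 [-0.    -0.001 -1.   ]]
```

```bash
python3 -m inch '[{"slide":[23,-55.5,-3],"rot":[0,0,0],"claw":0},{"slide":[23,-55.5,-3],"rot":[0,0,0],"claw":0},{"slide":[23,-55.5,-3],"rot":[0,0,0],"claw":0},{"slide":[23,-55.5,-3],"rot":[0,0,0],"claw":0},{"slide":[23,-55.5,-3],"rot":[0,0,0],"claw":0},{"slide":[23,-55.5,-3],"rot":[0,0,0],"claw":0},{"slide":[23,-55.5,-3],"rot":[0,0,0],"claw":0},{"slide":[23,-55.5,-3],"rot":[0,0,0],"claw":0},{"slide":[23,-55.5,-3],"rot":[0,0,0],"claw":0},{"slide":[23,-55.5,-3],"rot":[0,0,0],"claw":0}]'; python3 -m inch '[{"slide":[20,-55,0],"rot":[0,0,0],"claw":0},{"slide":[0,0,0],"rot":[0,0,0],"claw":0},{"slide":[0,0,0],"rot":[0,0,0],"claw":0}]'; python3 -c "
from h import *
st()
c=cam('wrist','w6')"
```

```text
clock: 9.18
tcp_pos: [411.1, 259.9, 301.5]
orientation: [[0.864, 0.503, 0.0], [0.503, -0.864, -0.0], [-0.0, 0.0, -1.0]]
ft_force: [0.6, 0.0, -1.5]
gripper_width: 13.7
clock: 9.55
tcp_pos: [401.2, 314.8, 301.3]
orientation: [[0.865, 0.503, -0.0], [0.503, -0.865, -0.001], [-0.001, 0.001, -1.0]]
ft_force: [0.3, -0.3, -1.0]
gripper_width: 13.7
t 9.55 tcp [401.2 314.8 301.3] q [-1.11  0.53  0.57  1.86 -0.37  0.86 -1.4 ] F [ 0.3 -0.3 -1. ] w 13.7
[[ 0.865  0.503 -0.   ]
 [ 0.503 -0.865 -0.001]
 [-0.001  0.001 -1.   ]]
```

```bash
python3 - <<'E'
import cv2
im=cv2.imread("pics/w6.png")
cv2.imwrite("pics/w6a.png",cv2.resize(im[0:135,240:390],None,fx=5,fy=5,interpolation=cv2.INTER_CUBIC)[:600])
E
python3 - <<'E'
from h import *
c=cam("wrist")
g=lambda x,y,z:onz(c,240+x/5,y/5,z)
def circ(P):
    P=np.array(P)[:,:2];A=np.c_[2*P,np.ones(len(P))];s=np.linalg.lstsq(A,(P**2).sum(1),rcond=None)[0];return s[:2].round(1),round(float(np.sqrt(s[2]+s[0]**2+s[1]**2)),1)
print("inner",circ([g(x,y,121) for x,y in [(375,113),(370,357),(240,255),(508,240),(277,150),(470,140),(280,330),(465,325)]]))
print("outer",circ([g(x,y,115) for x,y in [(204,265),(375,405),(535,245),(245,360),(500,350),(360,85)]]))
def yaw(a,b): d=g(*b,95)-g(*a,95);return np.degrees(np.arctan2(d[1],d[0])).round(1),np.linalg.norm(d).round(1)
print("left long",yaw((60,385),(285,15)),"right long",yaw((480,530),(700,175)),"far short",yaw((520,10),(680,100)),"near",yaw((60,450),(280,580)))
L=[g(60,385,95),g(285,15,95)];R=[g(480,530,95),g(700,175,95)];print(np.array(L+R).round(1))
t=cam("top");f=lambda x,y:(x/2.5+130,y/2.5+150)
E
python3 - <<'E'
import cv2
im=cv2.imread("pics/top0.png")
cv2.imwrite("pics/top0j.png",cv2.resize(im[200:255,165:225],None,fx=10,fy=10,interpolation=cv2.INTER_CUBIC))
E
```

```text
inner (array([523.6, 392.2]), 22.5)
outer (array([522.8, 392.9]), 29.1)
left long (np.float64(0.4), np.float64(82.4)) right long (np.float64(-0.3), np.float64(79.9)) far short (np.float64(-90.5), np.float64(34.1)) near (np.float64(-92.2), np.float64(47.7))
[[476.4 431.6  95. ]
 [558.8 432.2  95. ]
 [490.  351.1  95. ]
 [569.8 350.7  95. ]]
```

```bash
python3 - <<'E'
from h import *
c=camera("wrist");T=c["tool_from_camera"]
c["name"]="wrist";c["xyz"]=T[:3,3];c["attitude"]=T[:3,:3]
for z in (14.3,42.3):print(onz(c,322,191,z).round(1),onz(c,322,203,z).round(1))
print(onz(c,322,227,-11.7).round(1),onz(c,322,241,-11.7).round(1),onz(c,322,387,-11.7).round(1),onz(c,322,375,-11.7))
E
python3 -c "
import cv2
im=cv2.imread('pics/w6.png')
cv2.imwrite('pics/w6b.png',cv2.resize(im[180:400,220:430],None,fx=2.7,fy=2.7,interpolation=cv2.INTER_CUBIC))"
```

```text
[45.4 -0.3 14.3] [40.4 -0.3 14.3]
[41.2 -0.3 42.3] [35.3 -0.3 42.3]
[ 36.8  -0.2 -11.7] [ 31.9  -0.2 -11.7] [-31.   -0.2 -11.7] [-24.62702977  -0.22268505 -11.7       ]
```

```bash
python3 -m inch '[{"slide":[0,0,0],"rot":[0,0,-0.18],"claw":0},{"slide":[0,0,0],"rot":[0,0,-0.18],"claw":0},{"slide":[0,0,0],"rot":[0,0,-0.18],"claw":0},{"slide":[0,0,0],"rot":[0,0,-0.18],"claw":0},{"slide":[0,0,0],"rot":[0,0,-0.18],"claw":0},{"slide":[0,0,0],"rot":[0,0,-0.18],"claw":0},{"slide":[0,0,0],"rot":[0,0,-0.18],"claw":0},{"slide":[0,0,0],"rot":[0,0,-0.18],"claw":0},{"slide":[0,0,0],"rot":[0,0,-0.18],"claw":0},{"slide":[0,0,0],"rot":[0,0,-0.18],"claw":0}]'; python3 -m inch '[{"slide":[0,0,0],"rot":[0,0,-0.18],"claw":0},{"slide":[0,0,0],"rot":[0,0,-0.18],"claw":0},{"slide":[0,0,0],"rot":[0,0,-0.18],"claw":0},{"slide":[0,0,0],"rot":[0,0,-0.18],"claw":0},{"slide":[0,0,0],"rot":[0,0,-0.09],"claw":0},{"slide":[0,0,0],"rot":[0,0,0],"claw":0},{"slide":[0,0,0],"rot":[0,0,0],"claw":0}]'; python3 -c "
from h import *
st()
go((640,392,300),down(np.pi/2))"
```

```text
clock: 11.0
tcp_pos: [402.0, 314.5, 301.8]
orientation: [[-0.689, 0.725, 0.0], [0.725, 0.689, -0.0], [-0.0, -0.0, -1.0]]
ft_force: [0.6, 0.5, -0.1]
gripper_width: 14.2
clock: 11.88
tcp_pos: [401.7, 315.1, 301.7]
orientation: [[-1.0, 0.008, 0.0], [0.008, 1.0, -0.0], [-0.0, -0.0, -1.0]]
ft_force: [0.8, -0.6, 0.3]
gripper_width: 13.7
t 11.875 tcp [401.7 315.1 301.7] q [-0.62  0.47 -0.21  1.84  0.13  0.84  0.67] F [ 0.8 -0.6  0.3] w 13.7
[[-1.     0.008  0.   ]
 [ 0.008  1.    -0.   ]
 [-0.    -0.    -1.   ]]
slide [-237.7   78.7    1.8] rot [-0.     0.    -0.008]  rows>= 5.0
```

Look at the jar once more with the placing orientation, standing behind it.

```bash
python3 -m inch '[{"slide":[-48,16,0],"rot":[0,0,0],"claw":0},{"slide":[-48,16,0],"rot":[0,0,0],"claw":0},{"slide":[-48,16,0],"rot":[0,0,0],"claw":0},{"slide":[-48,16,0],"rot":[0,0,0],"claw":0},{"slide":[-48,16,0],"rot":[0,0,-0.008],"claw":0},{"slide":[0,0,0],"rot":[0,0,0],"claw":0},{"slide":[0,0,0],"rot":[0,0,0],"claw":0}]'; python3 -c "
from h import *
st()
c=cam('wrist','w7')
im=c['color'];cv2.imwrite('pics/w7a.png',cv2.resize(im[60:240,200:440],None,fx=3.3,fy=3.3,interpolation=cv2.INTER_CUBIC))"
```

```text
clock: 12.75
tcp_pos: [640.9, 394.5, 301.0]
orientation: [[-1.0, -0.003, -0.002], [-0.003, 1.0, -0.001], [0.002, -0.001, -1.0]]
ft_force: [-0.6, -0.7, 0.5]
gripper_width: 13.7
t 12.75 tcp [640.9 394.5 301. ] q [-0.54  0.85 -0.18  1.02  0.14  1.28  0.87] F [-0.6 -0.7  0.5] w 13.7
[[-1.    -0.003 -0.002]
 [-0.003  1.    -0.001]
 [ 0.002 -0.001 -1.   ]]
```

```bash
python3 - <<'E'
from h import *
c=cam("wrist")
im=cv2.cvtColor(c["color"],cv2.COLOR_BGR2GRAY)
cv2.imwrite('pics/w7b.png',cv2.resize(c["color"][20:160,260:380],None,fx=4.2,fy=4.2,interpolation=cv2.INTER_CUBIC))
E
python3 - <<'E'
from h import *
c=cam("wrist")
g=lambda x,y,z:onz(c,260+x/4.2,20+y/4.2,z)
def circ(P):
    P=np.array(P)[:,:2];A=np.c_[2*P,np.ones(len(P))];s=np.linalg.lstsq(A,(P**2).sum(1),rcond=None)[0];return s[:2].round(1),round(float(np.sqrt(s[2]+s[0]**2+s[1]**2)),1)
print("inner",circ([g(x,y,121) for x,y in [(265,145),(265,354),(163,255),(374,255)]]))
print("outer",circ([g(x,y,115) for x,y in [(265,118),(265,393),(133,260),(406,260)]]))
for z in (93,):
  L=[g(97,40,z),g(80,500,z)];R=[g(453,40,z),g(447,500,z)];T=g(270,19,z);B=g(260,530,z)
  print(np.array(L+R+[T,B]).round(1))
  for a,b in (L,R): d=a-b;print(np.degrees(np.arctan2(d[1],d[0])))
E
```

```text
inner (array([523. , 395.2]), 21.4)
outer (array([523.2, 395.4]), 28.4)
[[469.8 357.5  93. ]
 [574.3 354.3  93. ]
 [469.2 435.5  93. ]
 [573.9 434.6  93. ]
 [465.3 395.4  93. ]
 [581.2 393.7  93. ]]
178.25163056913115
179.50874058877812
```

```bash
python3 -m inch '[{"slide":[39.5,0,0],"rot":[0,0,0],"claw":0},{"slide":[39.5,0,0],"rot":[0,0,0],"claw":0},{"slide":[39.5,0,0],"rot":[0,0,0],"claw":0},{"slide":[0,0,30],"rot":[0,0,0],"claw":0},{"slide":[0,0,40],"rot":[0,0,0],"claw":0},{"slide":[0,0,30],"rot":[0,0,0],"claw":0},{"slide":[0,0,0],"rot":[0,0,0],"claw":0},{"slide":[0,0,0],"rot":[0,0,0],"claw":0},{"slide":[0,0,0],"rot":[0,0,0],"claw":0}]'; python3 -c "
from h import *
st()
go((522.4,394,160),down(np.pi/2))
c=cam('scene','s1');c=c['color'][100:300,300:500];cv2.imwrite('pics/s1a.png',cv2.resize(c,None,fx=3,fy=3,interpolation=cv2.INTER_CUBIC))"
```

```text
clock: 14.02
tcp_pos: [524.0, 394.9, 203.7]
orientation: [[-1.0, -0.003, 0.003], [-0.003, 1.0, 0.002], [-0.003, 0.002, -1.0]]
ft_force: [0.1, -0.3, -0.5]
gripper_width: 13.6
t 14.025 tcp [524.  394.9 203.7] q [-0.62  0.78 -0.18  1.51  0.17  0.86  0.72] F [ 0.1 -0.3 -0.5] w 13.6
[[-1.    -0.003  0.003]
 [-0.003  1.     0.002]
 [-0.003  0.002 -1.   ]]
slide [ 1.7 -1.  43.7] rot [0.002 0.003 0.003]  rows>= 1.0
```

```bash
python3 -m inch '[{"slide":[1.5,-1,15],"rot":[0,0,0.003],"claw":0},{"slide":[0,0,15],"rot":[0,0,0],"claw":0},{"slide":[0,0,10],"rot":[0,0,0],"claw":0},{"slide":[0,0,2],"rot":[0,0,0],"claw":0},{"slide":[0,0,2],"rot":[0,0,0],"claw":0},{"slide":[0,0,0],"rot":[0,0,0],"claw":0}]'; python3 -c "
from h import *
st();print(r.get_obs()['wrist_torque'])"
```

```text
clock: 14.82
tcp_pos: [522.0, 393.4, 157.9]
orientation: [[-1.0, -0.0, 0.0], [-0.0, 1.0, 0.0], [-0.0, 0.0, -1.0]]
ft_force: [-0.9, 0.2, -1.2]
gripper_width: 13.9
t 14.825 tcp [522.  393.4 157.9] q [-0.63  0.84 -0.17  1.55  0.18  0.77  0.7 ] F [-0.9  0.2 -1.2] w 13.9
[[-1. -0.  0.]
 [-0.  1.  0.]
 [-0.  0. -1.]]
[0.07137855 0.01475327 0.03999941]
```

```bash
python3 -m inch '[{"slide":[0,0,2],"rot":[0,0,0],"claw":0},{"slide":[0,0,2],"rot":[0,0,0],"claw":0},{"slide":[0,0,0],"rot":[0,0,0],"claw":0}]'; python3 -m inch '[{"slide":[0,0,1],"rot":[0,0,0],"claw":0},{"slide":[0,0,1],"rot":[0,0,0],"claw":0},{"slide":[0,0,0],"rot":[0,0,0],"claw":0}]'
```

```text
clock: 15.2
tcp_pos: [521.7, 393.2, 153.6]
orientation: [[-1.0, -0.0, -0.0], [-0.0, 1.0, -0.0], [0.0, -0.0, -1.0]]
ft_force: [0.2, 0.1, -0.3]
gripper_width: 14.0
clock: 15.58
tcp_pos: [521.7, 393.2, 151.6]
orientation: [[-1.0, -0.0, -0.0], [-0.0, 1.0, -0.0], [0.0, -0.0, -1.0]]
ft_force: [-0.5, -0.8, -1.0]
gripper_width: 13.9
```

```bash
python3 -m inch '[{"slide":[0,0,1],"rot":[0,0,0],"claw":0},{"slide":[0,0,0],"rot":[0,0,0],"claw":0}]'; python3 -m inch '[{"slide":[0,0,1],"rot":[0,0,0],"claw":0},{"slide":[0,0,0],"rot":[0,0,0],"claw":0}]'
```

```text
clock: 15.82
tcp_pos: [521.9, 393.3, 151.0]
orientation: [[-1.0, -0.0, 0.0], [-0.0, 1.0, 0.0], [-0.0, 0.0, -1.0]]
ft_force: [-1.1, -0.3, 1.4]
gripper_width: 13.8
clock: 16.08
tcp_pos: [522.0, 393.3, 150.8]
orientation: [[-1.0, -0.0, 0.001], [-0.0, 1.0, 0.0], [-0.001, 0.0, -1.0]]
ft_force: [-1.6, -2.2, 6.3]
gripper_width: 13.7
```

```bash
python3 -m inch '[{"slide":[0,0,0],"rot":[0,0,0],"claw":0},{"slide":[0,0,0],"rot":[0,0,0],"claw":0},{"slide":[0,0,0],"rot":[0,0,-0.09],"claw":0},{"slide":[0,0,0],"rot":[0,0,-0.09],"claw":0}]';python3 -m inch '[{"slide":[0,0,0],"rot":[0,0,-0.09],"claw":0},{"slide":[0,0,0],"rot":[0,0,-0.09],"claw":0}]'
```

```text
clock: 16.58
tcp_pos: [522.9, 394.3, 151.4]
orientation: [[-0.983, -0.181, 0.003], [-0.181, 0.983, 0.003], [-0.003, 0.002, -1.0]]
ft_force: [-0.8, -0.3, 8.8]
gripper_width: 13.9
clock: 16.82
tcp_pos: [523.1, 394.6, 152.0]
orientation: [[-0.935, -0.354, 0.003], [-0.354, 0.935, 0.003], [-0.004, 0.002, -1.0]]
ft_force: [-1.3, -0.2, 11.1]
gripper_width: 13.8
```

Rising on the ridges as described; continue.

```bash
python3 -m inch '[{"slide":[0,0,0],"rot":[0,0,-0.09],"claw":0},{"slide":[0,0,0],"rot":[0,0,-0.09],"claw":0}]';python3 -m inch '[{"slide":[0,0,0],"rot":[0,0,-0.09],"claw":0},{"slide":[0,0,0],"rot":[0,0,0],"claw":0}]'; python3 -m inch '[{"slide":[0,0,0],"rot":[0,0,-0.06],"claw":0},{"slide":[0,0,0],"rot":[0,0,0],"claw":0}]'
```

```text
clock: 17.08
tcp_pos: [523.2, 394.9, 152.5]
orientation: [[-0.857, -0.516, 0.004], [-0.515, 0.857, 0.004], [-0.005, 0.002, -1.0]]
ft_force: [-0.8, 0.4, 12.4]
gripper_width: 13.7
clock: 17.32
tcp_pos: [523.0, 395.2, 152.4]
orientation: [[-0.807, -0.59, 0.004], [-0.59, 0.807, 0.005], [-0.006, 0.002, -1.0]]
ft_force: [-0.3, -0.3, 11.7]
gripper_width: 13.7
clock: 17.58
tcp_pos: [522.7, 395.1, 151.6]
orientation: [[-0.771, -0.637, 0.003], [-0.637, 0.771, 0.004], [-0.005, 0.001, -1.0]]
ft_force: [0.8, 0.5, 6.2]
gripper_width: 13.9
```

```bash
python3 -m inch '[{"slide":[0,0,1],"rot":[0,0,-0.04],"claw":0},{"slide":[0,0,1],"rot":[0,0,0],"claw":0}]';python3 -m inch '[{"slide":[0,0,1],"rot":[0,0,-0.03],"claw":0},{"slide":[0,0,1],"rot":[0,0,0],"claw":0}]'
```

```text
clock: 17.82
tcp_pos: [522.3, 393.3, 147.6]
orientation: [[-0.745, -0.667, 0.001], [-0.667, 0.745, 0.001], [-0.001, -0.0, -1.0]]
ft_force: [1.1, 0.9, 0.4]
gripper_width: 14.0
clock: 18.08
tcp_pos: [521.8, 393.1, 145.4]
orientation: [[-0.725, -0.689, -0.0], [-0.689, 0.725, -0.0], [0.0, 0.0, -1.0]]
ft_force: [0.0, 0.6, -0.5]
gripper_width: 13.8
```

Dropped freely through the gap (43°). Continue down to contact.

```bash
python3 -m inch '[{"slide":[0,0,1],"rot":[0,0,0],"claw":0},{"slide":[0,0,0.5],"rot":[0,0,0],"claw":0},{"slide":[0,0,0],"rot":[0,0,0],"claw":0}]';python3 -m inch '[{"slide":[0,0,1],"rot":[0,0,0],"claw":0},{"slide":[0,0,0],"rot":[0,0,0],"claw":0}]'
```

```text
clock: 18.45
tcp_pos: [521.7, 393.2, 144.1]
orientation: [[-0.725, -0.689, -0.0], [-0.689, 0.725, -0.0], [0.0, 0.0, -1.0]]
ft_force: [-0.2, 0.6, -1.4]
gripper_width: 13.9
clock: 18.7
tcp_pos: [521.7, 393.2, 143.9]
orientation: [[-0.725, -0.689, 0.0], [-0.689, 0.725, -0.0], [-0.0, -0.0, -1.0]]
ft_force: [-1.1, -0.6, 4.4]
gripper_width: 13.6
```

```bash
python3 -m inch '[{"slide":[0,0,0],"rot":[0,0,0.09],"claw":0},{"slide":[0,0,0.2],"rot":[0,0,0.09],"claw":0},{"slide":[0,0,0.2],"rot":[0,0,0.09],"claw":0},{"slide":[0,0,0.3],"rot":[0,0,0.09],"claw":0}]';python3 -m inch '[{"slide":[0,0,0.3],"rot":[0,0,0.09],"claw":0},{"slide":[0,0,0.3],"rot":[0,0,0.09],"claw":0},{"slide":[0,0,0.3],"rot":[0,0,0.09],"claw":0}]'
```

```text
clock: 19.2
tcp_pos: [521.8, 394.1, 143.3]
orientation: [[-0.922, -0.387, 0.001], [-0.387, 0.922, 0.002], [-0.001, 0.001, -1.0]]
ft_force: [-1.0, 0.8, 4.3]
gripper_width: 14.1
clock: 19.58
tcp_pos: [521.7, 394.3, 142.4]
orientation: [[-0.992, -0.128, 0.001], [-0.128, 0.992, 0.002], [-0.001, 0.002, -1.0]]
ft_force: [-0.8, 0.6, 4.1]
gripper_width: 13.4
```

```bash
python3 -m inch '[{"slide":[0,0,0.3],"rot":[0,0,0.09],"claw":0},{"slide":[0,0,0.3],"rot":[0,0,0.09],"claw":0},{"slide":[0,0,0.3],"rot":[0,0,0.09],"claw":0},{"slide":[0,0,0.3],"rot":[0,0,0.09],"claw":0}]';python3 -m inch '[{"slide":[0,0,0.3],"rot":[0,0,0.09],"claw":0},{"slide":[0,0,0.3],"rot":[0,0,0.07],"claw":0},{"slide":[0,0,0],"rot":[0,0,0],"claw":0}]'; python3 -c "
from h import *
st();print(r.get_obs()['wrist_torque'])"
```

```text
clock: 20.08
tcp_pos: [521.7, 394.3, 141.1]
orientation: [[-0.973, 0.23, 0.001], [0.23, 0.973, 0.002], [-0.0, 0.002, -1.0]]
ft_force: [-0.3, 1.1, 2.9]
gripper_width: 13.8
clock: 20.45
tcp_pos: [522.3, 394.1, 140.5]
orientation: [[-0.925, 0.379, 0.002], [0.379, 0.925, 0.002], [-0.001, 0.002, -1.0]]
ft_force: [0.4, 0.5, 3.8]
gripper_width: 13.6
t 20.45 tcp [522.3 394.1 140.5] q [-0.69  0.86 -0.06  1.57  0.07  0.72  0.41] F [0.4 0.5 3.8] w 13.6
[[-0.925  0.379  0.002]
 [ 0.379  0.925  0.002]
 [-0.001  0.002 -1.   ]]
[ 0.18267924 -0.14239602 -0.0740107 ]
```

```bash
python3 -m inch '[{"slide":[0,0,0.3],"rot":[0,0,0.05],"claw":0},{"slide":[0,0,0],"rot":[0,0,0],"claw":0}]'; python3 -c "
from h import *
st();print(r.get_obs()['wrist_torque'])"; python3 -m inch '[{"slide":[0,0,0],"rot":[0,0,0.05],"claw":0},{"slide":[0,0,0],"rot":[0,0,0],"claw":0}]'; python3 -c "
from h import *
st();print(r.get_obs()['wrist_torque'])"
```

```text
clock: 20.7
tcp_pos: [523.1, 393.9, 140.4]
orientation: [[-0.905, 0.425, 0.003], [0.425, 0.905, 0.002], [-0.002, 0.003, -1.0]]
ft_force: [2.5, 1.1, 5.4]
gripper_width: 13.9
t 20.7 tcp [523.1 393.9 140.4] q [-0.69  0.86 -0.04  1.57  0.05  0.72  0.37] F [2.5 1.1 5.4] w 13.9
[[-0.905  0.425  0.003]
 [ 0.425  0.905  0.002]
 [-0.002  0.003 -1.   ]]
[ 0.14974688 -0.44029436  0.38645128]
clock: 20.95
tcp_pos: [523.1, 394.0, 140.4]
orientation: [[-0.883, 0.469, 0.003], [0.469, 0.883, 0.002], [-0.002, 0.003, -1.0]]
ft_force: [2.5, 0.5, 6.3]
gripper_width: 14.0
t 20.95 tcp [523.1 394.  140.4] q [-0.7   0.86 -0.03  1.57  0.04  0.71  0.34] F [2.5 0.5 6.3] w 14.0
[[-0.883  0.469  0.003]
 [ 0.469  0.883  0.002]
 [-0.002  0.003 -1.   ]]
[ 0.13784556 -0.47623747  0.70909209]
```

```bash
python3 -m inch '[{"slide":[0,0,-0.3],"rot":[0,0,-0.03],"claw":0},{"slide":[0,0,0],"rot":[0,0,0],"claw":0},{"slide":[0,0,0],"rot":[0,0,0],"claw":0.4},{"slide":[0,0,0],"rot":[0,0,0],"claw":0.4},{"slide":[0,0,0],"rot":[0,0,0],"claw":0.4},{"slide":[0,0,-20],"rot":[0,0,0],"claw":0.4},{"slide":[0,0,-40],"rot":[0,0,0],"claw":0.4},{"slide":[0,0,-50],"rot":[0,0,0],"claw":0.4},{"slide":[0,0,-50],"rot":[0,0,0],"claw":0.4}]'; python3 -c "
from h import *
st()
c=cam('wrist','w8')"
```

```text
clock: 22.08
tcp_pos: [521.2, 392.7, 300.8]
orientation: [[-0.896, 0.444, -0.002], [0.444, 0.896, -0.001], [0.001, -0.002, -1.0]]
ft_force: [1.1, 1.0, 0.1]
gripper_width: 35.1
t 22.075 tcp [521.2 392.7 300.8] q [-0.7   0.67 -0.04  1.41  0.03  1.06  0.37] F [1.1 1.  0.1] w 35.1
[[-0.896  0.444 -0.002]
 [ 0.444  0.896 -0.001]
 [ 0.001 -0.002 -1.   ]]
```

```bash
python3 -c "
from h import *
import json
o=r.get_obs();open('fk.txt','a').write(json.dumps([list(o['joint_positions']),list(o['tcp_pos'])])+'\n')"
python3 -m inch '[{"slide":[-12,-58,-6],"rot":[0,0,0],"claw":0.4},{"slide":[-12,-58,-6],"rot":[0,0,0],"claw":0.4},{"slide":[-12,-58,-6],"rot":[0,0,0],"claw":0.4},{"slide":[-12,-58,-6],"rot":[0,0,0],"claw":0.4},{"slide":[-12,-58,-6],"rot":[0,0,0],"claw":0.4},{"slide":[-12,-58,-6],"rot":[0,0,0],"claw":0.4},{"slide":[0,0,0],"rot":[0,0,0.18],"claw":0.4},{"slide":[0,0,0],"rot":[0,0,0.18],"claw":0.4},{"slide":[0,0,0],"rot":[0,0,0.18],"claw":0.4},{"slide":[0,0,0],"rot":[0,0,0.18],"claw":0.4}]'
python3 -m inch '[{"slide":[0,0,0],"rot":[0,0,0.18],"claw":0.4},{"slide":[0,0,0],"rot":[0,0,0.18],"claw":0.4},{"slide":[0,0,0],"rot":[0,0,0.18],"claw":0.4},{"slide":[0,0,0],"rot":[0,0,0.18],"claw":0.4},{"slide":[0,0,0],"rot":[0,0,0.18],"claw":0.4},{"slide":[0,0,0],"rot":[0,0,0.18],"claw":0.4},{"slide":[0,0,0],"rot":[0,0,0.18],"claw":0.4},{"slide":[0,0,0],"rot":[0,0,0.18],"claw":0.4},{"slide":[0,0,0],"rot":[0,0,0.18],"claw":0.4},{"slide":[0,0,0],"rot":[0,0,0.18],"claw":0.4}]'
python3 -m inch '[{"slide":[0,0,0],"rot":[0,0,0.16],"claw":0.4},{"slide":[0,0,0],"rot":[0,0,0],"claw":0.4},{"slide":[0,0,0],"rot":[0,0,0],"claw":0.4}]'
python3 -c "
from h import *
import json
o=r.get_obs();open('fk.txt','a').write(json.dumps([list(o['joint_positions']),list(o['tcp_pos'])])+'\n')
st()
c=cam('wrist','w9')"
```

```text
clock: 23.38
tcp_pos: [431.3, 49.3, 335.5]
orientation: [[-0.375, 0.927, -0.001], [0.927, 0.375, 0.0], [0.0, -0.001, -1.0]]
ft_force: [0.2, -0.1, -0.3]
gripper_width: 35.4
clock: 24.62
tcp_pos: [431.3, 49.5, 335.5]
orientation: [[0.988, 0.155, -0.001], [0.155, -0.988, 0.0], [-0.001, -0.0, -1.0]]
ft_force: [0.7, 0.8, 0.8]
gripper_width: 35.4
clock: 25.0
tcp_pos: [431.6, 49.5, 335.7]
orientation: [[1.0, 0.005, -0.001], [0.005, -1.0, 0.0], [-0.001, -0.0, -1.0]]
ft_force: [-0.1, 0.8, 0.7]
gripper_width: 35.3
t 25.0 tcp [431.6  49.5 335.7] q [-0.7   0.38  0.69  2.01 -0.32  0.86 -1.4 ] F [-0.1  0.8  0.7] w 35.3
[[ 1.     0.005 -0.001]
 [ 0.005 -1.     0.   ]
 [-0.001 -0.    -1.   ]]
```

```bash
python3 -m inch '[{"slide":[0,0,0],"rot":[0,0.15,0],"claw":0.4},{"slide":[0,0,0],"rot":[0,0.15,0],"claw":0.4},{"slide":[0,0,0],"rot":[0,0,0],"claw":0.4}]'
cat > rec.py <<'E'
from h import *
import json
o=r.get_obs();open('fk.txt','a').write(json.dumps([list(o['joint_positions']),list(o['tcp_pos'])])+'\n')
st()
E
python3 rec.py
python3 -c "
from h import *
c=cam('wrist','w10')"
cat > kin.py <<'E'
import numpy as np,json
from scipy.optimize import least_squares
from scipy.spatial.transform import Rotation as Ro
def fk(q,p):
    zs,L1,L2,d=p[:4]
    R=Ro.from_euler("Z",-q[0])*Ro.from_euler("Y",q[1]);X=np.array([0,0,zs])+R.apply([0,0,L1])
    R=R*Ro.from_euler("Z",-q[2])*Ro.from_euler("Y",q[3]);X=X+R.apply([0,0,L2])
    R=R*Ro.from_euler("Z",-q[4])*Ro.from_euler("Y",q[5])*Ro.from_euler("Z",-q[6]+np.pi/2)
    return X+R.apply([0,0,d]),R
def fit():
    D=[json.loads(l) for l in open("fk.txt")]
    D.append([[-1.27218582,0.6899679,-0.19449744,1.56638066,0.15731515,0.90248732,-0.21503976],[163.474,602.592,248.91]])
    f=lambda p:np.concatenate([fk(q,p)[0]-x for q,x in D])
    s=least_squares(f,[400,440,440,230]);return s.x,np.abs(s.fun).max()
lo=np.array([-3.01,-.46,-1.47,.13,-1,.04,-2.66]);hi=np.array([3.01,2.08,1.51,2.56,4.14,2.09,2.66])
def ik(x,R,p,seeds,tol=1.0):
    best=None
    for q0 in seeds:
        q0=np.clip(q0,lo+.01,hi-.01)
        f=lambda q:np.concatenate([(fk(q,p)[0]-x)/100,(fk(q,p)[1].inv()*Ro.from_matrix(R)).as_rotvec()*3,0.003*(q-q0)])
        s=least_squares(f,q0,bounds=(lo,hi));X,RR=fk(s.x,p)
        e=np.linalg.norm(X-x);a=(RR.inv()*Ro.from_matrix(R)).magnitude();c=(e+100*a,s.x,e,a)
        if best is None or c[0]<best[0]:best=c
    return best
E
python3 -c "
import kin;print(kin.fit())"
```

```text
clock: 25.42
tcp_pos: [428.7, 49.4, 335.0]
orientation: [[0.957, 0.004, 0.291], [0.003, -1.0, 0.002], [0.291, -0.001, -0.957]]
ft_force: [0.6, -0.0, -0.1]
gripper_width: 35.2
t 25.425 tcp [428.7  49.4 335. ] q [-0.83  0.25  0.72  2.25 -0.31  0.42 -1.45] F [ 0.6 -0.  -0.1] w 35.2
[[ 0.957  0.004  0.291]
 [ 0.003 -1.     0.002]
 [ 0.291 -0.001 -0.957]]
(array([428.59799722, 516.1481622 , 376.71636779, 334.43247973]), np.float64(52.342086414360836))
```

```bash
python3 -m inch '[{"slide":[0,0,-50],"rot":[0,0.15,0],"claw":0.4},{"slide":[0,0,-50],"rot":[0,0,0],"claw":0.4},{"slide":[0,0,0],"rot":[0,0,0],"claw":0.4}]'
python3 rec.py;  python3 -m inch '[{"slide":[0,0,0],"rot":[0,0.1,0],"claw":0.4},{"slide":[0,0,0],"rot":[0,0.1,0],"claw":0.4},{"slide":[0,0,0],"rot":[0,0,0],"claw":0.4}]'
python3 rec.py
python3 -c "
from h import *
c=cam('wrist','w11')"
```

```text
clock: 25.85
tcp_pos: [412.3, 58.3, 393.4]
orientation: [[0.927, 0.019, 0.375], [0.022, -1.0, -0.004], [0.375, 0.012, -0.927]]
ft_force: [0.3, -0.3, -0.1]
gripper_width: 35.3
t 25.85 tcp [412.3  58.3 393.4] q [-1.29  0.08  1.05  2.24  0.06  0.49 -1.86] F [ 0.3 -0.3 -0.1] w 35.3
[[ 0.927  0.019  0.375]
 [ 0.022 -1.    -0.004]
 [ 0.375  0.012 -0.927]]
clock: 26.22
tcp_pos: [411.4, 48.3, 390.4]
orientation: [[0.872, -0.001, 0.49], [0.015, -0.999, -0.03], [0.489, 0.033, -0.871]]
ft_force: [0.1, 0.7, -0.2]
gripper_width: 35.1
t 26.225 tcp [411.4  48.3 390.4] q [-1.46  0.01  1.12  2.36  0.57  0.35 -2.4 ] F [ 0.1  0.7 -0.2] w 35.1
[[ 0.872 -0.001  0.49 ]
 [ 0.015 -0.999 -0.03 ]
 [ 0.489  0.033 -0.871]]
```

```bash
python3 - <<'E'
from h import *
im=cv2.imread("pics/w11.png")
cv2.imwrite("pics/w11a.png",cv2.resize(im[70:135,130:330],None,fx=4,fy=4,interpolation=cv2.INTER_CUBIC))
cv2.imwrite("pics/w11b.png",cv2.resize(im[70:135,330:530],None,fx=4,fy=4,interpolation=cv2.INTER_CUBIC))
E
python3 - <<'E'
import sys;sys.path.insert(0,".")
import kin,json,numpy as np
from kin import *
D=[json.loads(l) for l in open("fk.txt")]
D.append([[-1.27218582,0.6899679,-0.19449744,1.56638066,0.15731515,0.90248732,-0.21503976],[163.474,602.592,248.91]])
def fk2(q,p):
    zs,L1,L2,d,a1,a2,a3,a4=p
    R=Ro.from_euler("Z",-q[0]);X=np.array([0,0,zs])+R.apply([a1,0,0]);R=R*Ro.from_euler("Y",q[1]);X=X+R.apply([0,0,L1])
    R=R*Ro.from_euler("Z",-q[2]);X=X+R.apply([a2,0,0]);R=R*Ro.from_euler("Y",q[3]);X=X+R.apply([a3,0,L2])
    R=R*Ro.from_euler("Z",-q[4])*Ro.from_euler("Y",q[5]);X=X+R.apply([a4,0,0]);R=R*Ro.from_euler("Z",-q[6]+np.pi/2)
    return X+R.apply([0,0,d])
f=lambda p:np.concatenate([np.concatenate([fk2(q,p)-x for q,x in D]),0.01*np.array(p[4:])])
s=least_squares(f,[400,440,440,230,0,0,0,0]);print(s.x.round(1));print(s.fun.round(1))
for q,x in D: print(np.round(q,2),x)
E
```

```text
[217.3 594.7 314.9 304.5 -67.1 -21.6 -80.6 -43.9]
[-36.3  28.9   5.   -1.9  18.8 -12.7   1.    5.9  -3.2  -1.   -9.5   6.3
  -0.9   0.    1.8 -43.3  16.7   2.8  -0.7  -0.2  -0.8  -0.4]
[-0.7   0.67 -0.04  1.4   0.03  1.06  0.37] [524.0205093080571, 395.03768304310427, 308.48033867719903]
[-0.7   0.38  0.69  2.01 -0.32  0.86 -1.4 ] [431.64030616523183, 49.528539350012956, 335.6532047121094]
[-0.83  0.25  0.72  2.25 -0.31  0.42 -1.45] [428.7366494520409, 49.404676411334336, 335.00316292859156]
[-1.29  0.08  1.05  2.24  0.06  0.49 -1.86] [412.3087106326402, 58.33620459582532, 393.35117084429066]
[-1.46  0.01  1.12  2.36  0.57  0.35 -2.4 ] [411.38077528984246, 48.31356775586938, 390.43319494579276]
[-1.27  0.69 -0.19  1.57  0.16  0.9  -0.22] [163.474, 602.592, 248.91]
```

```bash
cat > kin2.py <<'E'
import json,numpy as np
from scipy.optimize import least_squares
from scipy.spatial.transform import Rotation as Ro
lo=np.array([-3.01,-.46,-1.47,.13,-1,.04,-2.66]);hi=np.array([3.01,2.08,1.51,2.56,4.14,2.09,2.66])
E_=Ro.from_euler
def data():
    D=[json.loads(l)+[1] for l in open("fk.txt")]
    D.append([[-1.27218582,0.6899679,-0.19449744,1.56638066,0.15731515,0.90248732,-0.21503976],[163.474,602.592,248.91],1])
    for q,x in [([-0.59,0.51,-0.24,1.77,0.15,0.88,0.4],[427,325.3,299]),([-0.08,0.43,0.29,1.98,-0.17,0.76,-0.18],[455.4,-100.3,298.5]),([0.43,0.62,0.38,1.73,-0.29,0.85,0.01],[422.2,-384.4,268.6]),([0.39,.97,.24,1.79,-.49,.44,-.07],[492.4,-337.6,42.3]),([-1.11,.53,.57,1.86,-.37,.86,-1.4],[401.2,314.8,301.3]),([-.54,.85,-.18,1.02,.14,1.28,.87],[640.9,394.5,301]),([-.7,.86,-.03,1.57,.04,.71,.34],[523.1,394,140.4])]: D.append([q,x,.3])
    return D
def fk(q,p):
    zs,L1,L2,d,a1,a2,a3,a4,b1,b2,b3,b4=p
    R=E_("Z",-q[0]);X=np.array([0,0,zs])+R.apply([a1,b1,0]);R=R*E_("Y",q[1]);X=X+R.apply([0,0,L1])
    R=R*E_("Z",-q[2]);X=X+R.apply([a2,b2,0]);R=R*E_("Y",q[3]);X=X+R.apply([a3,0,L2])
    R=R*E_("Z",-q[4]);X=X+R.apply([0,b3,0]);R=R*E_("Y",q[5]);X=X+R.apply([a4,b4,0]);R=R*E_("Z",-q[6]+np.pi/2)
    return X+R.apply([0,0,d]),R
def fit():
    D=data()
    f=lambda p:np.concatenate([np.concatenate([(fk(q,p)[0]-x)*w for q,x,w in D]),0.005*np.array(p[4:])])
    s=least_squares(f,[400,440,440,230]+[0]*8);return s.x,s.fun
def ik(x,R,p,seeds):
    out=[]
    for q0 in seeds:
        q0=np.clip(q0,lo+.01,hi-.01)
        def f(q):
            X,RR=fk(q,p);return np.concatenate([(X-x)/100,(RR.inv()*Ro.from_matrix(R)).as_rotvec()*3,0.003*(q-q0)])
        s=least_squares(f,q0,bounds=(lo,hi));X,RR=fk(s.x,p)
        out.append((round(float(np.linalg.norm(X-x)),1),round(float((RR.inv()*Ro.from_matrix(R)).magnitude()),3),s.x.round(2)))
    return sorted(out,key=lambda c:c[0]+100*c[1])
E
python3 -c "
import kin2;p,f=kin2.fit();print(p.round(1));print(f.round(1))"
```

```text
[ 3.481e+02  5.607e+02  3.444e+02  3.143e+02  1.000e+00  1.000e+00
 -7.000e-01  2.000e-01 -1.740e+01 -2.810e+01 -3.000e-01 -3.000e-01]
[ 0.  -0.1 -0.   0.  -0.2  0.2  0.1 -0.   0.  -0.1 -0.   0.  -0.   0.1
  0.   0.1  0.2 -0.1 -0.7  0.4  0.4 -0.4  0.1 -0.7  0.2  0.9 -0.1  0.1
  0.3  0.5  0.2  0.4 -0.4  0.4 -0.3  0.3  0.  -0.5 -0.7  0.   0.  -0.
  0.  -0.1 -0.1 -0.  -0. ]
```

Run:
```python
from h import *
c=cam("wrist")
tips=[(174.5,114.5),(285.7,101.5),(400,97),(498.5,101)]
T=np.array([onz(c,*p,247) for p in tips]);print(T.round(1)); print(np.linalg.norm(np.diff(T,axis=0),axis=1).round(1))
d=T[0]-T[3];print("rack y yaw-90:",np.degrees(np.arctan2(d[1],d[0]))-90)
rail=[(130+110/4,70+133/4),(130+300/4,70+105/4),(130+600/4,70+72/4),(330+100/4,70+62/4),(330+650/4,70+70/4)]
print(np.array([onz(c,*p,215) for p in rail]).round(1))
# scene view of the rail
s=cam("scene"); t=cam("top")
im=s["color"];cv2.imwrite('pics/s2a.png',cv2.resize(im[180:380,320:440],None,fx=3,fy=3,interpolation=cv2.INTER_CUBIC))
for X in T: print(proj(s,X).round(1),proj(t,X).round(1))
im=t["color"];cv2.imwrite('pics/t2a.png',cv2.resize(im[130:230,220:410],None,fx=4,fy=4,interpolation=cv2.INTER_CUBIC))
```

```text
[[ 598.   187.   247. ]
 [ 608.    78.1  247. ]
 [ 617.7  -32.1  247. ]
 [ 626.  -142.8  247. ]]
[109.3 110.7 111. ]
rack y yaw-90: 4.8573256896819
[[ 636.   225.6  215. ]
 [ 640.7  169.7  215. ]
 [ 648.2   87.8  215. ]
 [ 653.2    7.2  215. ]
 [ 669.4 -160.5  215. ]]
[395.6 195.4] [247.  190.4]
[380.2 216.4] [283.1 186.4]
[362.4 240.5] [319.6 182.6]
[341.4 268. ] [356.1 179.2]
```

```bash
cat > plan.py <<'E'
from kin2 import *
p,_=fit()
psi=np.radians(4.86)
tips=np.array([[598,187,247],[608,78.1,247],[617.7,-32.1,247],[626,-142.8,247.]])
fwd=np.array([np.cos(psi),np.sin(psi),0]);lat=np.array([-np.sin(psi),np.cos(psi),0]);up=np.array([0,0,1.])
def orient(phi,sgn,psi_=None):
    f,l=(fwd,lat) if psi_ is None else (np.array([np.cos(psi_),np.sin(psi_),0]),np.array([-np.sin(psi_),np.cos(psi_),0]))
    z=np.sin(phi)*f-np.cos(phi)*up; y=sgn*l; return np.stack([np.cross(y,z),y,z],1)
def tcp_for_eye(eye,theta,phi,D,s=7,psi_=None):
    f=fwd if psi_ is None else np.array([np.cos(psi_),np.sin(psi_),0])
    h=eye-D*(np.cos(theta)*f+np.sin(theta)*up); return h-s*orient(phi,1,psi_)[:,2]
E
python3 - <<'E'
from plan import *
rng=np.random.default_rng(0)
D=85
for sgn in (-1,1):
  for a in (0,20,30):
    for th in (50,70):
      phi=np.radians(th-a);t=np.radians(th)
      res=[]
      for i in range(4):
        eye=tips[i]+28*fwd-26*up
        x=tcp_for_eye(eye,t,phi,D);R=orient(phi,sgn)
        seeds=[[-np.arctan2(x[1],x[0])+d,.4,c,2,e,.3,g] for d,c in ((0,0),(-.5,.6),(.5,-.6)) for e,g in ((0,-1.57*-sgn),(1.57,-sgn*-1.57-1.57),(3,1.5 if sgn<0 else -1.5))]
        b=ik(x,R,p,seeds)[0];res.append(b)
      print(sgn,a,th,[(b[0],b[1]) for b in res],res[1][2])
E
```

```text
-1 0 50 [(0.0, 0.0), (0.0, 0.0), (0.0, 0.0), (0.0, 0.0)] [-0.27  0.91 -0.04  2.55  2.95  1.19  1.53]
-1 0 70 [(0.0, 0.0), (1.8, 0.001), (0.0, 0.0), (0.0, 0.0)] [ 0.32  1.56 -1.16  2.56  2.94  2.04  2.66]
-1 20 50 [(0.0, 0.0), (0.0, 0.0), (0.0, 0.0), (0.0, 0.0)] [-0.28  0.71  0.04  2.27  2.98  0.36  1.57]
-1 20 70 [(0.0, 0.0), (0.0, 0.0), (0.0, 0.0), (0.0, 0.0)] [-0.26  0.93 -0.03  2.47  2.96  1.14  1.54]
-1 30 50 [(0.0, 0.0), (0.7, 0.005), (0.0, 0.0), (0.0, 0.0)] [-0.25  0.69  0.02  2.12  1.91  0.04  2.66]
-1 30 70 [(0.0, 0.0), (0.0, 0.0), (0.0, 0.0), (0.0, 0.0)] [-0.26  0.82  0.    2.35  2.97  0.72  1.56]
1 0 50 [(0.0, 0.0), (0.0, 0.0), (0.0, 0.0), (0.0, 0.0)] [ 0.34  1.2  -1.23  2.52  2.37  1.57 -0.67]
1 0 70 [(0.0, 0.0), (0.5, 0.0), (0.0, 0.0), (0.0, 0.0)] [ 0.41  1.76 -1.47  2.56  2.99  2.07 -0.07]
1 20 50 [(0.0, 0.0), (0.0, 0.0), (0.0, 0.0), (0.0, 0.0)] [ 0.32  0.88 -0.98  2.24  1.96  0.84 -0.42]
1 20 70 [(0.0, 0.0), (0.0, 0.0), (0.0, 0.0), (0.0, 0.0)] [ 0.36  1.23 -1.21  2.44  2.42  1.51 -0.6 ]
1 30 50 [(0.0, 0.0), (0.0, 0.0), (0.0, 0.0), (0.0, 0.0)] [-0.08  0.69 -0.25  2.1   1.52  0.21 -0.07]
1 30 70 [(0.0, 0.0), (0.0, 0.0), (0.0, 0.0), (0.0, 0.0)] [ 0.37  1.08 -1.14  2.32  2.21  1.18 -0.53]
```

Run:
```python
from plan import *
D=data()[:5]
q=np.array(D[1][0])
def step(q,x,R,w=1e-2):
    f=lambda v:np.concatenate([(fk(v,p)[0]-x)/100,(fk(v,p)[1].inv()*R).as_rotvec()*3,w*(v-q)])
    return least_squares(f,q,bounds=(lo,hi)).x
x,R=fk(q,p)
for k in range(12): R=R*Ro.from_rotvec([0,.025,0]); q=step(q,x,R)
print(q.round(2),np.round(D[2][0],2))
q=np.array(D[2][0]);x,R=fk(q,p);
for k in range(6): x=x+R.apply([0,0,-8.3]);R=R*Ro.from_rotvec([0,.025,0]); q=step(q,x,R)
for k in range(6): x=x+R.apply([0,0,-8.3]); q=step(q,x,R)
print(x,q.round(2),np.round(D[3][0],2))
```

```text
[-0.83  0.25  0.72  2.25 -0.31  0.42 -1.45] [-0.83  0.25  0.72  2.25 -0.31  0.42 -1.45]
[390.0194883   49.13734656 426.57073938] [-1.35 -0.15  0.85  2.26  0.53  0.64 -2.42] [-1.29  0.08  1.05  2.24  0.06  0.49 -1.86]
```

```bash
cat > sim.py <<'E'
from plan import *
vmax=.7*np.array([2.57,2.57,3.14,3.14,3.14,3.14,3.14])*.125
def step(q,x,R,w=1e-2):
    f=lambda v:np.concatenate([(fk(v,p)[0]-x)/100,(fk(v,p)[1].inv()*R).as_rotvec()*3,w*(v-q)])
    return least_squares(f,q,bounds=(lo,hi)).x
def sim(q,rows,n=4,verb=True):
    "rows: (slide,rot,repeat)"
    q=np.array(q,float);x,R=fk(q,p)
    for s,rv,k in rows:
        worst=0
        for _ in range(k):
            q0=q.copy();R0=R
            for j in range(n):
                x=x+R0.apply(np.array(s)/n);R=R*Ro.from_rotvec(np.array(rv)/n);q=step(q,x,R)
            worst=max(worst,np.max(np.abs(q-q0)/vmax))
        X,RR=fk(q,p)
        if verb:print("x",x.round(0),"err",np.linalg.norm(X-x).round(1),(RR.inv()*R).magnitude().round(3),"q",q.round(2),"v",worst.round(2),"mar",np.min(np.minimum(q-lo,hi-q)).round(2))
    return q,x,R
def rows_to(q,xt,Rt,n):
    "n equal rows: slide then turn"
    pass
E
python3 - <<'E'
from sim import *
import h
q=h.r.get_obs()["joint_positions"]
# back to down, then yaw
q,x,R=sim(q,[([0,0,0],[0,-.1,0],2),([0,0,0],[0,-.17,0],2),([0,0,0],[0,0,-.18],17)])
print(R.as_matrix().round(3))
E
```

```text
Traceback (most recent call last):
  File "sim.py", line 17, in sim
    if verb:print("x",x.round(0),"err",np.linalg.norm(X-x).round(1),(RR.inv()*R).magnitude().round(3),"q",q.round(2),"v",worst.round(2),"mar",np.min(np.minimum(q-lo,hi-q)).round(2))
                                                                    ^^^^^^^^^^^^^^^^^^^^^^^^^^^^^^
AttributeError: 'float' object has no attribute 'round'
```

```bash
sed -i 's/(RR.inv()\*R).magnitude().round(3)/round((RR.inv()*R).magnitude(),3)/' sim.py
python3 - <<'E'
from sim import *
import h
q=h.r.get_obs()["joint_positions"]
q,x,R=sim(q,[([0,0,0],[0,-.1,0],2),([0,0,0],[0,-.155,0],2),([0,0,0],[0,0,-.18],17)])
print(R.as_matrix().round(3))
E
```

```text
x [412.  49. 391.] err 0.0 0.0 q [-1.14  0.12  0.94  2.19  0.    0.58 -1.79] v 1.47 mar 0.37
x [412.  49. 391.] err 0.0 0.0 q [-0.86  0.29  0.83  1.95 -0.22  0.99 -1.5 ] v 0.76 mar 0.61
x [412.  49. 391.] err 0.0 0.0 q [-0.36  0.22  0.13  1.94  0.    0.99  1.26] v 0.61 mar 0.62
[[-0.996  0.085  0.003]
 [ 0.085  0.996 -0.032]
 [-0.006 -0.031 -0.999]]
```

```bash
python3 -m inch '[{"slide":[0,0,0],"rot":[0,-0.05,0],"claw":0.4},{"slide":[0,0,0],"rot":[0,-0.05,0],"claw":0.4},{"slide":[0,0,0],"rot":[0,-0.05,0],"claw":0.4},{"slide":[0,0,0],"rot":[0,-0.05,0],"claw":0.4},{"slide":[0,0,0],"rot":[0,-0.15,0],"claw":0.4},{"slide":[0,0,0],"rot":[0,-0.16,0],"claw":0.4}]' | head -3
python3 -m inch '[{"slide":[0,0,0],"rot":[0,0,-0.18],"claw":0.4},{"slide":[0,0,0],"rot":[0,0,-0.18],"claw":0.4},{"slide":[0,0,0],"rot":[0,0,-0.18],"claw":0.4},{"slide":[0,0,0],"rot":[0,0,-0.18],"claw":0.4},{"slide":[0,0,0],"rot":[0,0,-0.18],"claw":0.4},{"slide":[0,0,0],"rot":[0,0,-0.18],"claw":0.4},{"slide":[0,0,0],"rot":[0,0,-0.18],"claw":0.4},{"slide":[0,0,0],"rot":[0,0,-0.18],"claw":0.4},{"slide":[0,0,0],"rot":[0,0,-0.18],"claw":0.4}]' | head -3
python3 -m inch '[{"slide":[0,0,0],"rot":[0,0,-0.18],"claw":0.4},{"slide":[0,0,0],"rot":[0,0,-0.18],"claw":0.4},{"slide":[0,0,0],"rot":[0,0,-0.18],"claw":0.4},{"slide":[0,0,0],"rot":[0,0,-0.18],"claw":0.4},{"slide":[0,0,0],"rot":[0,0,-0.18],"claw":0.4},{"slide":[0,0,0],"rot":[0,0,-0.18],"claw":0.4},{"slide":[0,0,0],"rot":[0,0,-0.18],"claw":0.4},{"slide":[0,0,0],"rot":[0,0,-0.18],"claw":0.4},{"slide":[0,0,0],"rot":[0,0,0],"claw":0.4}]' | head -3
python3 - <<'E'
from h import *
st()
c=cam("wrist","w12"); t=cam("top","t3")
E
```

```text
clock: 27.18
tcp_pos: [412.2, 50.2, 390.8]
orientation: [[1.0, 0.001, -0.001], [0.001, -1.0, -0.026], [-0.001, 0.026, -1.0]]
clock: 28.3
tcp_pos: [412.1, 49.5, 390.4]
orientation: [[-0.055, 0.999, 0.003], [0.998, 0.055, -0.028], [-0.029, 0.001, -1.0]]
clock: 29.42
tcp_pos: [411.9, 49.2, 390.4]
orientation: [[-0.996, 0.085, 0.002], [0.084, 0.996, -0.029], [-0.005, -0.028, -1.0]]
t 29.425 tcp [411.9  49.2 390.4] q [-0.37  0.23  0.15  1.94 -0.01  0.99  1.27] F [-0.2  0.7 -0.2] w 34.8
[[-0.996  0.085  0.002]
 [ 0.084  0.996 -0.029]
 [-0.005 -0.028 -1.   ]]
```

```bash
python3 - <<'E'
import cv2
im=cv2.imread("pics/w12.png")
cv2.imwrite("pics/w12a.png",cv2.resize(im[155:300,165:435],None,fx=2.96,fy=2.96,interpolation=cv2.INTER_CUBIC))
E
python3 - <<'E'
from h import *
c=cam("wrist");t=cam("top")
g=lambda x,y,z:onz(c,165+x/2.96,155+y/2.96,z)
H={"spoon":((53,197),(90,362)),"spatula":((284,167),(300,346)),"turner":((503,170),(497,349)),"paddle":((716,200),(717,370))}
for n,(a,b) in H.items():
    A,B=g(*a,12),g(*b,12);d=(B-A)[:2];L=np.linalg.norm(d);u=d/L;G=A[:2]+u*(40*L/92);E=A[:2]+u*105*L/92
    print(n,"len",L.round(1),"yaw",np.degrees(np.arctan2(u[1],u[0])).round(1),"grip",G.round(1),"eye",E.round(1),"eye in top",proj(t,[*E,6]).round(1))
E
```

```text
spoon len 90.4 yaw 2.2 grip [ 485.8 -174.8] eye [ 549.6 -172.2] eye in top [358.4 217.6]
spatula len 92.3 yaw -2.4 grip [482.2 -54.8] eye [547.4 -57.6] eye in top [325.3 218.9]
turner len 91.2 yaw -6.2 grip [491.6  47.7] eye [555.6  40.7] eye in top [296.9 217.1]
paddle len 89.0 yaw -0.6 grip [513.3 153.6] eye [576.2 152.9] eye in top [264.4 212. ]
```

```bash
cat >> sim.py <<'E'
def goto(q,xt,Rt,nrow,label="",n=3):
    x,R=fk(q,p);Rt=Rt if isinstance(Rt,Ro) else Ro.from_matrix(Rt);rv=(R.inv()*Rt).as_rotvec();w=0
    for k in range(nrow):
        q0=q
        for j in range(n):
            s=(k+(j+1)/n)/nrow;q=step(q,x+(xt-x)*s,R*Ro.from_rotvec(rv*s))
        w=max(w,np.max(np.abs(q-q0)/vmax))
    X,RR=fk(q,p)
    print(f"{label:9s}",np.round(xt),"err",np.linalg.norm(X-xt).round(1),round((RR.inv()*Rt).magnitude(),3),"q",q.round(2),"v",round(w,2),"mar",np.min(np.minimum(q-lo,hi-q)).round(2))
    return q
tools={"spoon":([549.6,-172.2],2.2,3),"spatula":([547.4,-57.6],-2.4,2),"turner":([555.6,40.7],-6.2,1),"paddle":([576.2,152.9],-.6,0)}
axis=-np.cos(np.radians(40))*fwd+np.sin(np.radians(40))*up
E
cat > t1.py <<'E'
from sim import *
import h,sys
D=float(sys.argv[1]);th=np.radians(float(sys.argv[2]));a=np.radians(float(sys.argv[3]))
names=sys.argv[4:]
q0=h.r.get_obs()["joint_positions"]
for nm in names:
    e,yw,k=tools[nm];yw=np.radians(yw);e=np.array([*e,6.]);q=q0
    print(nm)
    Rg=orient(-a,1,yw);xg=tcp_for_eye(e,0,-a,D,7,yw)
    q=goto(q,xg+[0,0,150],Rg,6,"hover")
    q=goto(q,xg,Rg,3,"grasp")
    q=goto(q,xg+[-30,0,200],Rg,5,"lift")
    phi=th-a;Rh=orient(phi,1)
    ins=tips[k]+axis*-30; pre=tips[k]+axis*25
    xp=tcp_for_eye(pre,th,phi,D);
    q=goto(q,xp+axis*70,Rh,20,"pre0")
    q=goto(q,xp,Rh,3,"pre")
    q=goto(q,tcp_for_eye(ins,th,phi,D),Rh,6,"ins")
    q=goto(q,tcp_for_eye(ins,th,phi,D)-80*Rh[:,2],Rh,6,"back")
    q=goto(q,np.array([430,tips[k][1],330.]),orient(0,1),20,"home")
E
python3 t1.py 80 50 0 turner paddle; python3 t1.py 80 50 20 turner
```

```text
turner
hover     [476.  49. 163.] err 0.0 0.0 q [-0.24  0.65  0.06  2.09 -0.1   0.4   1.37] v 0.39 mar 0.36
grasp     [476.  49.  13.] err 0.0 0.0 q [-0.2   0.96  0.01  2.14 -0.11  0.05  1.37] v 0.47 mar 0.01
lift      [446.  49. 213.] err 0.0 0.0 q [-0.27  0.53  0.08  2.13 -0.09  0.48  1.35] v 0.38 mar 0.43
pre0      [479.  67. 251.] err 31.1 0.103 q [ 0.42  0.86 -1.47  2.56  1.94  1.34 -0.66] v 4.6 mar 0.0
pre       [532.  72. 206.] err 13.7 0.039 q [ 0.39  1.14 -1.47  2.56  2.13  1.61 -0.61] v 0.43 mar 0.0
ins       [574.  75. 171.] err 0.0 0.0 q [ 0.39  1.26 -1.38  2.52  2.3   1.65 -0.56] v 0.11 mar 0.04
back      [513.  70. 222.] err 21.1 0.065 q [ 0.39  1.04 -1.47  2.56  2.05  1.52 -0.63] v 0.26 mar 0.0
home      [430.  78. 330.] err 0.0 0.0 q [ 0.57  0.68 -1.47  1.96  0.74  1.21  0.48] v 0.3 mar 0.0
paddle
hover     [496. 154. 163.] err 0.0 0.0 q [-0.42  0.69  0.06  1.97 -0.08  0.48  1.25] v 0.37 mar 0.44
grasp     [496. 154.  13.] err 0.0 0.0 q [-0.4   0.96  0.02  2.02 -0.09  0.16  1.25] v 0.43 mar 0.12
lift      [466. 154. 213.] err 0.0 0.0 q [-0.46  0.57  0.07  2.01 -0.07  
[... 648 characters left out ...]
    [478.  49.  13.] err 0.0 0.0 q [-0.16  1.03  0.03  1.81 -0.18  0.65  1.49] v 0.38 mar 0.61
lift      [448.  49. 213.] err 0.0 0.0 q [-0.19  0.68  0.07  1.84 -0.15  0.97  1.44] v 0.32 mar 0.72
pre0      [481.  67. 253.] err 0.0 0.0 q [ 0.07  0.46 -0.55  2.43  2.08  0.43 -0.74] v 6.25 mar 0.13
pre       [534.  72. 208.] err 0.0 0.0 q [ 0.08  0.61 -0.55  2.34  2.15  0.5  -0.74] v 0.24 mar 0.22
ins       [576.  75. 172.] err 0.0 0.0 q [ 0.08  0.72 -0.53  2.25  2.19  0.52 -0.72] v 0.08 mar 0.31
back      [536.  72. 242.] err 0.0 0.0 q [ 0.03  0.52 -0.45  2.3   2.03  0.37 -0.62] v 0.15 mar 0.26
home      [430.  78. 330.] err 0.0 0.0 q [ 0.28  0.41 -0.82  1.97  0.38  0.92  0.93] v 1.27 mar 0.59
```

```bash
for D in 70 85; do python3 t1.py $D 50 12 turner; done; python3 t1.py 85 50 12 paddle spatula spoon
```

```text
turner
hover     [487.  48. 163.] err 0.0 0.0 q [-0.2   0.73  0.07  1.88 -0.14  0.74  1.43] v 0.38 mar 0.68
grasp     [487.  48.  13.] err 0.0 0.0 q [-0.17  0.99  0.02  1.91 -0.16  0.44  1.46] v 0.4 mar 0.4
lift      [457.  48. 213.] err 0.0 0.0 q [-0.21  0.62  0.08  1.92 -0.13  0.8   1.42] v 0.34 mar 0.64
pre0      [486.  68. 260.] err 0.0 0.0 q [ 0.12  0.51 -0.68  2.54  2.3   0.69 -0.99] v 3.77 mar 0.02
pre       [540.  72. 215.] err 0.0 0.0 q [ 0.11  0.66 -0.64  2.44  2.36  0.75 -0.96] v 0.25 mar 0.12
ins       [582.  76. 180.] err 0.0 0.0 q [ 0.11  0.77 -0.61  2.35  2.4   0.76 -0.92] v 0.08 mar 0.21
back      [533.  72. 243.] err 0.0 0.0 q [ 0.11  0.58 -0.63  2.43  2.31  0.66 -0.92] v 0.15 mar 0.13
home      [430.  78. 330.] err 0.0 0.0 q [ 0.27  0.41 -0.8   1.97  0.37  0.91  0.94] v 1.56 mar 0.59
turner
hover     [473.  50. 163.] err 0.0 0.0 q [-0.2   0.72  0.06  1.92 -0.14  0.71  1.43] v 0.38 mar 0.64
grasp     [473.  50.  13.] err 0.0 0.0 q [-0.17  0.98  0.01  1.96 -0.17  0.41  1.46] v 0.41 mar 0.37
lift      [443.  50. 213.] err 0.0 0.0 q [-0.22  0.61  0.07  1.97 -0.14  0.78 
[... 2302 characters left out ...]
r 0.0 0.0 q [ 0.18  1.    0.08  1.9  -0.03  0.45  1.87] v 0.4 mar 0.41
lift      [ 436. -175.  213.] err 0.0 0.0 q [ 0.17  0.63  0.12  1.91 -0.01  0.81  1.89] v 0.34 mar 0.65
pre0      [ 495. -154.  248.] err 26.3 0.15 q [ 0.81  0.5  -0.58  2.22 -0.64  0.04  2.66] v 1.23 mar 0.0
pre       [ 548. -149.  203.] err 29.3 0.181 q [ 0.65  0.61 -0.45  2.11 -0.66  0.04  2.66] v 0.25 mar 0.0
ins       [ 590. -146.  168.] err 30.0 0.196 q [ 0.56  0.71 -0.38  2.01 -0.67  0.04  2.66] v 0.07 mar 0.0
back      [ 541. -150.  231.] err 25.1 0.153 q [ 0.67  0.56 -0.47  2.14 -0.67  0.04  2.66] v 0.12 mar 0.0
home      [ 430. -143.  330.] err 0.0 0.0 q [-0.02  0.37  0.34  1.96 -0.16  0.84  2.06] v 0.28 mar 0.6
```

```bash
cat > t2.py <<'E'
from sim import *
import h,sys
D=float(sys.argv[1]);th=np.radians(float(sys.argv[2]));a=np.radians(float(sys.argv[3]));tx=float(sys.argv[4])
q0=h.r.get_obs()["joint_positions"]
for nm in sys.argv[5:]:
    e,yw,k=tools[nm];yw=np.radians(yw);e=np.array([*e,6.]);q=q0
    print(nm)
    Rg=Ro.from_matrix(orient(-a,1,yw));xg=tcp_for_eye(e,0,-a,D,7,yw)
    q=goto(q,xg+[0,0,150],Rg,6,"hover")
    q=goto(q,xg,Rg,3,"grasp")
    xl=np.array([470,xg[1],260])
    q=goto(q,xl,Rg,5,"lift")
    phi=th-a;Rh=Ro.from_matrix(orient(phi,1))
    ins=tips[k]+axis*-30; pre=tips[k]+axis*25
    xp=tcp_for_eye(pre,th,phi,D);xp0=xp+axis*40
    q=goto(q,xl,Rg*Ro.from_rotvec([tx,0,0]),4,"tilt")
    q=goto(q,(xl+xp0)/2,Rh*Ro.from_rotvec([tx,0,0]),10,"pitch")
    q=goto(q,xp0,Rh,6,"untilt")
    q=goto(q,xp,Rh,3,"pre")
    q=goto(q,tcp_for_eye(ins,th,phi,D),Rh,6,"ins")
E
for tx in 0.4 -0.4; do echo == $tx; python3 t2.py 85 50 12 $tx turner spatula spoon paddle| grep -v -e hover -e grasp; done
```

```text
== 0.4
turner
lift      [470.  50. 260.] err 0.0 0.0 q [-0.22  0.57  0.09  1.84 -0.12  0.94  1.4 ] v 0.44 mar 0.72
tilt      [470.  50. 260.] err 0.0 0.0 q [-0.53  0.65  0.26  1.78  0.15  1.08  1.12] v 0.38 mar 0.78
pitch     [485.  59. 245.] err 0.0 0.0 q [-0.79  0.6   0.24  2.49  2.03  0.61 -1.12] v 3.93 mar 0.07
untilt    [500.  69. 229.] err 0.0 0.0 q [-0.21  0.56 -0.17  2.56  2.75  0.67 -1.42] v 0.46 mar 0.0
pre       [530.  71. 203.] err 0.0 0.0 q [-0.19  0.64 -0.17  2.49  2.78  0.68 -1.41] v 0.12 mar 0.07
ins       [572.  75. 168.] err 0.0 0.0 q [-0.17  0.74 -0.16  2.4   2.8   0.68 -1.4 ] v 0.08 mar 0.16
spatula
lift      [470. -54. 260.] err 0.0 0.0 q [-0.05  0.57  0.11  1.83 -0.07  0.95  1.62] v 0.46 mar 0.73
tilt      [470. -54. 260.] err 0.0 0.0 q [-0.39  0.62  0.3   1.87  0.23  0.95  1.29] v 0.4 mar 0.69
pitch     [490. -48. 245.] err 0.1 0.0 q [ 0.03  0.61 -0.61  2.56  1.98  1.03 -0.84] v 4.48 mar 0.0
untilt    [509. -41. 229.] err 0.0 0.0 q [ 0.58  0.67 -0.89  2.51  2.41  0.72 -0.72] v 0.64 mar 0.05
pre       [540. -39. 203.] err 0.0 0.0 q [ 0.54  0.75 -0.86  2.45  2.43
[... 3176 characters left out ...]
68.] err 30.0 0.196 q [ 0.56  0.71 -0.38  2.01 -0.67  0.04  2.66] v 0.07 mar 0.0
paddle
lift      [470. 154. 260.] err 0.0 0.0 q [-0.39  0.59  0.05  1.78 -0.12  0.97  1.29] v 0.4 mar 0.78
tilt      [470. 154. 260.] err 0.0 0.0 q [-0.03  0.59 -0.18  1.88 -0.45  0.85  1.66] v 0.42 mar 0.55
pitch     [480. 166. 245.] err 39.8 0.224 q [ 0.29  0.51 -0.68  2.24 -1.    0.04  2.58] v 1.55 mar 0.0
untilt    [490. 178. 229.] err 33.8 0.194 q [-1.02  0.55  0.62  2.24 -1.    0.04  2.08] v 1.16 mar 0.0
pre       [520. 180. 203.] err 34.8 0.211 q [-0.92  0.62  0.54  2.17 -1.    0.04  2.09] v 0.15 mar 0.0
ins       [562. 184. 168.] err 34.9 0.225 q [-0.82  0.72  0.46  2.07 -1.    0.04  2.1 ] v 0.08 mar 0.0
```

```bash
sed -i 's/10,"pitch"/30,"pitch"/' t2.py; for tx in 0.6 0.8; do echo == $tx; python3 t2.py 85 50 12 $tx turner spatula spoon paddle| grep  -e pitch -e tilt -e ins; done
```

```text
== 0.6
tilt      [470.  50. 260.] err 0.0 0.0 q [-0.65  0.72  0.32  1.76  0.25  1.15  1.02] v 0.56 mar 0.8
pitch     [485.  59. 245.] err 0.0 0.0 q [-1.14  0.79  0.7   2.4   1.82  0.38 -1.01] v 2.43 mar 0.16
untilt    [500.  69. 229.] err 0.0 0.0 q [-0.26  0.56 -0.08  2.56  2.83  0.66 -1.5 ] v 0.8 mar 0.0
ins       [572.  75. 168.] err 0.0 0.0 q [-0.22  0.74 -0.08  2.4   2.88  0.67 -1.48] v 0.08 mar 0.16
tilt      [470. -54. 260.] err 0.0 0.0 q [-0.54  0.69  0.39  1.88  0.35  0.98  1.15] v 0.6 mar 0.68
pitch     [490. -48. 245.] err 0.0 0.0 q [-0.68  0.69  0.33  2.53  2.12  0.7  -1.15] v 2.5 mar 0.03
untilt    [509. -41. 229.] err 0.0 0.0 q [ 0.42  0.6  -0.61  2.51  2.67  0.63 -0.98] v 1.53 mar 0.05
ins       [582. -35. 168.] err 0.0 0.0 q [ 0.36  0.78 -0.56  2.36  2.68  0.67 -0.93] v 0.08 mar 0.2
tilt      [ 470. -175.  260.] err 0.0 0.0 q [-0.39  0.68  0.49  1.96  0.46  0.77  1.33] v 0.62 mar 0.6
pitch     [ 494. -164.  245.] err 0.0 0.0 q [ 0.02  0.65 -0.27  2.56  2.15  1.03 -0.89] v 3.42 mar 0.0
untilt    [ 518. -152.  229.] err 0.0 0.0 q [ 0.75  0.63 -0.62  2.39  2.91  0.42 -0.9
[... 1457 characters left out ...]
4. -164.  245.] err 0.0 0.0 q [-0.48  0.79  0.35  2.53  2.18  0.84 -1.14] v 1.99 mar 0.03
untilt    [ 518. -152.  229.] err 0.0 0.0 q [ 0.59  0.59 -0.36  2.39  3.3   0.43 -1.3 ] v 0.96 mar 0.17
ins       [ 590. -146.  168.] err 0.0 0.0 q [ 0.46  0.76 -0.29  2.26  3.24  0.48 -1.27] v 0.07 mar 0.3
tilt      [470. 154. 260.] err 0.0 0.0 q [-0.87  0.84  0.31  1.61  0.32  1.35  0.9 ] v 0.68 mar 0.74
pitch     [480. 166. 245.] err 0.0 0.0 q [-1.38  0.95  0.76  2.08  0.7   0.6  -0.07] v 0.14 mar 0.48
untilt    [490. 178. 229.] err 0.0 0.0 q [-0.64  0.57  0.01  2.49  2.54  0.59 -1.5 ] v 3.04 mar 0.07
ins       [562. 184. 168.] err 0.0 0.0 q [-0.53  0.74 -0.01  2.34  2.64  0.62 -1.51] v 0.08 mar 0.22
```

```bash
cat > g.py <<'E'
from h import *
from plan import orient,tcp_for_eye,tips,fwd,up,lat,psi
def grasp(eye,yaw,D=85,a=12,z=13.5):
    a=np.radians(a);y=np.radians(yaw)
    R=orient(-a,1,y);x=tcp_for_eye(np.array([*eye,6.]),0,-a,D,7,y);x[2]=z;return x,R
E
python3 - <<'E'
from g import *
x,R=grasp([555.6,40.7],-6.2)
print(x.round(1))
go(x+[-70,0,150],R)
E
```

```text
[472.5  49.7  13.5]
slide [ 10.2   6.5 226.8] rot [-0.032  0.215  0.021]  rows>= 4.0
```

```bash
python3 - <<'E'
from g import *
x,R=grasp([555.6,40.7],-6.2)
go(x+[0,0,90],R)
E
python3 -m inch '[{"slide":[-15,1.5,46],"rot":[0,0,0],"claw":0.4},{"slide":[-15,1.5,46],"rot":[0,0,0],"claw":0.4},{"slide":[-15,1.5,46],"rot":[0,0,0],"claw":0.4},{"slide":[-15,1.5,46],"rot":[0,0,0],"claw":0.4},{"slide":[0,0,46],"rot":[-0.016,0.107,0.01],"claw":0.4},{"slide":[0,0,46],"rot":[-0.016,0.107,0.01],"claw":0.4},{"slide":[0,0,0],"rot":[0,0,0],"claw":0.4},{"slide":[0,0,0],"rot":[0,0,0],"claw":0.4}]'
python3 - <<'E'
from g import *
x,R=grasp([555.6,40.7],-6.2)
st();go(x+[0,0,90],R);cam("wrist","w13")
E
```

```text
slide [-59.3  14.2 287. ] rot [-0.032  0.215  0.021]  rows>= 5.0
clock: 30.62
tcp_pos: [467.9, 43.1, 116.4]
orientation: [[-0.973, 0.105, -0.203], [0.103, 0.994, 0.021], [0.204, -0.001, -0.979]]
ft_force: [-0.3, 0.4, 0.4]
gripper_width: 34.7
t 30.625 tcp [467.9  43.1 116.4] q [-0.17  0.79  0.02  1.96 -0.12  0.59  1.42] F [-0.3  0.4  0.4] w 34.7
[[-0.973  0.105 -0.203]
 [ 0.103  0.994  0.021]
 [ 0.204 -0.001 -0.979]]
slide [-6.5  7.  11.8] rot [-0.001  0.004  0.003]  rows>= 1.0
```

Run:
```python
from g import *
c=cam("wrist")
A=onz(c,333.5,248,12);B=onz(c,333,335,12);E=onz(c,331,385,6)
print(A,B,E);print(np.degrees(np.arctan2(*(E-A)[1::-1])),np.linalg.norm((E-A)[:2]))
d=(E-A)[:2];d/=np.linalg.norm(d)
x,R=grasp(A[:2]+105*d,np.degrees(np.arctan2(d[1],d[0])))
print("eye est",A[:2]+105*d);go(x,R);go(x+[0,0,40],R)
```

```text
[453.68802649  52.19022603  12.        ] [515.16402927  45.70868585  12.        ] [557.62993746  40.25423161   6.        ]
-6.550770649481869 104.62499136927352
eye est [558.00249772  40.21144928]
slide [-26.9   6.9 100.6] rot [-0.002  0.006  0.009]  rows>= 2.0
slide [-18.8   6.9  61.4] rot [-0.002  0.006  0.009]  rows>= 2.0
```

```bash
python3 -m inch '[{"slide":[-9,7,20],"rot":[0,0,0.009],"claw":0.4},{"slide":[-9,0,30],"rot":[0,0,0],"claw":0.4},{"slide":[-5,0,25],"rot":[0,0,0],"claw":0.4},{"slide":[-4,0,20],"rot":[0,0,0],"claw":0.4},{"slide":[0,0,0],"rot":[0,0,0],"claw":0.4},{"slide":[0,0,0],"rot":[0,0,0],"claw":0.4}]'
python3 - <<'E'
from g import *
x,R=grasp([557.8,40.3],-6.5)
st();go(x,R);cam("wrist","w14")
E
```

```text
clock: 31.48
tcp_pos: [476.1, 49.3, 18.4]
orientation: [[-0.973, 0.114, -0.202], [0.112, 0.994, 0.021], [0.204, -0.002, -0.979]]
ft_force: [0.0, -0.3, -0.1]
gripper_width: 35.3
t 31.475 tcp [476.1  49.3  18.4] q [-0.16  0.97  0.    1.95 -0.14  0.42  1.42] F [ 0.  -0.3 -0.1] w 35.3
[[-0.973  0.114 -0.202]
 [ 0.112  0.994  0.021]
 [ 0.204 -0.002 -0.979]]
slide [0.3 0.3 5.1] rot [-0.002  0.004 -0.001]  rows>= 1.0
```

```bash
python3 -m inch '[{"slide":[0,0,4],"rot":[0,0,0],"claw":0.4},{"slide":[0,0,0],"rot":[0,0,0],"claw":0},{"slide":[0,0,0],"rot":[0,0,0],"claw":0},{"slide":[0,0,0],"rot":[0,0,0],"claw":0},{"slide":[0,0,0],"rot":[0,0,0],"claw":0},{"slide":[0,0,-10],"rot":[0,0,0],"claw":0},{"slide":[0,0,-30],"rot":[0,0,0],"claw":0},{"slide":[0,0,-40],"rot":[0,0,0],"claw":0}]'
python3 - <<'E'
from g import *
st();cam("wrist","w15")
E
```

```text
clock: 32.52
tcp_pos: [490.1, 47.0, 91.4]
orientation: [[-0.972, 0.114, -0.208], [0.112, 0.993, 0.021], [0.209, -0.003, -0.978]]
ft_force: [-0.2, -0.1, -1.6]
gripper_width: 15.8
t 32.525 tcp [490.1  47.   91.4] q [-0.17  0.85  0.03  1.9  -0.13  0.6   1.42] F [-0.2 -0.1 -1.6] w 15.8
[[-0.972  0.114 -0.208]
 [ 0.112  0.993  0.021]
 [ 0.209 -0.003 -0.978]]
```

```bash
cat > t3.py <<'E'
from sim import *
import h,sys
xl=np.array(eval(sys.argv[1]));k=int(sys.argv[2]);tx=float(sys.argv[3]);eyeT=np.array(eval(sys.argv[4]));th=np.radians(float(sys.argv[5]));a=np.radians(float(sys.argv[6]))
q=h.r.get_obs()["joint_positions"];x,R=fk(q,p)
Rh=Ro.from_matrix(orient(th-a,1))
q=goto(q,xl,R,5,"lift")
q=goto(q,xl,R*Ro.from_rotvec([tx,0,0]),4,"tilt")
Rt=Rh*Ro.from_rotvec([tx,0,0]);rv=((R*Ro.from_rotvec([tx,0,0])).inv()*Rt).as_rotvec();print("pitch rv",rv.round(3))
n=30
Rc=R*Ro.from_rotvec([tx,0,0])
for j in range(5):
    q=goto(q,xl,Rc*Ro.from_rotvec(rv*(j+1)/5),n//5,"pitch%d"%j)
q=goto(q,xl,Rh,6,"untilt")
T=lambda e:e-Rh.apply(eyeT)
pre=tips[k]+axis*25
q=goto(q,T(pre)+axis*30,Rh,4,"pre0");q=goto(q,T(pre),Rh,3,"pre");q=goto(q,T(tips[k]-axis*30),Rh,6,"ins")
E
python3 t3.py "[510,55,290]" 1 0.4 "[-83,.3,-8.5]" 50 12;python3 t3.py "[530,55,290]" 1 0.5 "[-83,.3,-8.5]" 50 12; python3 t3.py "[530,55,320]" 1 0.2 "[-83,.3,-8.5]" 50 12
```

```text
lift      [510  55 290] err 0.0 0.0 q [-0.21  0.58  0.07  1.69 -0.1   1.07  1.37] v 0.36 mar 0.87
tilt      [510  55 290] err 0.0 0.0 q [-0.49  0.66  0.22  1.63  0.17  1.21  1.12] v 0.34 mar 0.88
pitch rv [-0.049 -0.872  0.151]
pitch0    [510  55 290] err 0.0 0.0 q [-0.55  0.59  0.25  1.78  0.24  0.99  1.02] v 0.13 mar 0.78
pitch1    [510  55 290] err 0.0 0.0 q [-0.65  0.53  0.32  1.93  0.36  0.77  0.87] v 0.14 mar 0.63
pitch2    [510  55 290] err 0.0 0.0 q [-0.79  0.51  0.46  2.08  0.52  0.52  0.67] v 0.16 mar 0.48
pitch3    [510  55 290] err 0.0 0.0 q [-1.03  0.57  0.79  2.24  0.73  0.2   0.42] v 0.26 mar 0.16
pitch4    [510  55 290] err 0.0 0.0 q [-0.93  0.53  0.53  2.39  1.93  0.4  -0.88] v 3.18 mar 0.17
untilt    [510  55 290] err 0.0 0.0 q [-0.19  0.39 -0.11  2.45  2.71  0.39 -1.31] v 0.66 mar 0.11
pre0      [506.  69. 225.] err 0.0 0.0 q [-0.19  0.58 -0.19  2.54  2.74  0.67 -1.4 ] v 0.26 mar 0.02
pre       [529.  71. 205.] err 0.0 0.0 q [-0.18  0.64 -0.19  2.5   2.76  0.68 -1.39] v 0.09 mar 0.06
ins       [571.  75. 170.] err 0.0 0.0 q [-0.16  0.74 -0.18  2.4   2.78  0.68 -1.3
[... 1551 characters left out ...]
r 0.7
pitch2    [530  55 320] err 0.0 0.0 q [-0.55  0.4   0.29  2.03  0.32  0.5   0.98] v 0.16 mar 0.46
pitch3    [530  55 320] err 0.0 0.0 q [-0.77  0.4   0.55  2.19  0.5   0.2   0.79] v 0.23 mar 0.16
pitch4    [530  55 320] err 0.0 0.0 q [-0.58  0.37  0.23  2.35  2.    0.33 -0.74] v 3.21 mar 0.21
untilt    [530  55 320] err 0.0 0.0 q [-0.12  0.34 -0.17  2.35  2.44  0.26 -1.01] v 0.39 mar 0.21
pre0      [506.  69. 225.] err 0.0 0.0 q [-0.07  0.59 -0.38  2.54  2.58  0.7  -1.24] v 0.42 mar 0.02
pre       [529.  71. 205.] err 0.0 0.0 q [-0.06  0.65 -0.37  2.49  2.6   0.72 -1.23] v 0.09 mar 0.07
ins       [571.  75. 170.] err 0.0 0.0 q [-0.05  0.75 -0.35  2.39  2.63  0.72 -1.21] v 0.08 mar 0.17
```

```bash
python3 -c "
from g import *
go([510,55,290])"
```

```text
slide [  24.2    9.5 -193.3] rot [0. 0. 0.]  rows>= 4.0
```

```bash
python3 -m inch '[{"slide":[6,2.4,-48],"rot":[0,0,0],"claw":0},{"slide":[6,2.4,-48],"rot":[0,0,0],"claw":0},{"slide":[6,2.4,-48],"rot":[0,0,0],"claw":0},{"slide":[6,2.4,-48],"rot":[0,0,0],"claw":0},{"slide":[0,0,0],"rot":[0.13,0,0],"claw":0},{"slide":[0,0,0],"rot":[0.13,0,0],"claw":0},{"slide":[0,0,0],"rot":[0.14,0,0],"claw":0},{"slide":[0,0,0],"rot":[-0.006,-0.1,0.02],"claw":0},{"slide":[0,0,0],"rot":[-0.006,-0.1,0.02],"claw":0},{"slide":[0,0,0],"rot":[-0.006,-0.1,0.02],"claw":0}]'
python3 -m inch '[{"slide":[0,0,0],"rot":[-0.006,-0.1,0.017],"claw":0},{"slide":[0,0,0],"rot":[-0.006,-0.1,0.017],"claw":0},{"slide":[0,0,0],"rot":[-0.006,-0.1,0.017],"claw":0},{"slide":[0,0,0],"rot":[-0.003,-0.05,0.01],"claw":0}]'
python3 - <<'E'
from g import *
st();o=r.get_obs();Rh=orient(np.radians(38),1)
print(Ro.from_matrix(o["orientation"].T@(Ro.from_matrix(Rh)*Ro.from_rotvec([.4,0,0])).as_matrix()).as_rotvec().round(3))
E
```

```text
clock: 33.83
tcp_pos: [507.7, 55.4, 283.8]
orientation: [[-0.994, 0.087, 0.068], [0.055, 0.925, -0.376], [-0.095, -0.369, -0.924]]
ft_force: [-0.4, -0.7, -1.9]
gripper_width: 16.0
clock: 34.33
tcp_pos: [506.6, 55.3, 283.6]
orientation: [[-0.904, 0.139, 0.403], [-0.018, 0.932, -0.362], [-0.426, -0.335, -0.84]]
ft_force: [1.1, -0.6, -1.0]
gripper_width: 15.3
t 34.325 tcp [506.6  55.3 283.6] q [-0.96  0.55  0.67  2.21  0.68  0.29  0.46] F [ 1.1 -0.6 -1. ] w 15.3
[[-0.904  0.139  0.403]
 [-0.018  0.932 -0.362]
 [-0.426 -0.335 -0.84 ]]
[-0.013 -0.227  0.033]
```

```bash
python3 -m inch '[{"slide":[0,0,0],"rot":[-0.001,-0.03,0.004],"claw":0},{"slide":[0,0,0],"rot":[-0.001,-0.02,0.003],"claw":0},{"slide":[0,0,0],"rot":[-0.001,-0.02,0.003],"claw":0},{"slide":[0,0,0],"rot":[-0.001,-0.015,0.002],"claw":0},{"slide":[0,0,0],"rot":[-0.001,-0.015,0.002],"claw":0},{"slide":[0,0,0],"rot":[-0.001,-0.015,0.002],"claw":0},{"slide":[0,0,0],"rot":[-0.001,-0.015,0.002],"claw":0}]'
python3 - <<'E'
from g import *
st();o=r.get_obs();Rh=orient(np.radians(38),1)
print(Ro.from_matrix(o["orientation"].T@(Ro.from_matrix(Rh)*Ro.from_rotvec([.4,0,0])).as_matrix()).as_rotvec().round(3))
E
```

```text
clock: 35.2
tcp_pos: [508.5, 56.7, 286.1]
orientation: [[-0.846, 0.153, 0.511], [-0.045, 0.934, -0.354], [-0.531, -0.323, -0.783]]
ft_force: [0.6, 0.1, -1.5]
gripper_width: 15.6
t 35.2 tcp [508.5  56.7 286.1] q [-1.12  0.65  0.94  2.31  1.28  0.04 -0.16] F [ 0.6  0.1 -1.5] w 15.6
[[-0.846  0.153  0.511]
 [-0.045  0.934 -0.354]
 [-0.531 -0.323 -0.783]]
[-0.009 -0.105  0.016]
```

```bash
python3 -m inch '[{"slide":[0,0,0],"rot":[-0.001,-0.012,0.002],"claw":0},{"slide":[0,0,0],"rot":[-0.001,-0.012,0.002],"claw":0},{"slide":[0,0,0],"rot":[-0.001,-0.012,0.002],"claw":0},{"slide":[0,0,0],"rot":[-0.001,-0.012,0.002],"claw":0},{"slide":[0,0,0],"rot":[-0.001,-0.015,0.002],"claw":0},{"slide":[0,0,0],"rot":[-0.001,-0.02,0.002],"claw":0},{"slide":[0,0,0],"rot":[-0.001,-0.02,0.002],"claw":0},{"slide":[0,0,0],"rot":[0,0,0],"claw":0}]'
python3 - <<'E'
from g import *
st();o=r.get_obs();Rh=orient(np.radians(38),1)
print(Ro.from_matrix(o["orientation"].T@(Ro.from_matrix(Rh)*Ro.from_rotvec([.4,0,0])).as_matrix()).as_rotvec().round(3))
print(Ro.from_matrix(o["orientation"].T@Rh).as_rotvec().round(3))
E
```

```text
clock: 36.2
tcp_pos: [508.2, 56.7, 286.4]
orientation: [[-0.79, 0.16, 0.592], [-0.067, 0.937, -0.343], [-0.61, -0.31, -0.729]]
ft_force: [0.1, -0.3, -1.2]
gripper_width: 15.7
t 36.2 tcp [508.2  56.7 286.4] q [-0.95  0.55  0.55  2.39  1.93  0.39 -0.88] F [ 0.1 -0.3 -1.2] w 15.7
[[-0.79   0.16   0.592]
 [-0.067  0.937 -0.343]
 [-0.61  -0.31  -0.729]]
[-0.003 -0.007  0.003]
[-0.403 -0.007  0.001]
```

Flipped as predicted. Untilt in six rows, then check the hang with the cameras.

```bash
python3 -m inch '[{"slide":[0,0,0],"rot":[-0.067,-0.001,0],"claw":0},{"slide":[0,0,0],"rot":[-0.067,-0.001,0],"claw":0},{"slide":[0,0,0],"rot":[-0.067,-0.001,0],"claw":0},{"slide":[0,0,0],"rot":[-0.067,-0.001,0],"claw":0},{"slide":[0,0,0],"rot":[-0.067,-0.001,0],"claw":0},{"slide":[0,0,0],"rot":[-0.067,-0.001,0],"claw":0},{"slide":[0,0,0],"rot":[0,0,0],"claw":0},{"slide":[0,0,0],"rot":[0,0,0],"claw":0}]'
python3 - <<'E'
from g import *
st();o=r.get_obs();Rh=orient(np.radians(38),1)
print(Ro.from_matrix(o["orientation"].T@Rh).as_rotvec().round(3))
s=cam("scene","s3");t=cam("top","t4");cam("wrist","w16")
eyeT=np.array([-83,.3,-8.5]);E=o["tcp_pos"]+o["orientation"]@eyeT
print("eye",E.round(1),proj(s,E).round(1),proj(t,E).round(1))
cv2.imwrite('pics/s3a.png',cv2.resize(s["color"][120:320,270:450],None,fx=3,fy=3,interpolation=cv2.INTER_CUBIC))
cv2.imwrite('pics/t4a.png',cv2.resize(t["color"][130:270,210:400],None,fx=4,fy=4,interpolation=cv2.INTER_CUBIC))
E
```

```text
clock: 37.2
tcp_pos: [508.8, 56.9, 286.5]
orientation: [[-0.785, -0.085, 0.613], [-0.068, 0.996, 0.05], [-0.615, -0.003, -0.788]]
ft_force: [0.3, 0.6, -0.8]
gripper_width: 16.1
t 37.2 tcp [508.8  56.9 286.5] q [-0.21  0.4  -0.09  2.46  2.72  0.4  -1.32] F [ 0.3  0.6 -0.8] w 16.1
[[-0.785 -0.085  0.613]
 [-0.068  0.996  0.05 ]
 [-0.615 -0.003 -0.788]]
[-0.002 -0.     0.002]
eye [568.8  62.5 344.3] [366.7 181.8] [287.5 192. ]
```

```bash
cat >> g.py <<'E'
axis=-np.cos(np.radians(40))*fwd+np.sin(np.radians(40))*up
def eyego(eyeT,targets):
    o=r.get_obs();C=o["orientation"];E=o["tcp_pos"]+C@np.array(eyeT);print("eye now",E.round(1))
    for n,T in targets:
        print(n,T.round(1),"slide",(C.T@(T-E)).round(1));E=T
E
python3 - <<'E'
from g import *
t=tips[1];eyego([-83,.3,-8.5],[("far",t+axis*40),("near",t+axis*10),("in",t-axis*33)])
E
```

```text
eye now [568.6  63.8 344.3]
far [577.5  75.5 272.7] slide [36.3 11.  62.5]
near [600.4  77.5 253.4] slide [-6.2 -0.  29.3]
in [633.2  80.2 225.8] slide [-9.  -0.  42.1]
```

```bash
python3 -m inch '[{"slide":[9,3,15.6],"rot":[0,0,0],"claw":0},{"slide":[9,3,15.6],"rot":[0,0,0],"claw":0},{"slide":[9,3,15.6],"rot":[0,0,0],"claw":0},{"slide":[9,2,15.6],"rot":[0,0,0],"claw":0},{"slide":[0,0,0],"rot":[0,0,0],"claw":0},{"slide":[0,0,0],"rot":[0,0,0],"claw":0}]'
python3 - <<'E'
from g import *
st();t=tips[1];eyego([-83,.3,-8.5],[("near",t+axis*10),("in",t-axis*33)])
o=r.get_obs();s=cam("scene");tt=cam("top")
cv2.imwrite('pics/s4a.png',cv2.resize(s["color"][150:290,310:430],None,fx=4.2,fy=4.2,interpolation=cv2.INTER_CUBIC))
cv2.imwrite('pics/t5a.png',cv2.resize(tt["color"][150:230,240:340],None,fx=6,fy=6,interpolation=cv2.INTER_CUBIC))
E=o["tcp_pos"]+o["orientation"]@np.array([-83,.3,-8.5]);print(proj(s,E),proj(tt,E))
E
```

```text
clock: 38.1
tcp_pos: [517.8, 69.1, 215.6]
orientation: [[-0.785, -0.086, 0.614], [-0.069, 0.996, 0.051], [-0.616, -0.002, -0.788]]
ft_force: [-0.3, 0.0, -1.1]
gripper_width: 15.2
t 38.1 tcp [517.8  69.1 215.6] q [-0.19  0.61 -0.17  2.52  2.76  0.67 -1.4 ] F [-0.3  0.  -1.1] w 15.2
[[-0.785 -0.086  0.614]
 [-0.069  0.996  0.051]
 [-0.616 -0.002 -0.788]]
eye now [577.7  74.7 273.4]
near [600.4  77.5 253.4] slide [-5.7  0.8 29.8]
in [633.2  80.2 225.8] slide [-8.9  0.  42.1]
[369.96000993 204.59875405] [284.07652011 194.37842558]
```

```bash
python3 -m inch '[{"slide":[-3,0.6,15],"rot":[0,0,0],"claw":0},{"slide":[-3,0,15],"rot":[0,0,0],"claw":0},{"slide":[0,0,0],"rot":[0,0,0],"claw":0}]'
python3 -m inch '[{"slide":[-2,0,9.3],"rot":[0,0,0],"claw":0},{"slide":[-2,0,9.3],"rot":[0,0,0],"claw":0},{"slide":[0,0,0],"rot":[0,0,0],"claw":0}]'
python3 - <<'E'
from g import *
t=tips[1];eyego([-83,.3,-8.5],[("in",t-axis*33)])
tt=cam("top");s=cam("scene")
cv2.imwrite('pics/s5a.png',cv2.resize(s["color"][150:290,310:430],None,fx=4.2,fy=4.2,interpolation=cv2.INTER_CUBIC))
cv2.imwrite('pics/t6a.png',cv2.resize(tt["color"][150:230,240:340],None,fx=6,fy=6,interpolation=cv2.INTER_CUBIC))
E
```

```text
clock: 38.58
tcp_pos: [542.0, 71.2, 194.4]
orientation: [[-0.785, -0.085, 0.614], [-0.068, 0.996, 0.051], [-0.616, -0.002, -0.788]]
ft_force: [0.5, -0.5, -1.5]
gripper_width: 15.7
clock: 38.95
tcp_pos: [555.9, 72.4, 182.7]
orientation: [[-0.785, -0.085, 0.613], [-0.068, 0.996, 0.051], [-0.616, -0.002, -0.788]]
ft_force: [0.2, -0.1, -0.6]
gripper_width: 15.5
eye now [615.9  77.9 240.5]
in [633.2  80.2 225.8] slide [-4.7  0.9 22.3]
```

```bash
python3 -m inch '[{"slide":[-2.3,0.4,10.5],"rot":[0,0,0],"claw":0},{"slide":[-2.3,0.4,10.5],"rot":[0,0,0],"claw":0},{"slide":[0,0,0],"rot":[0,0,0],"claw":0}]'
python3 -m inch '[{"slide":[0,0,0],"rot":[0,0,0],"claw":0.4},{"slide":[0,0,0],"rot":[0,0,0],"claw":0.4},{"slide":[0,0,0],"rot":[0,0,0],"claw":0.4},{"slide":[0,0,0],"rot":[0,0,0],"claw":0.4}]'
python3 - <<'E'
from g import *
t=tips[1];eyego([-83,.3,-8.5],[])
tt=cam("top");s=cam("scene");cam("wrist","w17")
cv2.imwrite('pics/s6a.png',cv2.resize(s["color"][150:290,310:430],None,fx=4.2,fy=4.2,interpolation=cv2.INTER_CUBIC))
E
```

```text
clock: 39.42
tcp_pos: [572.6, 74.7, 168.9]
orientation: [[-0.785, -0.085, 0.614], [-0.068, 0.996, 0.051], [-0.616, -0.002, -0.788]]
ft_force: [1.0, 0.1, 0.2]
gripper_width: 15.6
clock: 39.92
tcp_pos: [571.8, 74.6, 169.6]
orientation: [[-0.785, -0.085, 0.614], [-0.068, 0.996, 0.051], [-0.616, -0.002, -0.788]]
ft_force: [-0.5, -0.7, 1.4]
gripper_width: 35.3
eye now [631.7  80.1 227.4]
```

```bash
python3 -m inch '[{"slide":[0,0,-25],"rot":[0,0,0],"claw":0.4},{"slide":[0,0,-35],"rot":[0,0,0],"claw":0.4},{"slide":[10,0,-40],"rot":[0,0,0],"claw":0.4},{"slide":[0,0,0],"rot":[0,0,0],"claw":0.4}]'
cat > t4.py <<'E'
from sim import *
import h,sys
nm=sys.argv[1]; mid=np.array(eval(sys.argv[2])); tx=float(sys.argv[3]);n=int(sys.argv[4])
q=h.r.get_obs()["joint_positions"];x,R=fk(q,p);print("now",x.round(),q.round(2))
e,yw,k=tools[nm];yw=np.radians(yw);e=np.array([*e,6.]);a=np.radians(12)
Rg=Ro.from_matrix(orient(-a,1,yw));xg=tcp_for_eye(e,0,-a,85,7,yw)
q=goto(q,mid,R*Ro.from_rotvec([tx,0,0]),5,"mid")
q=goto(q,mid,Rg*Ro.from_rotvec([tx,0,0]),n,"unpitch")
q=goto(q,mid,Rg,5,"untilt")
q=goto(q,xg+[0,0,90],Rg,5,"hover");q=goto(q,xg,Rg,3,"grasp")
np.save("qs.npy",q)
E
python3 t4.py spatula "[490,20,300]" 0 10;python3 t4.py spatula "[490,20,300]" 0 30;python3 t4.py spatula "[490,20,300]" 0.4 20
```

```text
clock: 40.58
tcp_pos: [500.8, 68.4, 243.3]
orientation: [[-0.785, -0.086, 0.613], [-0.069, 0.996, 0.051], [-0.616, -0.002, -0.788]]
ft_force: [0.9, -0.6, -0.7]
gripper_width: 35.5
now [502.  69. 243.] [-0.21  0.52 -0.16  2.53  2.73  0.6  -1.39]
mid       [490  20 300] err 0.0 0.0 q [-0.06  0.34 -0.14  2.49  2.84  0.37 -1.34] v 0.18 mar 0.07
unpitch   [490  20 300] err 0.0 0.0 q [ 0.34  0.63 -0.77  1.71  0.37  1.18  0.98] v 4.39 mar 0.7
untilt    [490  20 300] err 0.0 0.0 q [ 0.34  0.63 -0.77  1.71  0.37  1.18  0.98] v 0.0 mar 0.7
hover     [464. -54. 103.] err 0.0 0.0 q [ 0.37  0.88 -0.6   1.95  0.65  0.75  0.89] v 0.34 mar 0.61
grasp     [464. -54.  13.] err 0.0 0.0 q [ 0.31  1.02 -0.48  1.97  0.78  0.58  0.79] v 0.22 mar 0.54
now [502.  69. 243.] [-0.21  0.52 -0.16  2.53  2.73  0.6  -1.39]
mid       [490  20 300] err 0.0 0.0 q [-0.06  0.34 -0.14  2.49  2.84  0.37 -1.34] v 0.18 mar 0.07
unpitch   [490  20 300] err 0.0 0.0 q [ 0.33  0.63 -0.75  1.71  0.36  1.18  0.99] v 4.47 mar 0.72
untilt    [490  20 300] err 0.0 0.0 q [ 0.33  0.63 -0.75  1.71  0.36  1.18  0.99] v 0.0 mar 0.72
hover     [464. -54. 103.] err 0.0 0.0 q [ 0.36  0.87 -0.59  1.95  0.63  0.74  0.9 ] v 0.34 mar 0.61
grasp     [464. -54.  13.] err 0.0 0.0 q [ 0.3   1.02 -0.47  1.97  0.76  0.57  0.8 ] v 0.22 mar 0.53
now [502.  69. 243.] [-0.21  0.52 -0.16  2.53  2.73  0.6  -1.39]
mid       [490  20 300] err 0.0 0.0 q [-0.81  0.46  0.42  2.46  1.98  0.48 -0.88] v 0.59 mar 0.1
unpitch   [490  20 300] err 0.0 0.0 q [-0.36  0.59  0.06  1.71  0.3   1.18  1.1 ] v 1.06 mar 0.85
untilt    [490  20 300] err 0.0 0.0 q [-0.06  0.54 -0.08  1.73  0.01  1.08  1.39] v 0.28 mar 0.83
hover     [464. -54. 103.] err 0.0 0.0 q [ 0.06  0.81 -0.06  1.97  0.07  0.57  1.47] v 0.39 mar 0.53
grasp     [464. -54.  13.] err 0.0 0.0 q [ 0.05  0.98 -0.05  1.98  0.09  0.4   1.46] v 0.25 mar 0.36
```

Run:
```python
from g import *
go([490,20,300])
C=r.get_obs()["orientation"];Rc=Ro.from_matrix(C)*Ro.from_rotvec([.4,0,0]);Rg=Ro.from_matrix(orient(np.radians(-12),1,np.radians(-2.4)))
print((Rc.inv()*Rg*Ro.from_rotvec([.4,0,0])).as_rotvec().round(3))
```

```text
slide [-23.1 -47.4 -53.8] rot [0. 0. 0.]  rows>= 2.0
[ 0.028  0.853 -0.22 ]
```

```bash
python3 -m inch '[{"slide":[-12,-24,-27],"rot":[0.08,0,0],"claw":0.4},{"slide":[-12,-24,-27],"rot":[0.08,0,0],"claw":0.4},{"slide":[0,0,0],"rot":[0.08,0,0],"claw":0.4},{"slide":[0,0,0],"rot":[0.08,0,0],"claw":0.4},{"slide":[0,0,0],"rot":[0.08,0,0],"claw":0.4},{"slide":[0,0,0],"rot":[0.001,0.035,-0.009],"claw":0.4},{"slide":[0,0,0],"rot":[0.001,0.035,-0.009],"claw":0.4},{"slide":[0,0,0],"rot":[0.001,0.035,-0.009],"claw":0.4},{"slide":[0,0,0],"rot":[0.001,0.035,-0.009],"claw":0.4},{"slide":[0,0,0],"rot":[0.001,0.035,-0.009],"claw":0.4}]'
python3 -m inch '[{"slide":[0,0,0],"rot":[0.001,0.035,-0.009],"claw":0.4},{"slide":[0,0,0],"rot":[0.001,0.035,-0.009],"claw":0.4},{"slide":[0,0,0],"rot":[0.001,0.035,-0.009],"claw":0.4},{"slide":[0,0,0],"rot":[0.002,0.045,-0.012],"claw":0.4},{"slide":[0,0,0],"rot":[0.002,0.05,-0.013],"claw":0.4},{"slide":[0,0,0],"rot":[0.002,0.07,-0.018],"claw":0.4},{"slide":[0,0,0],"rot":[0.003,0.1,-0.025],"claw":0.4},{"slide":[0,0,0],"rot":[0.003,0.1,-0.025],"claw":0.4},{"slide":[0,0,0],"rot":[0.003,0.1,-0.025],"claw":0.4},{"slide":[0,0,0],"rot":[0.003,0.1,-0.025],"claw":0.4}]'
python3 - <<'E'
from g import *
st();x,R=grasp([547.4,-57.6],-2.4);go(x+[0,0,100],R)
E
```

```text
clock: 41.82
tcp_pos: [490.8, 20.4, 300.4]
orientation: [[-0.876, 0.131, 0.464], [-0.053, 0.93, -0.363], [-0.479, -0.342, -0.808]]
ft_force: [0.6, 0.0, 0.1]
gripper_width: 35.4
clock: 43.08
tcp_pos: [490.7, 20.2, 300.3]
orientation: [[-0.981, -0.03, -0.189], [0.045, 0.923, -0.383], [0.186, -0.384, -0.904]]
ft_force: [1.2, 0.1, 0.1]
gripper_width: 35.2
t 43.075 tcp [490.7  20.2 300.3] q [-0.4   0.59  0.11  1.73  0.28  1.15  1.11] F [1.2 0.1 0.1] w 35.2
[[-0.981 -0.03  -0.189]
 [ 0.045  0.923 -0.383]
 [ 0.186 -0.384 -0.904]]
slide [-11.9   4.1 202.4] rot [-0.401  0.021 -0.009]  rows>= 4.0
```

```bash
python3 -m inch '[{"slide":[0,0,0],"rot":[-0.1,0.005,-0.002],"claw":0.4},{"slide":[0,0,0],"rot":[-0.1,0.005,-0.002],"claw":0.4},{"slide":[0,0,0],"rot":[-0.1,0.005,-0.002],"claw":0.4},{"slide":[0,0,0],"rot":[-0.1,0.005,-0.002],"claw":0.4},{"slide":[0,0,0],"rot":[0,0,0],"claw":0.4}]'
python3 - <<'E'
from g import *
x,R=grasp([547.4,-57.6],-2.4);go(x+[0,0,100],R)
E
```

```text
clock: 43.7
tcp_pos: [490.5, 17.6, 300.2]
orientation: [[-0.978, 0.046, -0.204], [0.046, 0.999, 0.007], [0.204, -0.003, -0.979]]
ft_force: [-0.6, -0.4, -0.3]
gripper_width: 35.0
slide [-15.3 -72.3 187.7] rot [-0.002  0.004 -0.005]  rows>= 4.0
```

```bash
python3 -m inch '[{"slide":[-4,-18,47],"rot":[0,0,0],"claw":0.4},{"slide":[-4,-18,47],"rot":[0,0,0],"claw":0.4},{"slide":[-4,-18,47],"rot":[0,0,0],"claw":0.4},{"slide":[-4,-18,47],"rot":[0,0,-0.005],"claw":0.4},{"slide":[0,0,0],"rot":[0,0,0],"claw":0.4},{"slide":[0,0,0],"rot":[0,0,0],"claw":0.4}]'
python3 - <<'E'
from g import *
st();cam("wrist","w18");t=cam("top","t7")
E
```

```text
clock: 44.45
tcp_pos: [465.9, -49.5, 114.3]
orientation: [[-0.979, 0.035, -0.201], [0.034, 0.999, 0.008], [0.202, 0.001, -0.979]]
ft_force: [-0.9, 0.1, 1.6]
gripper_width: 35.3
t 44.45 tcp [465.9 -49.5 114.3] q [ 0.03  0.79 -0.03  1.97  0.03  0.59  1.52] F [-0.9  0.1  1.6] w 35.3
[[-0.979  0.035 -0.201]
 [ 0.034  0.999  0.008]
 [ 0.202  0.001 -0.979]]
```

```bash
cat >> g.py <<'E'
def hand(a,b,e,D=85,z=14):
    c=cam("wrist");A=onz(c,*a,12);B=onz(c,*b,12);E=onz(c,*e,6)
    d=(E-A)[:2];L=np.linalg.norm(d);d/=L;yaw=np.degrees(np.arctan2(d[1],d[0]))
    off=np.cross(d,(B-A)[:2]);eye=A[:2]+105*d
    print("start-eye",L.round(1),"(105) yaw",yaw.round(1),"eye",eye.round(1),"mid off",off.round(1))
    x,R=grasp(eye,yaw,D,z=z);go(x,R);return x,R
E
python3 -c "
from g import *
hand((314.5,237),(314.5,335),(316,380))"
```

```text
start-eye 107.0 (105) yaw -1.7 eye [548.6 -57.4] mid off -0.6
slide [-19.1  -5.1  99.2] rot [ 0.002  0.009 -0.006]  rows>= 2.0
```

```bash
python3 -m inch '[{"slide":[-6,-5,22],"rot":[0,0.009,-0.006],"claw":0.4},{"slide":[-6,0,28],"rot":[0,0,0],"claw":0.4},{"slide":[-4,0,25],"rot":[0,0,0],"claw":0.4},{"slide":[-2,0,18],"rot":[0,0,0],"claw":0.4},{"slide":[0,0,0],"rot":[0,0,0],"claw":0.4},{"slide":[0,0,0],"rot":[0,0,0],"claw":0.4}]'
python3 - <<'E'
from g import *
x,R=grasp([548.6,-57.4],-1.7,z=14);go(x,R);cam("wrist","w19")
E
```

```text
clock: 45.35
tcp_pos: [463.6, -55.7, 19.8]
orientation: [[-0.977, 0.03, -0.21], [0.029, 1.0, 0.008], [0.21, 0.001, -0.978]]
ft_force: [-0.2, -0.6, 0.1]
gripper_width: 35.2
slide [-2.6  0.8  5.4] rot [ 0.002 -0.002 -0.   ]  rows>= 1.0
```

```bash
python3 -m inch '[{"slide":[-2.5,0.5,5.3],"rot":[0,0,0],"claw":0.4},{"slide":[0,0,0],"rot":[0,0,0],"claw":0.4},{"slide":[0,0,0],"rot":[0,0,0],"claw":0},{"slide":[0,0,0],"rot":[0,0,0],"claw":0},{"slide":[0,0,0],"rot":[0,0,0],"claw":0},{"slide":[0,0,0],"rot":[0,0,0],"claw":0}]'
python3 - <<'E'
from g import *
o=r.get_obs();C=o["orientation"];print("eyeT",(C.T@(np.array([548.6,-57.4,6])-o["tcp_pos"])).round(1))
go([510,-50,290])
E
```

```text
clock: 46.15
tcp_pos: [463.8, -55.5, 13.1]
orientation: [[-0.977, 0.031, -0.212], [0.03, 1.0, 0.008], [0.212, 0.001, -0.977]]
ft_force: [-0.7, 0.2, 2.0]
gripper_width: 15.6
eyeT [-84.4   0.7 -11.1]
slide [  13.7    7.2 -280.4] rot [0. 0. 0.]  rows>= 5.0
```

```bash
python3 -m inch '[{"slide":[0,0,-20],"rot":[0,0,0],"claw":0},{"slide":[3,2,-52],"rot":[0,0,0],"claw":0},{"slide":[3,2,-52],"rot":[0,0,0],"claw":0},{"slide":[3,2,-52],"rot":[0,0,0],"claw":0},{"slide":[3,2,-52],"rot":[0,0,0],"claw":0},{"slide":[2,0,-52],"rot":[0,0,0],"claw":0},{"slide":[0,0,0],"rot":[0,0,0],"claw":0}]'
python3 t3.py "[510,-50,290]" 2 0.4 "[-84.4,.5,-11]" 50 12;python3 t3.py "[510,-50,290]" 2 0.6 "[-84.4,.5,-11]" 50 12; python3 -c "
from h import *
cam('wrist','w20')"
```

```text
clock: 47.02
tcp_pos: [512.3, -49.3, 292.9]
orientation: [[-0.979, 0.031, -0.203], [0.03, 1.0, 0.008], [0.203, 0.001, -0.979]]
ft_force: [-0.6, 0.1, -0.6]
gripper_width: 15.8
lift      [510 -50 290] err 0.0 0.0 q [ 0.03  0.58 -0.03  1.68  0.01  1.09  1.54] v 0.01 mar 0.88
tilt      [510 -50 290] err 0.0 0.0 q [-0.28  0.61  0.13  1.72  0.31  1.11  1.24] v 0.35 mar 0.84
pitch rv [-0.026 -0.844  0.23 ]
pitch0    [510 -50 290] err 0.0 0.0 q [-0.32  0.54  0.16  1.86  0.38  0.89  1.13] v 0.14 mar 0.7
pitch1    [510 -50 290] err 0.0 0.0 q [-0.4   0.48  0.24  2.01  0.5   0.66  0.97] v 0.15 mar 0.55
pitch2    [510 -50 290] err 0.0 0.0 q [-0.55  0.46  0.42  2.17  0.7   0.39  0.72] v 0.18 mar 0.35
pitch3    [510 -50 290] err 0.0 0.0 q [-0.7   0.49  0.63  2.33  1.68  0.17 -0.31] v 2.58 mar 0.13
pitch4    [510 -50 290] err 0.0 0.0 q [-0.43  0.46  0.17  2.47  2.19  0.56 -0.91] v 0.57 mar 0.09
untilt    [510 -50 290] err 0.0 0.0 q [ 0.33  0.4  -0.37  2.43  2.93  0.34 -1.23] v 0.67 mar 0.13
pre0      [516. -41. 222.] err 0.0 0.0 q [ 0.27  0.6  -0.36  2.51  2.92  0.61 -1.22] v 0.25 mar 0.05
pre      
[... 610 characters left out ...]
 0.55
pitch2    [510 -50 290] err 0.0 0.0 q [-0.69  0.55  0.48  2.15  0.88  0.53  0.44] v 0.22 mar 0.41
pitch3    [510 -50 290] err 0.0 0.0 q [-0.89  0.63  0.78  2.3   1.38  0.26 -0.14] v 0.58 mar 0.22
pitch4    [510 -50 290] err 0.0 0.0 q [-0.76  0.59  0.49  2.44  1.97  0.55 -0.87] v 0.71 mar 0.12
untilt    [510 -50 290] err 0.0 0.0 q [ 0.28  0.4  -0.3   2.43  3.03  0.34 -1.33] v 1.03 mar 0.13
pre0      [516. -41. 222.] err 0.0 0.0 q [ 0.21  0.59 -0.28  2.51  3.    0.61 -1.31] v 0.25 mar 0.05
pre       [539. -39. 202.] err 0.0 0.0 q [ 0.2   0.65 -0.27  2.47  2.99  0.63 -1.3 ] v 0.09 mar 0.09
ins       [581. -36. 167.] err 0.0 0.0 q [ 0.18  0.75 -0.25  2.37  2.99  0.63 -1.28] v 0.08 mar 0.19
```

```bash
python3 -m inch '[{"slide":[0,0,0],"rot":[0.15,0,0],"claw":0},{"slide":[0,0,0],"rot":[0.15,0,0],"claw":0},{"slide":[0,0,0],"rot":[0.15,0,0],"claw":0},{"slide":[0,0,0],"rot":[0.15,0,0],"claw":0},{"slide":[0,0,0],"rot":[-0.003,-0.078,0.039],"claw":0},{"slide":[0,0,0],"rot":[-0.003,-0.078,0.039],"claw":0},{"slide":[0,0,0],"rot":[-0.003,-0.078,0.039],"claw":0},{"slide":[0,0,0],"rot":[-0.003,-0.078,0.039],"claw":0},{"slide":[0,0,0],"rot":[-0.002,-0.04,0.02],"claw":0},{"slide":[0,0,0],"rot":[-0.002,-0.04,0.02],"claw":0}]' >/dev/null
python3 -m inch '[{"slide":[0,0,0],"rot":[-0.001,-0.026,0.013],"claw":0},{"slide":[0,0,0],"rot":[-0.001,-0.026,0.013],"claw":0},{"slide":[0,0,0],"rot":[-0.001,-0.026,0.013],"claw":0},{"slide":[0,0,0],"rot":[-0.001,-0.026,0.013],"claw":0},{"slide":[0,0,0],"rot":[-0.001,-0.026,0.013],"claw":0},{"slide":[0,0,0],"rot":[-0.001,-0.026,0.013],"claw":0},{"slide":[0,0,0],"rot":[-0.001,-0.026,0.013],"claw":0},{"slide":[0,0,0],"rot":[-0.001,-0.026,0.013],"claw":0},{"slide":[0,0,0],"rot":[-0.001,-0.026,0.013],"claw":0},{"slide":[0,0,0],"rot":[-0.001,-0.026,0.013],"claw":0}]'
python3 - <<'E'
from g import *
st();o=r.get_obs();Rh=orient(np.radians(38),1)
print(Ro.from_matrix(o["orientation"].T@(Ro.from_matrix(Rh)*Ro.from_rotvec([.6,0,0])).as_matrix()).as_rotvec().round(3))
E
```

```text
clock: 49.58
tcp_pos: [507.9, -49.1, 288.1]
orientation: [[-0.873, 0.216, 0.437], [-0.054, 0.848, -0.527], [-0.485, -0.484, -0.729]]
ft_force: [0.1, -0.5, -0.3]
gripper_width: 15.4
t 49.575 tcp [507.9 -49.1 288.1] q [-0.93  0.66  0.85  2.32  1.54  0.2  -0.31] F [ 0.1 -0.5 -0.3] w 15.4
[[-0.873  0.216  0.437]
 [-0.054  0.848 -0.527]
 [-0.485 -0.484 -0.729]]
[ 0.001 -0.141  0.072]
```

```bash
python3 -m inch '[{"slide":[0,0,0],"rot":[0,-0.028,0.014],"claw":0},{"slide":[0,0,0],"rot":[0,-0.028,0.014],"claw":0},{"slide":[0,0,0],"rot":[0,-0.028,0.014],"claw":0},{"slide":[0,0,0],"rot":[0,-0.028,0.014],"claw":0},{"slide":[0,0,0],"rot":[0,-0.028,0.014],"claw":0}]' >/dev/null
python3 -m inch '[{"slide":[0,0,0],"rot":[-0.06,0,0],"claw":0},{"slide":[0,0,0],"rot":[-0.06,0,0],"claw":0},{"slide":[0,0,0],"rot":[-0.06,0,0],"claw":0},{"slide":[0,0,0],"rot":[-0.06,0,0],"claw":0},{"slide":[0,0,0],"rot":[-0.06,0,0],"claw":0},{"slide":[0,0,0],"rot":[-0.06,0,0],"claw":0},{"slide":[0,0,0],"rot":[-0.06,0,0],"claw":0},{"slide":[0,0,0],"rot":[-0.06,0,0],"claw":0},{"slide":[0,0,0],"rot":[-0.06,0,0],"claw":0},{"slide":[0,0,0],"rot":[-0.06,0,0],"claw":0}]'
python3 - <<'E'
from g import *
st();o=r.get_obs();Rh=orient(np.radians(38),1)
print(Ro.from_matrix(o["orientation"].T@Rh).as_rotvec().round(3))
t=tips[2];eT=np.array([-84.4,.5,-11]);eyego(eT,[("far",t+axis*40),("near",t+axis*10),("in",t-axis*33)])
s=cam("scene");tt=cam("top");E=o["tcp_pos"]+o["orientation"]@eT;a=proj(s,E);b=proj(tt,E);print(a,b)
def crop(c,p,w,f,n):
    x,y=int(p[0])-w,int(p[1])-w;cv2.imwrite(f"pics/{n}.png",cv2.resize(c["color"][y:y+2*w,x:x+2*w],None,fx=f,fy=f,interpolation=cv2.INTER_CUBIC));print(n,"target at",((p[0]-x)*f,(p[1]-y)*f))
crop(s,a,50,5,"s7");crop(tt,b,50,5,"t8")
E
```

```text
clock: 51.45
tcp_pos: [507.4, -49.0, 287.5]
orientation: [[-0.788, -0.088, 0.61], [-0.068, 0.996, 0.056], [-0.612, 0.003, -0.791]]
ft_force: [-0.2, 0.0, -0.6]
gripper_width: 15.6
t 51.45 tcp [507.4 -49.  287.5] q [ 0.25  0.4  -0.26  2.44  3.08  0.34 -1.38] F [-0.2  0.  -0.6] w 15.6
[[-0.788 -0.088  0.61 ]
 [-0.068  0.996  0.056]
 [-0.612  0.003 -0.791]]
[ 0.004 -0.004  0.001]
eye now [567.2 -43.4 347.9]
far [587.2 -34.7 272.7] slide [29.7  6.7 72.1]
near [610.1 -32.7 253.4] slide [-6.4 -0.1 29.3]
in [642.9 -30.  225.8] slide [-9.1 -0.2 42. ]
[343.81500545 200.86473856] [325.06936377 191.48334109]
s7 target at (np.float64(254.0750272480784), np.float64(254.3236927903837))
t8 target at (np.float64(250.34681887013335), np.float64(252.4167054410026))
```

```bash
cat >> g.py <<'E'
def crop(c,p,w,f,n):
    x,y=int(p[0])-w,int(p[1])-w;cv2.imwrite(f"pics/{n}.png",cv2.resize(c["color"][y:y+2*w,x:x+2*w],None,fx=f,fy=f,interpolation=cv2.INTER_CUBIC));print(n,"target at",((p[0]-x)*f,(p[1]-y)*f))
E
python3 - <<'E'
from g import *
o=r.get_obs();eT=np.array([-84.4,.5,-11]);C=o["orientation"]
s=cam("scene");tt=cam("top");E=o["tcp_pos"]+C@eT;a=proj(s,E);b=proj(tt,E)
crop(s,a,22,12,"s8");crop(tt,b,22,12,"t9")
print(o["tcp_pos"])
E
```

```text
s8 target at (np.float64(267.16610336567123), np.float64(268.9078727993782))
t9 target at (np.float64(265.2471688574226), np.float64(268.1740902699844))
[507.75292407 -51.61009843 287.72560687]
```

Run:
```python
from g import *
t=tips[2];eT=np.array([-84.4,.5,-11]);eyego(eT,[("far",t+axis*40)])
```

```text
eye now [568.  -44.2 348.8]
far [587.2 -34.7 272.7] slide [31.1  7.8 72.2]
```

```bash
python3 -m inch '[{"slide":[6.2,1.5,14.5],"rot":[0,0,0],"claw":0},{"slide":[6.2,1.5,14.5],"rot":[0,0,0],"claw":0},{"slide":[6.2,1.5,14.5],"rot":[0,0,0],"claw":0},{"slide":[6.2,1.5,14.5],"rot":[0,0,0],"claw":0},{"slide":[6.2,1.5,14.5],"rot":[0,0,0],"claw":0},{"slide":[0,0,0],"rot":[0,0,0],"claw":0},{"slide":[0,0,0],"rot":[0,0,0],"claw":0},{"slide":[0,0,0],"rot":[0,0,0],"claw":0}]'
python3 - <<'E'
from g import *
t=tips[2];eT=np.array([-84.4,.5,-11])
tt=cam("top")
for i in range(3):
    s=cam("scene");o=r.get_obs();E=o["tcp_pos"]+o["orientation"]@eT;print(o["tcp_pos"].round(1))
eyego(eT,[("near",t+axis*10),("in",t-axis*33)])
crop(s,proj(s,E),22,12,"s9");crop(tt,proj(tt,E),22,12,"t10");print(proj(tt,E))
E
```

```text
clock: 52.65
tcp_pos: [529.4, -39.8, 214.1]
orientation: [[-0.783, -0.087, 0.615], [-0.068, 0.996, 0.054], [-0.618, -0.0, -0.786]]
ft_force: [0.2, -0.5, -1.7]
gripper_width: 15.5
[529.4 -40.  214.1]
[529.4 -40.1 214. ]
[529.4 -40.1 213.9]
eye now [588.8 -34.5 274.7]
near [610.1 -32.7 253.4] slide [-3.7 -0.1 30. ]
in [642.9 -30.  225.8] slide [-8.8 -0.1 42.1]
s9 target at (np.float64(265.00934135795364), np.float64(271.1408362290347))
t10 target at (np.float64(274.5837373283857), np.float64(274.69630799881065))
[320.88197811 189.891359  ]
```

```bash
python3 -m inch '[{"slide":[-1.2,-0.2,15],"rot":[0,0,0],"claw":0},{"slide":[-1.2,0,15],"rot":[0,0,0],"claw":0},{"slide":[-2,0,9.3],"rot":[0,0,0],"claw":0},{"slide":[-2,0,9.3],"rot":[0,0,0],"claw":0},{"slide":[0,0,0],"rot":[0,0,0],"claw":0}]'
python3 - <<'E'
from g import *
t=tips[2];eT=np.array([-86,.5,-11]);eyego(eT,[("in",t-axis*33)])
o=r.get_obs();E=o["tcp_pos"]+o["orientation"]@eT
s=cam("scene");tt=cam("top");crop(s,proj(s,E),22,12,"s10");crop(tt,proj(tt,E),22,12,"t11")
E
```

```text
clock: 53.48
tcp_pos: [564.8, -36.9, 178.7]
orientation: [[-0.784, -0.087, 0.615], [-0.068, 0.996, 0.054], [-0.617, 0.001, -0.787]]
ft_force: [0.7, 0.1, -1.0]
gripper_width: 15.1
eye now [625.4 -31.2 240.4]
in [642.9 -30.  225.8] slide [-4.8 -0.3 22.3]
s10 target at (np.float64(266.82791561675845), np.float64(271.15889404753125))
t11 target at (np.float64(265.540172000608), np.float64(271.599040356032))
```

Peg is through the loop in both views, no force. Push in and release.

```bash
python3 -m inch '[{"slide":[-2.4,0,11],"rot":[0,0,0],"claw":0},{"slide":[-2.4,0,11],"rot":[0,0,0],"claw":0},{"slide":[0,0,0],"rot":[0,0,0],"claw":0},{"slide":[0,0,0],"rot":[0,0,0],"claw":0.4},{"slide":[0,0,0],"rot":[0,0,0],"claw":0.4},{"slide":[0,0,0],"rot":[0,0,0],"claw":0.4},{"slide":[0,0,0],"rot":[0,0,0],"claw":0.4},{"slide":[0,0,-25],"rot":[0,0,0],"claw":0.4},{"slide":[0,0,-35],"rot":[0,0,0],"claw":0.4},{"slide":[10,0,-40],"rot":[0,0,0],"claw":0.4}]'
python3 - <<'E'
from g import *
st();s=cam("scene","s11");cam("wrist","w21");cv2.imwrite("pics/s11a.png",cv2.resize(s["color"][170:330,290:450],None,fx=3.7,fy=3.7,interpolation=cv2.INTER_CUBIC))
E
python3 t4.py spoon "[490,-80,300]" 0.4 20;python3 t4.py paddle "[490,80,300]" 0.4 20
```

```text
clock: 54.82
tcp_pos: [512.3, -41.6, 238.3]
orientation: [[-0.783, -0.087, 0.616], [-0.068, 0.996, 0.054], [-0.618, 0.0, -0.786]]
ft_force: [0.5, -0.7, 0.8]
gripper_width: 35.4
t 54.825 tcp [512.3 -41.6 238.3] q [ 0.19  0.54 -0.24  2.51  3.05  0.56 -1.36] F [ 0.5 -0.7  0.8] w 35.4
[[-0.783 -0.087  0.616]
 [-0.068  0.996  0.054]
 [-0.618  0.    -0.786]]
now [510. -42. 238.] [ 0.2   0.54 -0.24  2.51  3.05  0.56 -1.36]
mid       [490 -80 300] err 0.0 0.0 q [-0.42  0.42  0.27  2.52  2.37  0.53 -1.01] v 0.58 mar 0.04
unpitch   [490 -80 300] err 0.0 0.0 q [-0.19  0.56  0.04  1.79  0.4   1.08  1.26] v 2.48 mar 0.77
untilt    [490 -80 300] err 0.0 0.0 q [ 0.12  0.55 -0.11  1.71  0.08  1.09  1.59] v 0.28 mar 0.85
hover     [ 466. -175.  103.] err 0.0 0.0 q [ 0.27  0.83 -0.07  1.89  0.18  0.63  1.68] v 0.37 mar 0.59
grasp     [ 466. -175.   13.] err 0.0 0.0 q [ 0.26  0.99 -0.04  1.9   0.2   0.46  1.65] v 0.24 mar 0.42
now [510. -42. 238.] [ 0.2   0.54 -0.24  2.51  3.05  0.56 -1.36]
mid       [490  80 300] err 0.0 0.0 q [-0.96  0.48  0.42  2.39  1.68  0.49 -0.7 ] v 1.25 mar 0.17
unpitch   [490  80 300] err 0.0 0.0 q [-0.42  0.61 -0.02  1.67  0.3   1.24  1.01] v 0.7 mar 0.85
untilt    [490  80 300] err 0.0 0.0 q [-0.13  0.55 -0.15  1.71  0.03  1.09  1.28] v 0.28 mar 0.85
hover     [493. 154. 103.] err 0.0 0.0 q [-0.27  0.85 -0.14  1.83  0.05  0.67  1.15] v 0.34 mar 0.63
grasp     [493. 154.  13.] err 0.0 0.0 q [-0.28  1.   -0.12  1.83  0.06  0.51  1.15] v 0.23 mar 0.47
```

```bash
python3 t4.py spoon "[490,-80,310]" 0.6 20
python3 - <<'E'
from g import *
go([490,-80,310])
C=r.get_obs()["orientation"];Rc=Ro.from_matrix(C)*Ro.from_rotvec([.6,0,0]);Rg=Ro.from_matrix(orient(np.radians(-12),1,np.radians(2.2)))
print((Rc.inv()*Rg*Ro.from_rotvec([.6,0,0])).as_rotvec().round(3))
E
```

```text
now [510. -42. 238.] [ 0.2   0.54 -0.24  2.51  3.05  0.56 -1.36]
mid       [490 -80 310] err 0.0 0.0 q [-0.69  0.51  0.46  2.49  2.01  0.58 -0.84] v 0.85 mar 0.07
unpitch   [490 -80 310] err 0.0 0.0 q [-0.41  0.6   0.24  1.82  0.49  1.09  1.17] v 0.85 mar 0.74
untilt    [490 -80 310] err 0.0 0.0 q [0.05 0.54 0.02 1.7  0.01 1.11 1.66] v 0.42 mar 0.86
hover     [ 466. -175.  103.] err 0.0 0.0 q [0.22 0.83 0.02 1.89 0.07 0.62 1.78] v 0.39 mar 0.58
grasp     [ 466. -175.   13.] err 0.0 0.0 q [0.22 0.99 0.03 1.9  0.08 0.45 1.77] v 0.24 mar 0.41
slide [-26.4 -36.1 -69.8] rot [0. 0. 0.]  rows>= 2.0
[ 0.011  0.748 -0.453]
```

```bash
python3 -m inch '[{"slide":[-13,-18,-35],"rot":[0,0,0],"claw":0.4},{"slide":[-13,-18,-35],"rot":[0,0,0],"claw":0.4},{"slide":[0,0,0],"rot":[0.1,0,0],"claw":0.4},{"slide":[0,0,0],"rot":[0.1,0,0],"claw":0.4},{"slide":[0,0,0],"rot":[0.1,0,0],"claw":0.4},{"slide":[0,0,0],"rot":[0.1,0,0],"claw":0.4},{"slide":[0,0,0],"rot":[0.1,0,0],"claw":0.4},{"slide":[0,0,0],"rot":[0.1,0,0],"claw":0.4},{"slide":[0,0,0],"rot":[0,0.037,-0.022],"claw":0.4},{"slide":[0,0,0],"rot":[0,0.037,-0.022],"claw":0.4}]' >/dev/null
python3 -m inch '[{"slide":[0,0,0],"rot":[0,0.037,-0.022],"claw":0.4},{"slide":[0,0,0],"rot":[0,0.037,-0.022],"claw":0.4},{"slide":[0,0,0],"rot":[0,0.037,-0.022],"claw":0.4},{"slide":[0,0,0],"rot":[0,0.037,-0.022],"claw":0.4},{"slide":[0,0,0],"rot":[0,0.037,-0.022],"claw":0.4},{"slide":[0,0,0],"rot":[0,0.037,-0.022],"claw":0.4},{"slide":[0,0,0],"rot":[0,0.037,-0.022],"claw":0.4},{"slide":[0,0,0],"rot":[0,0.037,-0.022],"claw":0.4},{"slide":[0,0,0],"rot":[0.003,0.06,-0.038],"claw":0.4},{"slide":[0,0,0],"rot":[0.003,0.06,-0.038],"claw":0.4}]' >/dev/null
python3 -m inch '[{"slide":[0,0,0],"rot":[0.002,0.08,-0.05],"claw":0.4},{"slide":[0,0,0],"rot":[0.002,0.08,-0.05],"claw":0.4},{"slide":[0,0,0],"rot":[0.002,0.09,-0.053],"claw":0.4},{"slide":[0,0,0],"rot":[-0.12,0,0],"claw":0.4},{"slide":[0,0,0],"rot":[-0.12,0,0],"claw":0.4},{"slide":[0,0,0],"rot":[-0.12,0,0],"claw":0.4},{"slide":[0,0,0],"rot":[-0.12,0,0],"claw":0.4},{"slide":[0,0,0],"rot":[-0.12,0,0],"claw":0.4},{"slide":[0,0,0],"rot":[0,0,0],"claw":0.4}]'
python3 - <<'E'
from g import *
st();x,R=grasp([549.6,-172.2],2.2);go(x+[0,0,100],R)
E
```

```text
clock: 58.55
tcp_pos: [499.3, -83.4, 309.3]
orientation: [[-0.988, -0.068, -0.141], [-0.07, 0.998, 0.009], [0.14, 0.019, -0.99]]
ft_force: [-0.4, -0.0, -0.4]
gripper_width: 35.2
t 58.55 tcp [499.3 -83.4 309.3] q [ 0.06  0.52  0.02  1.73 -0.01  1.04  1.72] F [-0.4 -0.  -0.4] w 35.2
[[-0.988 -0.068 -0.141]
 [-0.07   0.998  0.009]
 [ 0.14   0.019 -0.99 ]]
slide [ 11.6 -93.3 197.7] rot [0.014 0.068 0.032]  rows>= 4.0
```

```bash
python3 -m inch '[{"slide":[3,-23,49],"rot":[0,0,0],"claw":0.4},{"slide":[3,-23,49],"rot":[0,0,0],"claw":0.4},{"slide":[3,-23,49],"rot":[0,0,0],"claw":0.4},{"slide":[3,-23,49],"rot":[0.014,0.068,0.032],"claw":0.4},{"slide":[0,0,0],"rot":[0,0,0],"claw":0.4},{"slide":[0,0,0],"rot":[0,0,0],"claw":0.4}]'
python3 - <<'E'
from g import *
cam("wrist","w22")
E
```

```text
clock: 59.3
tcp_pos: [467.8, -169.4, 116.6]
orientation: [[-0.978, -0.047, -0.205], [-0.047, 0.999, -0.008], [0.205, 0.002, -0.979]]
ft_force: [0.1, 1.0, 0.4]
gripper_width: 35.0
```

```bash
python3 -c "
from g import *
hand((312.5,239),(312.5,332),(313,382))"
```

```text
start-eye 108.2 (105) yaw 2.6 eye [ 551.9 -172.7] mid off -0.1
slide [-20.9  -6.6 101.5] rot [0.001 0.006 0.002]  rows>= 2.0
```

```bash
python3 -m inch '[{"slide":[-6,-6.5,22],"rot":[0,0.006,0],"claw":0.4},{"slide":[-6,0,28],"rot":[0,0,0],"claw":0.4},{"slide":[-5,0,25],"rot":[0,0,0],"claw":0.4},{"slide":[-4.5,0,18],"rot":[0,0,0],"claw":0.4},{"slide":[0,0,0],"rot":[0,0,0],"claw":0.4},{"slide":[0,0,0],"rot":[0,0,0],"claw":0.4}]'
python3 - <<'E'
from g import *
x,R=grasp([552.5,-172.7],2.6,z=14);go(x,R);cam("wrist","w23")
E
```

```text
clock: 60.15
tcp_pos: [468.9, -177.6, 21.1]
orientation: [[-0.976, -0.044, -0.211], [-0.043, 0.999, -0.008], [0.211, 0.001, -0.977]]
ft_force: [-0.7, -0.3, 0.6]
gripper_width: 35.3
slide [-1.7  1.1  6.9] rot [ 0.001 -0.003 -0.001]  rows>= 1.0
```

```bash
python3 -m inch '[{"slide":[-1.5,0.5,6.8],"rot":[0,0,0],"claw":0.4},{"slide":[0,0,0],"rot":[0,0,0],"claw":0.4},{"slide":[0,0,0],"rot":[0,0,0],"claw":0},{"slide":[0,0,0],"rot":[0,0,0],"claw":0},{"slide":[0,0,0],"rot":[0,0,0],"claw":0},{"slide":[0,0,0],"rot":[0,0,0],"claw":0}]'
python3 - <<'E'
from g import *
o=r.get_obs();C=o["orientation"];print("eyeT",(C.T@(np.array([552.5,-172.7,6])-o["tcp_pos"])).round(1))
go([510,-155,290])
E
```

```text
clock: 60.95
tcp_pos: [468.0, -177.0, 13.1]
orientation: [[-0.976, -0.044, -0.213], [-0.043, 0.999, -0.008], [0.213, 0.002, -0.977]]
ft_force: [-0.2, -0.4, 2.7]
gripper_width: 15.4
eyeT [-84.2   0.5 -11.1]
slide [  17.1   20.5 -279.7] rot [0. 0. 0.]  rows>= 5.0
```

```bash
python3 -m inch '[{"slide":[0,0,-20],"rot":[0,0,0],"claw":0},{"slide":[3.5,4,-52],"rot":[0,0,0],"claw":0},{"slide":[3.5,4,-52],"rot":[0,0,0],"claw":0},{"slide":[3.5,4,-52],"rot":[0,0,0],"claw":0},{"slide":[3.5,4,-52],"rot":[0,0,0],"claw":0},{"slide":[3,4,-52],"rot":[0,0,0],"claw":0},{"slide":[0,0,0],"rot":[0,0,0],"claw":0}]'
for tx in 0.6 0.8; do python3 t3.py "[510,-155,290]" 3 $tx "[-85.5,.3,-11]" 50 12; done; python3 -c "
from h import *
cam('wrist','w24')"
```

```text
clock: 61.82
tcp_pos: [512.8, -155.4, 293.5]
orientation: [[-0.978, -0.045, -0.204], [-0.044, 0.999, -0.009], [0.205, 0.0, -0.979]]
ft_force: [-0.4, 0.4, -1.1]
gripper_width: 15.7
lift      [ 510 -155  290] err 0.0 0.0 q [0.15 0.61 0.06 1.63 0.02 1.11 1.81] v 0.01 mar 0.85
tilt      [ 510 -155  290] err 0.0 0.0 q [-0.33  0.65  0.34  1.82  0.49  0.95  1.3 ] v 0.54 mar 0.74
pitch rv [-0.009 -0.74   0.458]
pitch0    [ 510 -155  290] err 0.0 0.0 q [-0.38  0.59  0.4   1.95  0.57  0.75  1.15] v 0.13 mar 0.61
pitch1    [ 510 -155  290] err 0.0 0.0 q [-0.47  0.57  0.52  2.08  0.7   0.52  0.94] v 0.15 mar 0.48
pitch2    [ 510 -155  290] err 0.0 0.0 q [-0.64  0.62  0.8   2.22  0.88  0.19  0.69] v 0.25 mar 0.15
pitch3    [ 510 -155  290] err 0.0 0.0 q [-0.48  0.54  0.5   2.35  1.94  0.38 -0.48] v 2.48 mar 0.21
pitch4    [ 510 -155  290] err 0.0 0.0 q [-0.31  0.54  0.23  2.48  2.24  0.68 -0.9 ] v 0.31 mar 0.08
untilt    [ 510 -155  290] err 0.0 0.0 q [ 0.75  0.46 -0.56  2.33  3.19  0.21 -1.21] v 1.0 mar 0.17
pre0      [ 524. -152.  221.] err 0.0 0.0 q [ 0.64  0.62 -0.45  2.39  3.15  0.44 -1.15] 
[... 666 characters left out ...]
0 -155  290] err 0.0 0.0 q [-0.77  0.76  0.89  2.23  1.1   0.27  0.34] v 0.24 mar 0.23
pitch3    [ 510 -155  290] err 0.0 0.0 q [-0.72  0.72  0.77  2.34  1.85  0.38 -0.55] v 1.55 mar 0.22
pitch4    [ 510 -155  290] err 0.0 0.0 q [-0.6   0.7   0.53  2.45  2.09  0.66 -0.95] v 0.28 mar 0.11
untilt    [ 510 -155  290] err 0.0 0.0 q [ 0.71  0.45 -0.49  2.33  3.33  0.22 -1.36] v 1.43 mar 0.18
pre0      [ 524. -152.  221.] err 0.0 0.0 q [ 0.58  0.61 -0.36  2.39  3.27  0.45 -1.28] v 0.22 mar 0.17
pre       [ 547. -150.  202.] err 0.0 0.0 q [ 0.54  0.67 -0.33  2.35  3.25  0.47 -1.26] v 0.08 mar 0.21
ins       [ 589. -146.  166.] err 0.0 0.0 q [ 0.47  0.76 -0.3   2.26  3.22  0.48 -1.25] v 0.07 mar 0.3
```

```bash
python3 -m inch '[{"slide":[0,0,0],"rot":[0.12,0,0],"claw":0},{"slide":[0,0,0],"rot":[0.12,0,0],"claw":0},{"slide":[0,0,0],"rot":[0.12,0,0],"claw":0},{"slide":[0,0,0],"rot":[0.12,0,0],"claw":0},{"slide":[0,0,0],"rot":[0.12,0,0],"claw":0},{"slide":[0,0,0],"rot":[-0.001,-0.059,0.037],"claw":0},{"slide":[0,0,0],"rot":[-0.001,-0.059,0.037],"claw":0},{"slide":[0,0,0],"rot":[-0.001,-0.059,0.037],"claw":0},{"slide":[0,0,0],"rot":[-0.001,-0.059,0.037],"claw":0},{"slide":[0,0,0],"rot":[-0.001,-0.059,0.037],"claw":0}]' >/dev/null
python3 -m inch '[{"slide":[0,0,0],"rot":[0,-0.021,0.013],"claw":0},{"slide":[0,0,0],"rot":[0,-0.021,0.013],"claw":0},{"slide":[0,0,0],"rot":[0,-0.021,0.013],"claw":0},{"slide":[0,0,0],"rot":[0,-0.021,0.013],"claw":0},{"slide":[0,0,0],"rot":[0,-0.021,0.013],"claw":0},{"slide":[0,0,0],"rot":[0,-0.016,0.01],"claw":0},{"slide":[0,0,0],"rot":[0,-0.016,0.01],"claw":0},{"slide":[0,0,0],"rot":[0,-0.016,0.01],"claw":0},{"slide":[0,0,0],"rot":[0,-0.016,0.01],"claw":0},{"slide":[0,0,0],"rot":[0,-0.016,0.01],"claw":0}]'
python3 - <<'E'
from g import *
st();o=r.get_obs();Rh=orient(np.radians(38),1)
print(Ro.from_matrix(o["orientation"].T@(Ro.from_matrix(Rh)*Ro.from_rotvec([.6,0,0])).as_matrix()).as_rotvec().round(3))
E
```

```text
clock: 64.38
tcp_pos: [510.2, -155.4, 289.9]
orientation: [[-0.937, 0.138, 0.321], [-0.062, 0.839, -0.541], [-0.344, -0.526, -0.778]]
ft_force: [0.0, 0.5, -0.5]
gripper_width: 15.5
t 64.375 tcp [ 510.2 -155.4  289.9] q [-0.67  0.64  0.88  2.25  0.93  0.11  0.61] F [ 0.   0.5 -0.5] w 15.5
[[-0.937  0.138  0.321]
 [-0.062  0.839 -0.541]
 [-0.344 -0.526 -0.778]]
[-0.004 -0.268  0.162]
```

```bash
python3 -m inch '[{"slide":[0,0,0],"rot":[0,-0.012,0.007],"claw":0},{"slide":[0,0,0],"rot":[0,-0.012,0.007],"claw":0},{"slide":[0,0,0],"rot":[0,-0.012,0.007],"claw":0},{"slide":[0,0,0],"rot":[0,-0.012,0.007],"claw":0},{"slide":[0,0,0],"rot":[0,-0.016,0.01],"claw":0},{"slide":[0,0,0],"rot":[0,-0.016,0.01],"claw":0},{"slide":[0,0,0],"rot":[0,-0.021,0.013],"claw":0},{"slide":[0,0,0],"rot":[0,-0.021,0.013],"claw":0},{"slide":[0,0,0],"rot":[0,-0.03,0.018],"claw":0},{"slide":[0,0,0],"rot":[0,-0.03,0.018],"claw":0}]'
python3 - <<'E'
from g import *
st();o=r.get_obs();Rh=orient(np.radians(38),1)
print(Ro.from_matrix(o["orientation"].T@(Ro.from_matrix(Rh)*Ro.from_rotvec([.6,0,0])).as_matrix()).as_rotvec().round(3))
E
```

```text
clock: 65.62
tcp_pos: [510.5, -155.2, 291.3]
orientation: [[-0.849, 0.234, 0.474], [-0.064, 0.845, -0.531], [-0.525, -0.481, -0.702]]
ft_force: [-0.1, 0.1, -1.0]
gripper_width: 15.6
t 65.625 tcp [ 510.5 -155.2  291.3] q [-0.42  0.53  0.4   2.39  2.06  0.48 -0.64] F [-0.1  0.1 -1. ] w 15.6
[[-0.849  0.234  0.474]
 [-0.064  0.845 -0.531]
 [-0.525 -0.481 -0.702]]
[-0.006 -0.096  0.056]
```

```bash
python3 -m inch '[{"slide":[0,0,0],"rot":[-0.002,-0.032,0.019],"claw":0},{"slide":[0,0,0],"rot":[-0.002,-0.032,0.019],"claw":0},{"slide":[0,0,0],"rot":[-0.002,-0.032,0.018],"claw":0},{"slide":[0,0,0],"rot":[-0.06,0,0],"claw":0},{"slide":[0,0,0],"rot":[-0.06,0,0],"claw":0},{"slide":[0,0,0],"rot":[-0.06,0,0],"claw":0},{"slide":[0,0,0],"rot":[-0.06,0,0],"claw":0},{"slide":[0,0,0],"rot":[-0.06,0,0],"claw":0},{"slide":[0,0,0],"rot":[-0.06,0,0],"claw":0},{"slide":[0,0,0],"rot":[-0.06,0,0],"claw":0}]'
python3 -m inch '[{"slide":[0,0,0],"rot":[-0.05,0,0],"claw":0},{"slide":[0,0,0],"rot":[-0.05,0,0],"claw":0},{"slide":[0,0,0],"rot":[-0.04,0,0],"claw":0},{"slide":[0,0,0],"rot":[-0.04,0,0],"claw":0},{"slide":[0,0,0],"rot":[0,0,0],"claw":0},{"slide":[0,0,0],"rot":[0,0,0],"claw":0}]'
python3 - <<'E'
from g import *
st();o=r.get_obs();Rh=orient(np.radians(38),1)
print(Ro.from_matrix(o["orientation"].T@Rh).as_rotvec().round(3))
t=tips[3];eT=np.array([-85.5,.3,-11]);eyego(eT,[("far",t+axis*40),("near",t+axis*10),("in",t-axis*33)])
E
```

```text
clock: 66.88
tcp_pos: [510.1, -155.5, 291.1]
orientation: [[-0.786, 0.025, 0.617], [-0.067, 0.99, -0.126], [-0.614, -0.14, -0.777]]
ft_force: [0.1, 0.1, -0.3]
gripper_width: 15.3
clock: 67.62
tcp_pos: [510.3, -155.3, 291.3]
orientation: [[-0.786, -0.084, 0.613], [-0.066, 0.996, 0.051], [-0.615, -0.0, -0.789]]
ft_force: [-1.5, -0.2, -1.4]
gripper_width: 15.7
t 67.625 tcp [ 510.3 -155.3  291.3] q [ 0.74  0.46 -0.54  2.33  3.22  0.2  -1.25] F [-1.5 -0.2 -1.4] w 15.7
[[-0.786 -0.084  0.613]
 [-0.066  0.996  0.051]
 [-0.615 -0.    -0.789]]
[-0.001 -0.001 -0.   ]
eye now [ 570.7 -149.9  352.6]
far [ 595.5 -145.4  272.7] slide [29.3  2.5 78.4]
near [ 618.4 -143.4  253.4] slide [-6.3  0.  29.3]
in [ 651.2 -140.7  225.8] slide [-9.   0.  42.1]
```

```bash
python3 -m inch '[{"slide":[6,0.5,15.7],"rot":[0,0,0],"claw":0},{"slide":[6,0.5,15.7],"rot":[0,0,0],"claw":0},{"slide":[6,0.5,15.7],"rot":[0,0,0],"claw":0},{"slide":[6,0.5,15.7],"rot":[0,0,0],"claw":0},{"slide":[5,0.5,15.7],"rot":[0,0,0],"claw":0},{"slide":[0,0,0],"rot":[0,0,0],"claw":0},{"slide":[0,0,0],"rot":[0,0,0],"claw":0},{"slide":[0,0,0],"rot":[0,0,0],"claw":0}]'
python3 - <<'E'
from g import *
t=tips[3];eT=np.array([-85.5,.3,-11])
s=cam("scene");tt=cam("top");o=r.get_obs();E=o["tcp_pos"]+o["orientation"]@eT
eyego(eT,[("near",t+axis*10),("in",t-axis*33)])
crop(s,proj(s,E),22,12,"s12");crop(tt,proj(tt,E),22,12,"t12");print("tip",proj(tt,t)-proj(tt,E),proj(s,t)-proj(s,E))
E
```

```text
clock: 68.62
tcp_pos: [535.8, -150.7, 212.8]
orientation: [[-0.785, -0.084, 0.614], [-0.067, 0.996, 0.051], [-0.616, -0.001, -0.788]]
ft_force: [-0.4, -0.2, 0.6]
gripper_width: 15.7
eye now [ 596.1 -145.4  274. ]
near [ 618.4 -143.4  253.4] slide [-4.9  0.1 30. ]
in [ 651.2 -140.7  225.8] slide [-8.9  0.  42.1]
s12 target at (np.float64(272.4827184729313), np.float64(269.5952747234835))
t12 target at (np.float64(266.12632272969677), np.float64(273.2910739469485))
tip [-2.12780494 -7.58183863] [11.66101718 13.5152184 ]
```

```bash
python3 -m inch '[{"slide":[-1.5,0.8,15],"rot":[0,0,0],"claw":0},{"slide":[-1.5,0,15],"rot":[0,0,0],"claw":0},{"slide":[-2,0,9.3],"rot":[0,0,0],"claw":0},{"slide":[-2,0,9.3],"rot":[0,0,0],"claw":0},{"slide":[0,0,0],"rot":[0,0,0],"claw":0}]'
python3 - <<'E'
from g import *
t=tips[3];eT=np.array([-86.5,.3,-11]);eyego(eT,[("in",t-axis*33)])
o=r.get_obs();E=o["tcp_pos"]+o["orientation"]@eT
s=cam("scene");tt=cam("top");crop(s,proj(s,E),22,12,"s13");crop(tt,proj(tt,E),22,12,"t13")
E
```

```text
clock: 69.35
tcp_pos: [571.5, -146.6, 177.5]
orientation: [[-0.785, -0.085, 0.613], [-0.067, 0.996, 0.052], [-0.616, 0.0, -0.788]]
ft_force: [-1.6, -0.4, -0.9]
gripper_width: 15.5
eye now [ 632.7 -141.1  239.4]
in [ 651.2 -140.7  225.8] slide [-6.2 -1.1 22.1]
s13 target at (np.float64(266.0574877257195), np.float64(266.4258350803332))
t13 target at (np.float64(266.0533111467819), np.float64(272.10585637523275))
```

Peg is inside the loop. Push in and release.

```bash
python3 -m inch '[{"slide":[-2.6,-0.3,11],"rot":[0,0,0],"claw":0},{"slide":[-2.6,-0.3,11],"rot":[0,0,0],"claw":0},{"slide":[0,0,0],"rot":[0,0,0],"claw":0},{"slide":[0,0,0],"rot":[0,0,0],"claw":0.4},{"slide":[0,0,0],"rot":[0,0,0],"claw":0.4},{"slide":[0,0,0],"rot":[0,0,0],"claw":0.4},{"slide":[0,0,0],"rot":[0,0,0],"claw":0.4},{"slide":[0,0,-25],"rot":[0,0,0],"claw":0.4},{"slide":[0,0,-35],"rot":[0,0,0],"claw":0.4},{"slide":[10,0,-40],"rot":[0,0,0],"claw":0.4}]'
python3 - <<'E'
from g import *
st();s=cam("scene","s14");cam("wrist","w25");cam("top","t14");cv2.imwrite("pics/s14a.png",cv2.resize(s["color"][170:330,290:450],None,fx=3.7,fy=3.7,interpolation=cv2.INTER_CUBIC))
E
for tx in 0.4 0.6; do python3 t4.py paddle "[490,40,310]" $tx 20; done
```

```text
clock: 70.7
tcp_pos: [519.5, -151.7, 237.6]
orientation: [[-0.784, -0.085, 0.615], [-0.067, 0.996, 0.052], [-0.617, -0.001, -0.787]]
ft_force: [0.6, -0.0, -0.1]
gripper_width: 35.2
t 70.7 tcp [ 519.5 -151.7  237.6] q [ 0.64  0.58 -0.44  2.38  3.19  0.39 -1.2 ] F [ 0.6 -0.  -0.1] w 35.2
[[-0.784 -0.085  0.615]
 [-0.067  0.996  0.052]
 [-0.617 -0.001 -0.787]]
now [ 520. -152.  237.] [ 0.64  0.58 -0.44  2.38  3.19  0.39 -1.2 ]
mid       [490  40 310] err 0.0 0.0 q [-0.68  0.41  0.13  2.42  1.7   0.61 -0.65] v 1.34 mar 0.14
unpitch   [490  40 310] err 0.0 0.0 q [-0.29  0.58 -0.13  1.69  0.37  1.25  1.01] v 0.58 mar 0.84
untilt    [490  40 310] err 0.0 0.0 q [ 0.01  0.54 -0.26  1.71  0.09  1.12  1.28] v 0.28 mar 0.85
hover     [493. 154. 103.] err 0.0 0.0 q [-0.22  0.85 -0.22  1.82  0.14  0.68  1.06] v 0.36 mar 0.64
grasp     [493. 154.  13.] err 0.0 0.0 q [-0.24  1.   -0.19  1.83  0.17  0.52  1.05] v 0.23 mar 0.48
now [ 520. -152.  237.] [ 0.64  0.58 -0.44  2.38  3.19  0.39 -1.2 ]
mid       [490  40 310] err 0.0 0.0 q [-0.79  0.5   0.14  2.34  1.43  0.79 -0.53] v 1.5 mar 0.22
unpitch   [490  40 310] err 0.0 0.0 q [-0.41  0.63 -0.08  1.69  0.49  1.33  0.9 ] v 0.41 mar 0.76
untilt    [490  40 310] err 0.0 0.0 q [ 0.    0.54 -0.26  1.71  0.09  1.12  1.28] v 0.41 mar 0.85
hover     [493. 154. 103.] err 0.0 0.0 q [-0.22  0.85 -0.22  1.82  0.13  0.68  1.07] v 0.36 mar 0.64
grasp     [493. 154.  13.] err 0.0 0.0 q [-0.24  1.   -0.19  1.83  0.17  0.52  1.05] v 0.23 mar 0.48
```

Run:
```python
from g import *
go([490,40,310])
C=r.get_obs()["orientation"];Rc=Ro.from_matrix(C)*Ro.from_rotvec([.4,0,0]);Rg=Ro.from_matrix(orient(np.radians(-12),1,np.radians(-.6)))
print((Rc.inv()*Rg*Ro.from_rotvec([.4,0,0])).as_rotvec().round(3))
```

```text
slide [-35.1 194.1 -64.9] rot [0. 0. 0.]  rows>= 4.0
[ 0.02   0.841 -0.253]
```

```bash
python3 -m inch '[{"slide":[-6,32.5,-11],"rot":[0,0,0],"claw":0.4},{"slide":[-6,32.5,-11],"rot":[0,0,0],"claw":0.4},{"slide":[-6,32.5,-11],"rot":[0,0,0],"claw":0.4},{"slide":[-6,32.5,-11],"rot":[0,0,0],"claw":0.4},{"slide":[-6,32.5,-11],"rot":[0,0,0],"claw":0.4},{"slide":[-6,32.5,-11],"rot":[0,0,0],"claw":0.4},{"slide":[0,0,0],"rot":[0.1,0,0],"claw":0.4},{"slide":[0,0,0],"rot":[0.1,0,0],"claw":0.4},{"slide":[0,0,0],"rot":[0.1,0,0],"claw":0.4},{"slide":[0,0,0],"rot":[0.1,0,0],"claw":0.4}]'
python3 -m inch '[{"slide":[0,0,0],"rot":[0.001,0.042,-0.013],"claw":0.4},{"slide":[0,0,0],"rot":[0.001,0.042,-0.013],"claw":0.4},{"slide":[0,0,0],"rot":[0.001,0.042,-0.013],"claw":0.4},{"slide":[0,0,0],"rot":[0.001,0.042,-0.013],"claw":0.4},{"slide":[0,0,0],"rot":[0.001,0.042,-0.013],"claw":0.4},{"slide":[0,0,0],"rot":[0.001,0.042,-0.013],"claw":0.4},{"slide":[0,0,0],"rot":[0.001,0.042,-0.013],"claw":0.4},{"slide":[0,0,0],"rot":[0.001,0.042,-0.013],"claw":0.4},{"slide":[0,0,0],"rot":[0.001,0.042,-0.013],"claw":0.4},{"slide":[0,0,0],"rot":[0.001,0.042,-0.013],"claw":0.4}]' >/dev/null
python3 -m inch '[{"slide":[0,0,0],"rot":[0.001,0.084,-0.025],"claw":0.4},{"slide":[0,0,0],"rot":[0.001,0.084,-0.025],"claw":0.4},{"slide":[0,0,0],"rot":[0.001,0.084,-0.025],"claw":0.4},{"slide":[0,0,0],"rot":[0.001,0.084,-0.025],"claw":0.4},{"slide":[0,0,0],"rot":[0.001,0.084,-0.025],"claw":0.4},{"slide":[0,0,0],"rot":[-0.1,0,0],"claw":0.4},{"slide":[0,0,0],"rot":[-0.1,0,0],"claw":0.4},{"slide":[0,0,0],"rot":[-0.1,0,0],"claw":0.4},{"slide":[0,0,0],"rot":[-0.1,0,0],"claw":0.4},{"slide":[0,0,0],"rot":[0,0,0],"claw":0.4}]'
python3 - <<'E'
from g import *
st();x,R=grasp([576.2,152.9],-.6);go(x+[0,0,100],R)
E
```

```text
clock: 72.1
tcp_pos: [491.6, 42.9, 310.6]
orientation: [[-0.785, 0.155, 0.6], [-0.069, 0.94, -0.333], [-0.616, -0.303, -0.727]]
ft_force: [-0.2, 0.3, -0.1]
gripper_width: 35.2
clock: 74.6
tcp_pos: [491.3, 39.7, 309.9]
orientation: [[-0.977, 0.004, -0.211], [0.002, 1.0, 0.012], [0.211, 0.011, -0.977]]
ft_force: [0.1, 1.1, 0.3]
gripper_width: 35.4
t 74.6 tcp [491.3  39.7 309.9] q [-0.09  0.53 -0.09  1.7  -0.    1.11  1.39] F [0.1 1.1 0.3] w 35.4
[[-0.977  0.004 -0.211]
 [ 0.002  1.     0.012]
 [ 0.211  0.011 -0.977]]
slide [-42.5 111.8 193. ] rot [ 0.01  -0.003  0.009]  rows>= 4.0
```

```bash
python3 -m inch '[{"slide":[-10,28,48],"rot":[0,0,0],"claw":0.4},{"slide":[-10,28,48],"rot":[0,0,0],"claw":0.4},{"slide":[-10,28,48],"rot":[0,0,0],"claw":0.4},{"slide":[-10,26,47],"rot":[0.01,-0.003,0.009],"claw":0.4},{"slide":[0,0,0],"rot":[0,0,0],"claw":0.4},{"slide":[0,0,0],"rot":[0,0,0],"claw":0.4}]'
python3 - <<'E'
from g import *
cam("wrist","w26")
E
```

```text
clock: 75.35
tcp_pos: [490.5, 153.9, 117.3]
orientation: [[-0.978, 0.006, -0.206], [0.006, 1.0, 0.001], [0.206, 0.0, -0.978]]
ft_force: [0.4, 0.0, 0.4]
gripper_width: 35.1
```

```bash
python3 -c "
from g import *
hand((323.5,247),(323,335),(323,384))"
```

```text
start-eye 104.6 (105) yaw -0.6 eye [579.9 153. ] mid off -0.1
slide [-26.2   0.7 101. ] rot [0.001 0.004 0.001]  rows>= 2.0
```

```bash
python3 -m inch '[{"slide":[-7,0.5,22],"rot":[0,0.004,0],"claw":0.4},{"slide":[-7,0,28],"rot":[0,0,0],"claw":0.4},{"slide":[-6,0,25],"rot":[0,0,0],"claw":0.4},{"slide":[-5.5,0,18],"rot":[0,0,0],"claw":0.4},{"slide":[0,0,0],"rot":[0,0,0],"claw":0.4},{"slide":[0,0,0],"rot":[0,0,0],"claw":0.4}]'
python3 - <<'E'
from g import *
x,R=grasp([579.7,153],-.6,z=14);go(x,R);cam("wrist","w27")
E
```

```text
clock: 76.2
tcp_pos: [496.2, 154.5, 21.3]
orientation: [[-0.978, 0.008, -0.21], [0.008, 1.0, 0.003], [0.21, 0.002, -0.978]]
ft_force: [0.6, 0.2, 0.1]
gripper_width: 35.3
slide [-1.5 -0.6  7.2] rot [ 0.001 -0.002  0.003]  rows>= 1.0
```

```bash
python3 -m inch '[{"slide":[-1.5,-0.3,6.8],"rot":[0,0,0],"claw":0.4},{"slide":[0,0,0],"rot":[0,0,0],"claw":0.4},{"slide":[0,0,0],"rot":[0,0,0],"claw":0},{"slide":[0,0,0],"rot":[0,0,0],"claw":0},{"slide":[0,0,0],"rot":[0,0,0],"claw":0},{"slide":[0,0,0],"rot":[0,0,0],"claw":0}]'
python3 - <<'E'
from g import *
o=r.get_obs();C=o["orientation"];print("eyeT",(C.T@(np.array([579.7,153,6])-o["tcp_pos"])).round(1))
go([505,160,290])
E
```

```text
clock: 77.0
tcp_pos: [495.5, 154.3, 13.5]
orientation: [[-0.977, 0.008, -0.211], [0.007, 1.0, 0.003], [0.211, 0.001, -0.977]]
ft_force: [0.2, -0.1, 1.1]
gripper_width: 15.6
eyeT [-83.9  -0.6 -10.5]
slide [  49.1    6.1 -272.3] rot [0. 0. 0.]  rows>= 5.0
```

```bash
python3 -m inch '[{"slide":[5,0,-20],"rot":[0,0,0],"claw":0},{"slide":[9,1,-50],"rot":[0,0,0],"claw":0},{"slide":[9,1,-50],"rot":[0,0,0],"claw":0},{"slide":[9,1,-50],"rot":[0,0,0],"claw":0},{"slide":[9,1,-51],"rot":[0,0,0],"claw":0},{"slide":[8,2,-51],"rot":[0,0,0],"claw":0},{"slide":[0,0,0],"rot":[0,0,0],"claw":0}]'
for tx in 0.3 0.4 0.6; do python3 t3.py "[505,160,290]" 0 $tx "[-85,-.3,-10.5]" 50 12; done; python3 -c "
from h import *
cam('wrist','w28')"
```

```text
clock: 77.88
tcp_pos: [507.0, 160.7, 294.6]
orientation: [[-0.979, 0.008, -0.202], [0.007, 1.0, 0.006], [0.202, 0.005, -0.979]]
ft_force: [-0.1, -0.1, -0.9]
gripper_width: 15.6
lift      [505 160 290] err 0.0 0.0 q [-0.29  0.6  -0.1   1.64 -0.03  1.09  1.2 ] v 0.01 mar 0.92
tilt      [505 160 290] err 0.0 0.0 q [-0.5   0.66  0.01  1.57  0.17  1.24  1.03] v 0.24 mar 0.85
pitch rv [-0.017 -0.855  0.166]
pitch0    [505 160 290] err 0.0 0.0 q [-0.56  0.58  0.05  1.71  0.25  1.04  0.92] v 0.13 mar 0.85
pitch1    [505 160 290] err 0.0 0.0 q [-0.65  0.52  0.11  1.86  0.36  0.83  0.77] v 0.13 mar 0.7
pitch2    [505 160 290] err 0.0 0.0 q [-0.79  0.49  0.23  2.    0.54  0.62  0.54] v 0.16 mar 0.56
pitch3    [505 160 290] err 0.0 0.0 q [-1.02  0.51  0.49  2.15  0.81  0.38  0.21] v 0.23 mar 0.34
pitch4    [505 160 290] err 0.0 0.0 q [-1.22  0.6   0.74  2.3   1.68  0.21 -0.74] v 1.38 mar 0.17
untilt    [505 160 290] err 0.0 0.0 q [-0.62  0.41  0.09  2.4   2.39  0.37 -1.24] v 0.53 mar 0.16
pre0      [496. 179. 222.] err 0.0 0.0 q [-0.57  0.59 -0.08  2.48  2.48  0.63 -1.44] v 0.24 mar 0.08
pre    
[... 1730 characters left out ...]
 0.79
pitch2    [505 160 290] err 0.0 0.0 q [-0.92  0.62  0.27  1.89  0.64  0.91  0.36] v 0.15 mar 0.67
pitch3    [505 160 290] err 0.0 0.0 q [-1.05  0.62  0.38  2.02  0.81  0.77  0.08] v 0.19 mar 0.54
pitch4    [505 160 290] err 0.0 0.0 q [-1.19  0.67  0.52  2.14  1.05  0.64 -0.27] v 0.24 mar 0.42
untilt    [505 160 290] err 0.0 0.0 q [-0.58  0.41  0.02  2.39  2.32  0.38 -1.18] v 0.98 mar 0.17
pre0      [496. 179. 222.] err 0.0 0.0 q [-0.54  0.59 -0.14  2.47  2.43  0.64 -1.39] v 0.24 mar 0.09
pre       [519. 181. 202.] err 0.0 0.0 q [-0.5   0.65 -0.14  2.43  2.47  0.66 -1.39] v 0.09 mar 0.13
ins       [561. 184. 167.] err 0.0 0.0 q [-0.45  0.75 -0.14  2.34  2.52  0.66 -1.38] v 0.08 mar 0.22
```

```bash
python3 -m inch '[{"slide":[0,0,0],"rot":[0.12,0,0],"claw":0},{"slide":[0,0,0],"rot":[0.12,0,0],"claw":0},{"slide":[0,0,0],"rot":[0.12,0,0],"claw":0},{"slide":[0,0,0],"rot":[0.12,0,0],"claw":0},{"slide":[0,0,0],"rot":[0.12,0,0],"claw":0},{"slide":[0,0,0],"rot":[-0.001,-0.064,0.034],"claw":0},{"slide":[0,0,0],"rot":[-0.001,-0.064,0.034],"claw":0},{"slide":[0,0,0],"rot":[-0.001,-0.064,0.034],"claw":0},{"slide":[0,0,0],"rot":[-0.001,-0.064,0.034],"claw":0},{"slide":[0,0,0],"rot":[-0.001,-0.064,0.034],"claw":0}]' >/dev/null
python3 -m inch '[{"slide":[0,0,0],"rot":[-0.001,-0.064,0.034],"claw":0},{"slide":[0,0,0],"rot":[-0.001,-0.064,0.034],"claw":0},{"slide":[0,0,0],"rot":[-0.001,-0.064,0.034],"claw":0},{"slide":[0,0,0],"rot":[-0.001,-0.064,0.034],"claw":0},{"slide":[0,0,0],"rot":[-0.002,-0.064,0.034],"claw":0},{"slide":[0,0,0],"rot":[-0.002,-0.064,0.034],"claw":0},{"slide":[0,0,0],"rot":[-0.002,-0.064,0.034],"claw":0},{"slide":[0,0,0],"rot":[0,0,0],"claw":0}]' >/dev/null
python3 -m inch '[{"slide":[0,0,0],"rot":[-0.06,0,0],"claw":0},{"slide":[0,0,0],"rot":[-0.06,0,0],"claw":0},{"slide":[0,0,0],"rot":[-0.06,0,0],"claw":0},{"slide":[0,0,0],"rot":[-0.06,0,0],"claw":0},{"slide":[0,0,0],"rot":[-0.06,0,0],"claw":0},{"slide":[0,0,0],"rot":[-0.06,0,0],"claw":0},{"slide":[0,0,0],"rot":[-0.06,0,0],"claw":0},{"slide":[0,0,0],"rot":[-0.06,0,0],"claw":0},{"slide":[0,0,0],"rot":[-0.06,0,0],"claw":0},{"slide":[0,0,0],"rot":[-0.06,0,0],"claw":0}]'
python3 -m inch '[{"slide":[0,0,0],"rot":[0,0,0],"claw":0},{"slide":[0,0,0],"rot":[0,0,0],"claw":0}]' >/dev/null
python3 - <<'E'
from g import *
st();o=r.get_obs();Rh=orient(np.radians(38),1)
print(Ro.from_matrix(o["orientation"].T@Rh).as_rotvec().round(3))
t=tips[0];eT=np.array([-85.5,-.2,-10.5]);eyego(eT,[("far",t+axis*40),("near",t+axis*10),("in",t-axis*33)])
E
```

```text
clock: 81.42
tcp_pos: [505.7, 159.2, 290.4]
orientation: [[-0.79, -0.089, 0.606], [-0.073, 0.996, 0.05], [-0.608, -0.004, -0.794]]
ft_force: [-0.4, -0.5, -0.9]
gripper_width: 15.1
t 81.675 tcp [505.5 159.7 289.9] q [-0.62  0.41  0.08  2.38  2.33  0.35 -1.18] F [ 0.5  1.  -1.4] w 15.6
[[-0.791 -0.087  0.605]
 [-0.073  0.996  0.048]
 [-0.607 -0.006 -0.794]]
[-0.003 -0.011  0.006]
eye now [566.8 165.2 350.1]
far [567.5 184.4 272.7] slide [45.1 19.5 62.8]
near [590.4 186.4 253.4] slide [-6.5  0.1 29.3]
in [623.2 189.1 225.8] slide [-9.4  0.1 42. ]
```

```bash
python3 -m inch '[{"slide":[9,4,12.6],"rot":[0,0,0],"claw":0},{"slide":[9,4,12.6],"rot":[0,0,0],"claw":0},{"slide":[9,4,12.6],"rot":[0,0,0],"claw":0},{"slide":[9,4,12.6],"rot":[0,0,0],"claw":0},{"slide":[9,3.5,12.6],"rot":[-0.003,-0.011,0.006],"claw":0},{"slide":[0,0,0],"rot":[0,0,0],"claw":0},{"slide":[0,0,0],"rot":[0,0,0],"claw":0},{"slide":[0,0,0],"rot":[0,0,0],"claw":0}]'
python3 - <<'E'
from g import *
t=tips[0];eT=np.array([-85.5,-.2,-10.5])
s=cam("scene");tt=cam("top");o=r.get_obs();E=o["tcp_pos"]+o["orientation"]@eT
eyego(eT,[("near",t+axis*10),("in",t-axis*33)])
crop(s,proj(s,E),22,12,"s15");crop(tt,proj(tt,E),22,12,"t15");print("tip",proj(tt,t)-proj(tt,E),proj(s,t)-proj(s,E))
E
```

```text
clock: 82.68
tcp_pos: [506.1, 179.2, 212.9]
orientation: [[-0.784, -0.085, 0.614], [-0.067, 0.996, 0.053], [-0.617, 0.001, -0.787]]
ft_force: [0.2, -0.4, -0.8]
gripper_width: 15.8
eye now [566.7 184.  273.8]
near [590.4 186.4 253.4] slide [-6.1  0.3 30.7]
in [623.2 189.1 225.8] slide [-8.9 -0.  42.1]
s15 target at (np.float64(273.4236938353297), np.float64(274.2646897961529))
t15 target at (np.float64(265.44657208925094), np.float64(272.6866750801221))
tip [-0.09483459 -8.30564473] [ 9.81660033 11.50859142]
```

```bash
python3 -m inch '[{"slide":[-2.5,1,15.5],"rot":[0,0,0],"claw":0},{"slide":[-2,0,15.5],"rot":[0,0,0],"claw":0},{"slide":[-2,0,9.3],"rot":[0,0,0],"claw":0},{"slide":[-2,0,9.3],"rot":[0,0,0],"claw":0},{"slide":[0,0,0],"rot":[0,0,0],"claw":0}]'
python3 - <<'E'
from g import *
t=tips[0];eT=np.array([-85.5,-.2,-10.5]);eyego(eT,[("in",t-axis*33)])
o=r.get_obs();E=o["tcp_pos"]+o["orientation"]@eT
s=cam("scene");tt=cam("top");crop(s,proj(s,E),22,12,"s16");crop(tt,proj(tt,E),22,12,"t16")
E
```

```text
clock: 83.4
tcp_pos: [543.3, 183.0, 177.7]
orientation: [[-0.786, -0.084, 0.613], [-0.066, 0.996, 0.052], [-0.615, 0.001, -0.788]]
ft_force: [-0.1, -0.1, 0.3]
gripper_width: 15.6
eye now [604.  188.  238.6]
in [623.2 189.1 225.8] slide [-7.3 -0.5 21.9]
s16 target at (np.float64(268.76188719858396), np.float64(269.8745531449117))
t16 target at (np.float64(275.9097882803974), np.float64(265.2798327179395))
```

```bash
python3 -m inch '[{"slide":[-3,-0.2,11],"rot":[0,0,0],"claw":0},{"slide":[-3,-0.2,11],"rot":[0,0,0],"claw":0},{"slide":[0,0,0],"rot":[0,0,0],"claw":0},{"slide":[0,0,0],"rot":[0,0,0],"claw":0}]'; ls pics | tail -50 | tr '\n' ' '; sed -n 1,60p h.py; cat g.py
```

```text
clock: 84.0
tcp_pos: [560.9, 184.3, 164.5]
orientation: [[-0.786, -0.085, 0.613], [-0.067, 0.996, 0.053], [-0.615, 0.001, -0.788]]
ft_force: [-0.7, 0.3, -1.0]
gripper_width: 15.5
t16.png t2a.png t3.png t4.png t4a.png t5a.png t6a.png t7.png t8.png t9.png top0.png top0a.png top0j.png w1.png w10.png w11.png w11a.png w11b.png w12.png w12a.png w13.png w14.png w15.png w16.png w17.png w18.png w19.png w2.png w20.png w21.png w22.png w23.png w24.png w25.png w26.png w27.png w28.png w2a.png w3.png w4.png w5.png w6.png w6a.png w6b.png w7.png w7a.png w7b.png w8.png w9.png wrist0.png import numpy as np,cv2
from scipy.spatial.transform import Rotation as Ro
from plant import r,camera
def cam(name,save=None):
    o=r.get_obs(); c=camera(name)
    if name=="wrist":
        T=np.eye(4);T[:3,:3]=o["orientation"];T[:3,3]=o["tcp_pos"]
        W=T@c["tool_from_camera"];c["xyz"]=W[:3,3];c["attitude"]=W[:3,:3]
    c["name"]=name
    if save: cv2.imwrite(f"pics/{save}.png",c["color"])
    return c
def ray(c,u,v):
    K=c["K"];a=(u-K[0,2])/K[0,0];b=(v-K[1,2])/K[1,1]
    if c["name"]=="wrist":
        t=np.hypo
[... 1935 characters left out ...]
array(eyeT);print("eye now",E.round(1))
    for n,T in targets:
        print(n,T.round(1),"slide",(C.T@(T-E)).round(1));E=T
def hand(a,b,e,D=85,z=14):
    c=cam("wrist");A=onz(c,*a,12);B=onz(c,*b,12);E=onz(c,*e,6)
    d=(E-A)[:2];L=np.linalg.norm(d);d/=L;yaw=np.degrees(np.arctan2(d[1],d[0]))
    off=np.cross(d,(B-A)[:2]);eye=A[:2]+105*d
    print("start-eye",L.round(1),"(105) yaw",yaw.round(1),"eye",eye.round(1),"mid off",off.round(1))
    x,R=grasp(eye,yaw,D,z=z);go(x,R);return x,R
def crop(c,p,w,f,n):
    x,y=int(p[0])-w,int(p[1])-w;cv2.imwrite(f"pics/{n}.png",cv2.resize(c["color"][y:y+2*w,x:x+2*w],None,fx=f,fy=f,interpolation=cv2.INTER_CUBIC));print(n,"target at",((p[0]-x)*f,(p[1]-y)*f))
```

```bash
python3 -m inch '[{"slide":[0,0,0],"rot":[0,0,0],"claw":0.4},{"slide":[0,0,0],"rot":[0,0,0],"claw":0.4},{"slide":[0,0,0],"rot":[0,0,0],"claw":0.4},{"slide":[0,0,0],"rot":[0,0,0],"claw":0.4},{"slide":[0,0,-25],"rot":[0,0,0],"claw":0.4},{"slide":[0,0,-35],"rot":[0,0,0],"claw":0.4},{"slide":[0,0,-40],"rot":[0,0,0],"claw":0.4},{"slide":[0,0,0],"rot":[0,0,0],"claw":0.4}]'
python3 - <<'E'
from h import *
st()
cam("wrist","w29");cam("scene","s17");cam("top","t17")
E
```

```text
clock: 85.0
tcp_pos: [498.9, 179.4, 245.3]
orientation: [[-0.784, -0.086, 0.615], [-0.067, 0.996, 0.055], [-0.617, 0.002, -0.787]]
ft_force: [0.5, 1.3, -0.7]
gripper_width: 35.3
t 85.0 tcp [498.9 179.4 245.3] q [-0.57  0.53 -0.07  2.44  2.41  0.55 -1.34] F [ 0.5  1.3 -0.7] w 35.3
[[-0.784 -0.086  0.615]
 [-0.067  0.996  0.055]
 [-0.617  0.002 -0.787]]
```

View pics/w29.png

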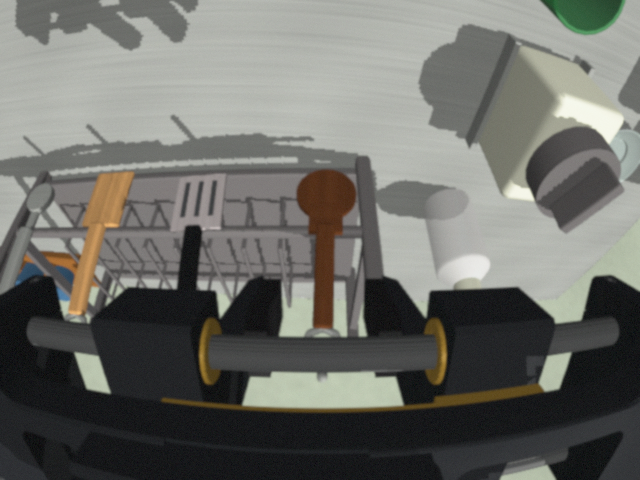

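View pics/s17.png

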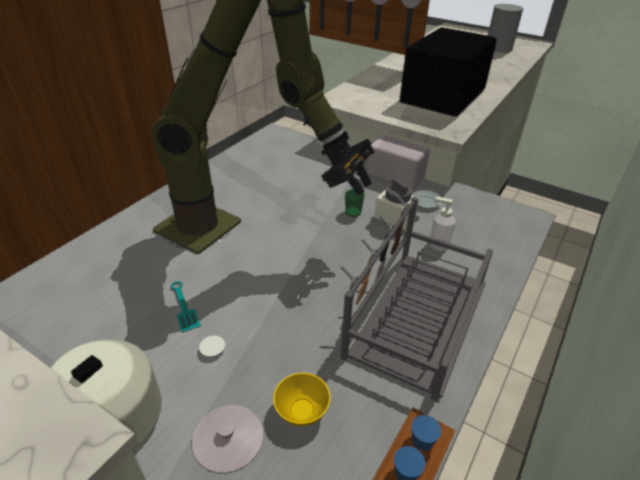

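View pics/t17.png

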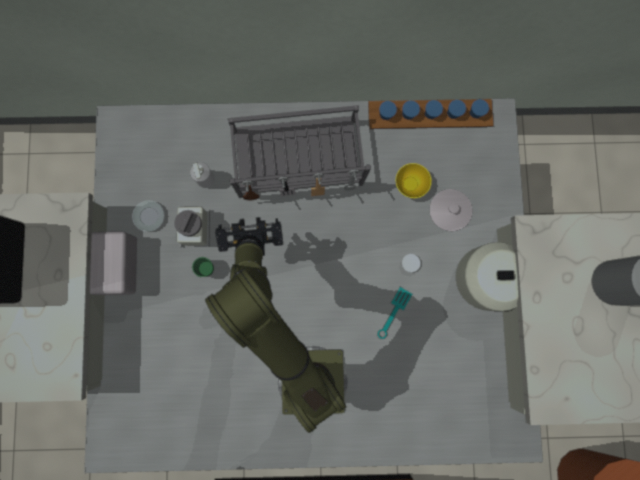

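The wrist view shows the paddle's dark blade at (326,195), with its loop at (322,335) on peg0. The turner (200,200), spatula (105,200) and spoon (40,195) hang beside it, and the lid sits on the canister (575,180). I'll back off a little more, let things settle and check in numbers.

```bash
python3 -m inch '[{"slide":[0,0,-30],"rot":[0,0,0],"claw":0.4},{"slide":[0,0,-30],"rot":[0,0,0],"claw":0.4},{"slide":[0,0,0],"rot":[0,0,0],"claw":0.4},{"slide":[0,0,0],"rot":[0,0,0],"claw":0.4},{"slide":[0,0,0],"rot":[0,0,0],"claw":0.4},{"slide":[0,0,0],"rot":[0,0,0],"claw":0.4},{"slide":[0,0,0],"rot":[0,0,0],"claw":0.4},{"slide":[0,0,0],"rot":[0,0,0],"claw":0.4}]'
python3 - <<'E'
from h import *
st()
c=cam("wrist");t=cam("top");s=cam("scene")
S=[(626,189,219),(636,80.5,219),(645.6,-29.7,219),(654,-140.4,219)]
for n,q in(("w",c),("t",t),("s",s)): print(n,[proj(q,p).round(0).tolist() for p in S])
im=c["color"].copy()
for p in S: cv2.circle(im,tuple(int(v) for v in proj(c,p)),3,(0,0,255),-1)
cv2.imwrite("pics/w30.png",im)
tt=t["color"][80:300,110:390];cv2.imwrite("pics/t18.png",cv2.resize(tt,None,fx=2.7,fy=2.7,interpolation=cv2.INTER_CUBIC))
ss=s["color"][160:370,320:520];cv2.imwrite("pics/s18.png",cv2.resize(ss,None,fx=2.8,fy=2.8,interpolation=cv2.INTER_CUBIC))
E
```

```text
clock: 86.15
tcp_pos: [463.0, 175.9, 290.6]
orientation: [[-0.785, -0.085, 0.613], [-0.067, 0.996, 0.053], [-0.615, 0.001, -0.788]]
ft_force: [0.8, 0.0, -0.3]
gripper_width: 35.4
t 86.15 tcp [463.  175.9 290.6] q [-0.7   0.38  0.04  2.47  2.25  0.44 -1.22] F [ 0.8  0.  -0.3] w 35.4
[[-0.785 -0.085  0.613]
 [-0.067  0.996  0.053]
 [-0.615  0.001 -0.788]]
w [[321.0, 316.0], [202.0, 313.0], [102.0, 307.0], [28.0, 298.0]]
t [[247.0, 184.0], [283.0, 180.0], [318.0, 176.0], [354.0, 173.0]]
s [[404.0, 207.0], [389.0, 228.0], [372.0, 253.0], [352.0, 281.0]]
```

View pics/w30.png

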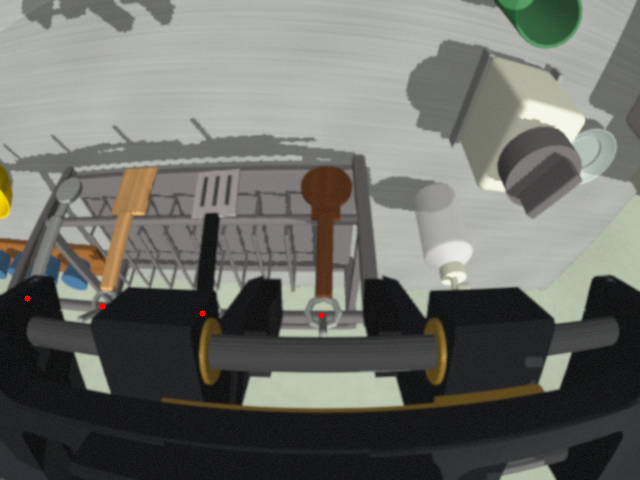

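View pics/t18.png

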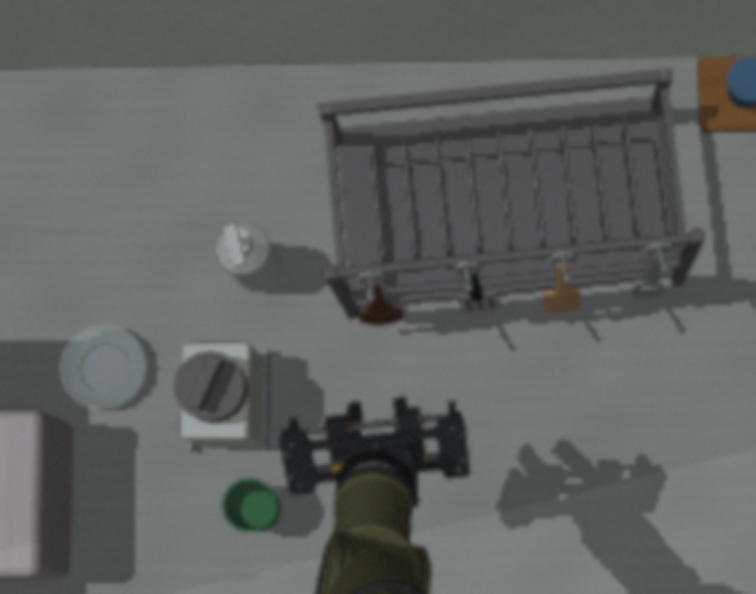

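View pics/s18.png

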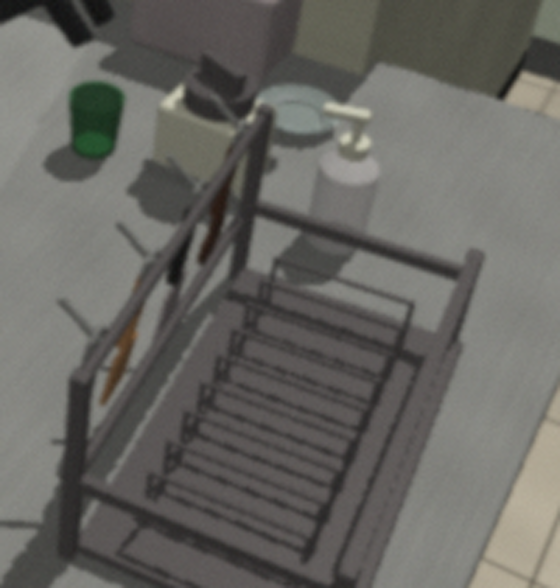

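The paddle's loop is centred on the peg0 seat mark at (321,316). The other three tools hang from their pegs, and the lid's bar is about 24–27° clockwise of the canister's long side. No crockery has moved and the arm is clear, so I'm handing in.

```bash
python3 -c "
from plant import r
print(r.job_done(), r.get_obs()['clock'])"
```

```text
the job is handed in; nothing more can be done
the job is handed in; nothing more can be done
```

The job is finished and handed in at about 86 s of the 210 s allowed; no verdict was reported.

- **Lid:** I laid it on the canister and turned it backwards about 43° until it dropped into the thread. Then I screwed it clockwise to its stop, where the bar's centre measured about 139.4 mm. In the last top picture the bar lies about 24–27° clockwise of the canister's long side, where 24° is expected.
- **Tools:** All four were present and now hang one to a peg: paddle on peg 0, turner on peg 1, spatula on peg 2 and spoon on peg 3. I left the turquoise turner where it lay.
- **Last checks:** The final pictures show the paddle's loop on its peg seat and the other three tools hanging. The crockery looks unmoved, and the gripper was well clear with almost no force on the wrist. In the last wrist picture the gripper hid the turner's and spoon's loops. For those I relied on the top view and on pictures taken just after hanging them, in which both loops were on their pegs. No check failed.

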